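# Put a bridge blank up to dry, shut the cabinet on its catch and set the vent

## Task

Put the rosewood bridge blank into the drying cabinet, lying flat across the rods of its rack with its length running front to back. Push the door gently shut, without slamming it, until it is fully home on its catch, and turn the vent handle on the roof to half open, so that its pointer stands at the orange mark. Leave the other tools on the bench as they are.

Things in the scene. Friction and masses are not known exactly. Their poses are not given: they have to be found in the camera images.
- cabinet: grey bench-top drying cabinet, fixed, 230 deep (x) x 220 wide (y) x 245 mm high. Origin: centre of its underside, on the bench; -x is its open front, z up. Walls 12 mm: mouth at x = -115; inside x -115..+103, y -98..+98, z 20..233 mm. At the left of the mouth under the roof (y 68..92, z 180..233 mm) sits the spring catch.
- rack_middle (a point): where the middle of the blank's underside belongs on the rack: cabinet frame (-7, 0, 48) mm, axes as the cabinet's. The rack is three 8 mm round steel rods running along y at cabinet x = -25, +15 and +55 mm, their tops at z = 48 mm, with 20 mm free below them.
- door (a joint): door angle, rad: 0 = shut and seated; grows as it opens towards the robot (1.57 = square to the front). Upright hinge at the cabinet's right (-y) front corner. From 0.055 rad its tongue must be forced between two sprung rollers (about 9 N at the free edge); below 0.02 they pull the door home and hold it, above that they push it out.
- door_hinge (a point): point on the hinge line, z = 125 mm. Axes turn with the door: +y runs along the door to its free edge at 220 mm, -x points out of the outer face (x = -18 mm; inner face x = 0). Door from z = 12 to 238 mm; clear pane, recessed 6 mm, at y 25..185, z 47..203 mm. An upright bar handle, 11 mm thick, 90 mm long, stands 35 mm off the outer face at y = 202 mm, mid-height.
- door_edge (a point): point on the door's outer face (grey frame) near the top of its free edge, above the handle: 202 mm from the hinge, z = 223 mm. Axes as door_hinge.
- vent (a joint): angle of the exhaust vent handle on the cabinet roof, rad: 0 = shut, 1.571 = fully open, 0.785 = half open (orange mark). Grows clockwise seen from above; friction holds it where it is left.
- vent_grip (a point): point on the vent handle's upright axis, at the height to pinch it (z = 283 mm over the bench). The handle is a black bar 62 mm long, 12 mm thick, from z = 261 to 294 mm on a 66 mm disc; axes turn with it: the bar lies along x, its orange pointer towards -x, so at 0 the pointer looks to the cabinet's front and at 1.571 to its left (+y).
- blank: dark rosewood guitar bridge blank, 180 (along its y) x 36 (x) x 10 mm (z), about 60 g; origin: centre of its underside. It is 36 mm wide over the middle 80 mm and tapers evenly to 24 mm at both ends. It lies across two cauls, so its underside is 20 mm over the bench; 66 mm of its robot-side end stands clear of the cauls.
- caul_near: maple strip 32 (x) x 170 (y) x 20 mm (z) under the blank, near its middle; origin: centre of its underside.
- caul_far: the same strip under the blank's far end.
- sanding_block: brown sanding block, 60x110x24 mm, bystander, lying or standing on the bench; origin: centre of its underside.
- marking_gauge: marking gauge, 55x190x69 mm, bystander, lying or standing on the bench; origin: centre of its underside.
- marker: black marker pen, 119 mm long, bystander, lying or standing on the bench; origin: centre of its underside.
- mallet: wooden mallet, 246x115x62 mm, bystander, lying or standing on the bench; origin: centre of its underside.
- brush_jar: glass jar, 66 mm across, 86 mm tall, bystander, lying or standing on the bench; origin: centre of its underside.

How it is judged (in metres and radians):
At the end, for the whole second after the job is handed in: Door home on its catch (within 0.015 rad of shut); vent handle within 0.1 rad of half open (0.785); blank released, at rest inside on the rods: underside 43 to 54 mm above the bench, flat within 0.1 rad, its length within 0.35 rad of front to back (value of joint door below 0.015 rad and value of joint vent between 0.685 and 0.885 rad and z of blank in the frame of cabinet between 0.043 and 0.054 m and angle between blank's own z axis and vertical below 0.1 rad and x of blank in the frame of cabinet between -0.035 and 0.03 m and y of blank in the frame of cabinet between -0.09 and 0.09 m and angle between the y axis of blank and the x axis of cabinet, either way round below 0.35 rad and linear speed of blank below 0.02 m/s and contact force between the fingers and blank below 0.1 N); the robot touches nothing.
It fails at once if the door is slammed (it swings shut faster than 3 rad/s) (velocity of joint door below -3 rad/s).
It fails at once if a bystanding tool or the jar is pushed more than 30 mm from its place (distance of any of sanding_block, marking_gauge, marker, mallet, brush_jar from where it was at the start of the episode above 0.03 m).
It fails at once if the jar is tipped (angle between brush_jar's own z axis and vertical above 0.35 rad).
It also fails if it takes over 72 s, if anything falls off the work surface, if the arm or the gripper's body presses on something with over 40 N, if the wrist force passes 120 N, or if a joint passes its speed limit or range.

## Robot

A 6-joint arm with a two-finger parallel gripper is mounted at the origin on a cart in front of the work surface, level with it; the furniture and walls round the work are solid. World frame = base frame: x ahead of the robot, y to its left, z up, the work surface at z = 0. Lengths are in mm, angles in degrees, forces in N, time in s.
With the tool pointing down it reaches from about 300 to 850 mm from the base axis. Payload 4.2 kg.
Tool frame: the origin (TCP) lies at the very end of the fingers, on their centre line; the grasp point (between the pads) lies 19 mm behind it; z points along the fingers, y is the line along which they close (so a half turn about z gives the same grasp; the last joint's range is limited). The gripper opens to 91 mm and grips with 3 to 60 N. Pads are 32 mm wide; open, the fingers measure 118 mm over their backs; the gripper's body (76 mm by 178 mm) begins 60 mm behind the grasp point.
Start: joints at [68.354, 18.312, 89.639, -0, 72.044, -1.146], TCP at [201.376, 538.601, 213.976] pointing down, gripper open.
Joint ranges: [-177.97, 177.97], [-48.28, 115.42], [12.27, 149.76], [-77.06, 257.06], [2.81, 150.46], [-146.56, 146.56]. Speed limits (degrees/s): [147.25, 147.25, 180, 180, 180, 180].

## Interface

Orientations are given as [roll, pitch, yaw] about the fixed x, y, z axes, in that order (R = Rz(yaw) Ry(pitch) Rx(roll)).
In Python, from workcell import env, grab_frame gives the robot as it stands. The module is installed in compiled form; this text tells all that it offers.
- The arm moves only by the tool move_arm, never from a script. Its argument "plan" is a list of rows, each an object of numbers: "tx", "ty", "tz": the shift along the tool's x, y, z in cm; "wx", "wy", "wz": the turn, a rotation vector about the tool's x, y, z in rad. In form: [{"tx": .., "ty": .., "tz": .., "wx": .., "wy": .., "wz": ..}, ...]. A call has 1 to 12 rows; each row shifts and turns the commanded pose from where the row before left it, along the tool's axes as they then stand; what a row does not reach is not made up. A row lasts 1/12 s, in which the tool goes at most 41.7 mm and 7.16 degrees, less where a joint would pass 70% of its speed; a pose out of reach is approached as far as the arm can. A call is refused whole if a number of a shift passes 4.17 or a number of a turn 0.125, either way. A call with a gripper value outside its range is refused whole. "gripper" is the finger opening in cm, from 0 to 9.12, set as the call begins (left out, the last holds). The fingers move at their own pace and stop on an object; "force" is the grip in N (left out, the last holds). Time passes only in rows, so rows that do not move let the fingers close. It gives the time, the measured TCP pose, the force, the opening and the grip force at its end, in the units of the state.
- env.state(): the state, without advancing time (a new reading comes with each control period).
- grab_frame(name): name is "scene" or "top" or "wrist"; returns a dict with "color" (420x560x3 uint8, red, green, blue), "vfov" (degrees; the focal length in pixels is half the picture's height over the tangent of half this angle, whatever the lens; pixels are square), "cx", "cy" (the principal point, pixels), "view" (4x4, takes a point from world to camera coordinates). Camera axes: x right, y up, looking along -z (the intrinsics and any distortion apply to the point x, -y, -z); pixel columns grow to the right and rows downward; lengths in mm; the calibration is good to about 2 mm. A picture is of the moment at which its call begins. There is no depth.
- env.job_done(): hands the job in; it is judged then, once.
The state is a dict: "time_s": time; "qpos": joint angles; "qvel": joint speeds; "effort": joint torques, N m; "ee_pos": TCP position; "ee_rot": TCP orientation; "force": force on the tool from outside, world axes, zero at the start; "torque": the same for the moment, N m; "gripper_width": finger opening in mm; "gripper_force": force on a finger pad.
Only numpy, scipy, OpenCV 4.12 (cv2) and the standard library are available. Lean on these libraries where they do the work, as an engineer would, in place of code of your own. Each camera call takes 0.05 s, during which the arm holds its last target. There are 200 camera calls.

## Working session

There is one attempt and no reset: what is moved stays moved. The work goes in short steps, Python scripts to look and compute and a tool call to move; the robot and the scene stay as the last step left them, time stands still between calls to the robot, and variables do not carry over. Pictures are saved under pics/ and viewed, at most 10 in all, crops included, and the job is handed in when it is done.

Besides the shell and the picture viewer there is one more tool, called after "Request:" as a command line: name --argument value ..., lists and objects as JSON in quotes. move_arm: Moves the arm, as the interface text tells. Its arguments: {"type":"object","properties":{"plan":{"type":"array","items":{"type":"object","properties":{"tx":{"type":"number"},"ty":{"type":"number"},"tz":{"type":"number"},"wx":{"type":"number"},"wy":{"type":"number"},"wz":{"type":"number"}}}},"gripper":{"type":"number"},"force":{"type":"number"}},"required":["plan"]}

```bash
mkdir -p pics
cat > h.py <<'E'
import numpy as np, cv2
from workcell import env, grab_frame
def snap(n,f):
    g=grab_frame(n); cv2.imwrite('pics/'+f,g['color'][:,:,::-1]); np.save('pics/'+f+'.npy',{k:g[k] for k in g if k!='color'},allow_pickle=True); return g
def ld(f): return np.load('pics/'+f+'.npy',allow_pickle=True).item()
def proj(g,P):
    P=np.atleast_2d(P); c=(g['view']@np.c_[P,np.ones(len(P))].T)[:3]
    f=210/np.tan(np.radians(g['vfov'])/2)
    return np.c_[g['cx']+f*c[0]/-c[2], g['cy']-f*c[1]/-c[2]]
def ray(g,uv,z):
    f=210/np.tan(np.radians(g['vfov'])/2)
    out=[]
    R=g['view'][:3,:3]; o=-R.T@g['view'][:3,3]
    for u,v in np.atleast_2d(uv):
        d=R.T@np.array([(u-g['cx'])/f,-(v-g['cy'])/f,-1]); out.append(o+d*(z-o[2])/d[2])
    return np.array(out)
E
python3 - <<'E'
from h import *
a=snap('scene','s0.png');b=snap('top','t0.png')
for g in(a,b): print({k:(np.round(v,3).tolist() if k=='view' else v) for k,v in g.items() if k!='color'})
print(env.state())
E
```

```text
{'vfov': 47.99435531738299, 'cx': 275.4438475495202, 'cy': 206.91256188114573, 'view': [[0.964, -0.264, -0.012, -514.488], [0.209, 0.731, 0.65, -269.059], [-0.163, -0.629, 0.76, -1684.049], [0.0, 0.0, 0.0, 1.0]]}
{'vfov': 43.22913265820702, 'cx': 292.94380943592773, 'cy': 218.849520447006, 'view': [[0.186, -0.983, 0.01, -28.229], [0.884, 0.171, 0.435, -578.36], [-0.429, -0.072, 0.9, -1729.906], [0.0, 0.0, 0.0, 1.0]]}
{'time_s': 0.1, 'qpos': array([ 6.83531657e+01,  1.83486342e+01,  8.96971521e+01, -1.25101098e-03,
        7.20428213e+01, -1.14629773e+00]), 'qvel': array([-0.044341  , -0.07979627, -0.11234628,  0.02488912,  0.09100997,
       -0.05497936]), 'effort': array([-5.72214958e-04, -4.13335240e+01, -2.32507968e+01,  7.28724548e-02,
        4.22327360e-02, -4.70855593e-05]), 'ee_pos': array([201.22671864, 538.1855765 , 213.21310391]), 'ee_rot': array([-1.79911386e+02, -5.83388805e-04,  1.59499850e+02]), 'force': array([-0.87837254,  0.47473789, -0.56620067]), 'torque': array([-0.0117362 ,  0.03213604, -0.0150923 ]), 'gripper_force': 0.0, 'gripper_width': 91.64331673904181}
```

```bash
python3 -c "
import cv2,numpy as np
a=cv2.imread('pics/t0.png');cv2.imwrite('pics/t0b.png',cv2.resize(a,(800,600),interpolation=cv2.INTER_CUBIC))
a=cv2.imread('pics/s0.png');cv2.imwrite('pics/s0b.png',cv2.resize(a,(800,600),interpolation=cv2.INTER_CUBIC))"
```

```text
(no output)
```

View pics/t0b.png

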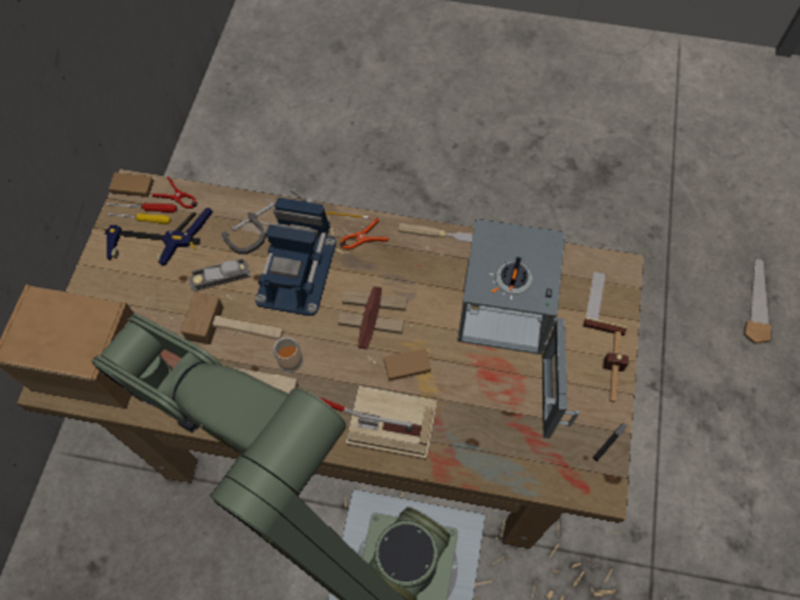

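View pics/s0b.png

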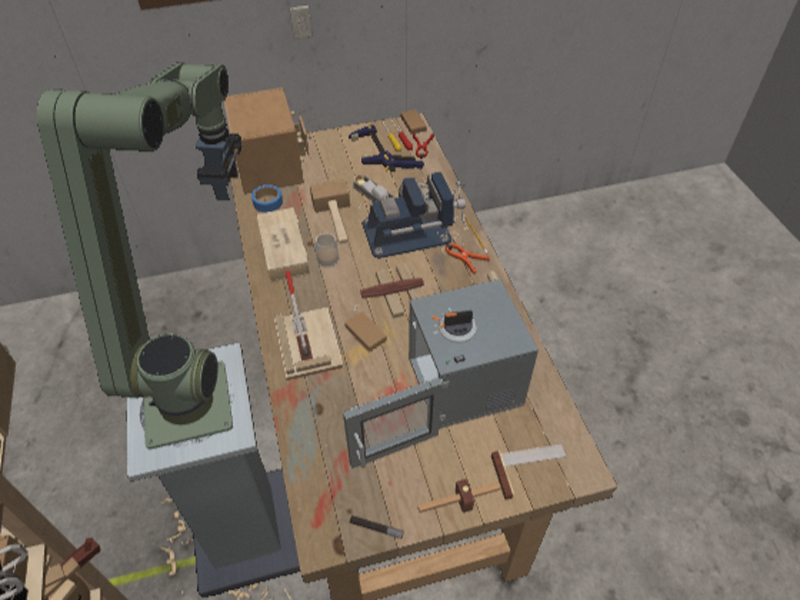

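```bash
python3 -c "
import cv2
a=cv2.imread('pics/t0.png')[155:305,230:430];cv2.imwrite('pics/t0c.png',cv2.resize(a,None,fx=4,fy=4,interpolation=cv2.INTER_CUBIC))
a=cv2.imread('pics/s0.png')[180:330,230:430];cv2.imwrite('pics/s0c.png',cv2.resize(a,None,fx=4,fy=4,interpolation=cv2.INTER_CUBIC))"
```

```text
(no output)
```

View pics/t0c.png

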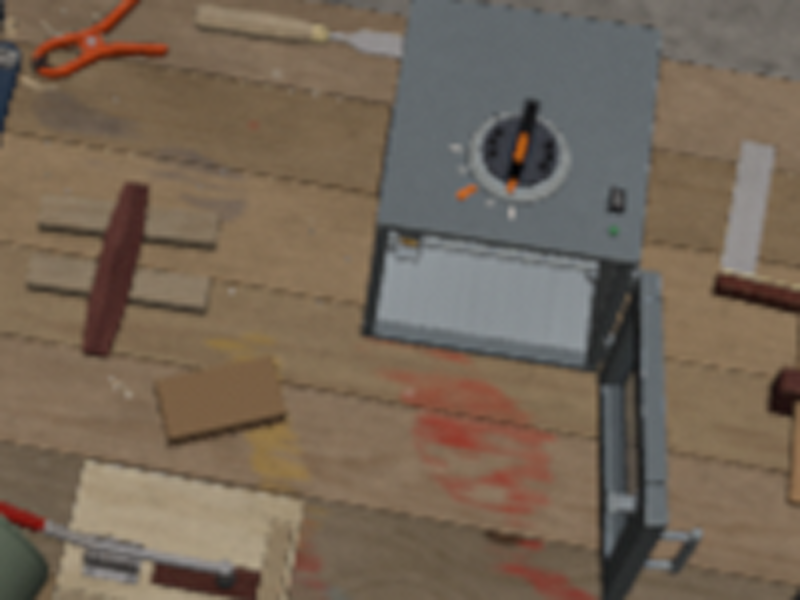

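View pics/s0c.png

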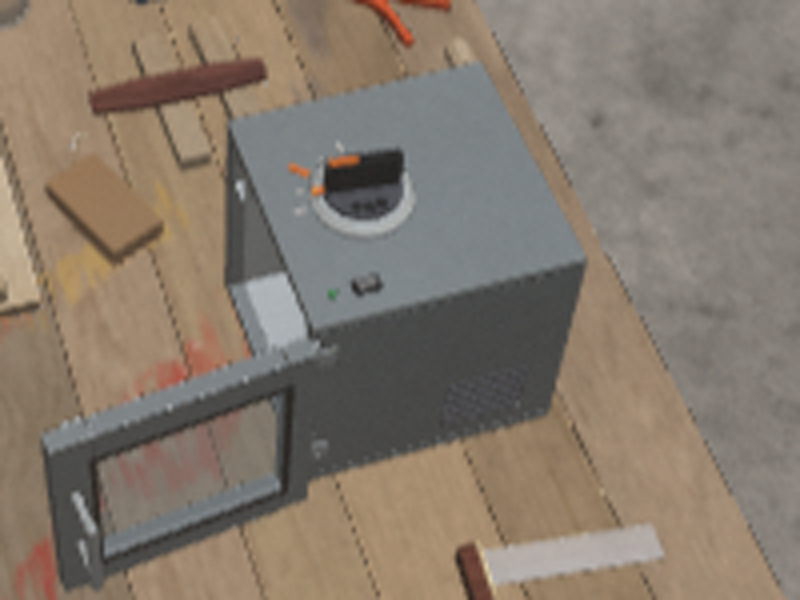

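```bash
cat > fit.py <<'E'
from h import *
from scipy.optimize import least_squares
t=ld('t0.png');s=ld('s0.png')
T=lambda *p:np.array(p)/4+[230-.375,155-.375]; S=lambda *p:np.array(p)/4+[230-.375,180-.375]
def R(a):return np.array([[np.cos(a),-np.sin(a),0],[np.sin(a),np.cos(a),0],[0,0,1]])
def fit(obs,x0):
    def f(x):
        return np.concatenate([(proj(g,R(x[2])@np.array(p)+[x[0],x[1],0])[0]-uv) for g,p,uv in obs])
    r=least_squares(f,x0,loss='soft_l1'); return r.x,r.fun.reshape(-1,2).round(1).tolist()
cab=[(t,[115,-110,245],T(660,28)),(t,[-115,-110,245],T(637,262)),(t,[-115,110,245],T(380,228)),
 (s,[-115,110,245],S(230,123)),(s,[115,110,245],S(485,65)),(s,[115,-110,245],S(585,265)),(s,[-115,-110,245],S(313,328)),(t,[-115,110,0],T(366,335))]
x,r=fit(cab,[600,-100,0]); print('cab',x.round(1),np.degrees(x[2]),r)
for nm,g,Q,bt in(('vent top',t,T,0),('vent sc',s,S,0)):
  pass
print('vent centre px top/scene',[((proj(g,R(x[2])@np.array([a,0,294])+[x[0],x[1],0])[0]-o)*4).round().tolist() for g,o in((t,[230,155]),(s,[230,180])) for a in(-35,0,31)])
bl=[(t,[0,90,30],T(136,184)),(t,[0,-90,30],T(95,352)),(s,[0,90,30],S(264,64)),(s,[0,-90,30],S(92,99))]
for z in(30,):
  b,r=fit(bl,[500,150,0.]);print('blank',b.round(1),np.degrees(b[2]),r)
# door: top free edge, outer face point; rays at z=238
print('door top free corner', ray(t,[T(655,525)],238), ray(s,[S(43,440)],238),ray(t,[T(608,470)],238))
h=R(x[2])@np.array([-115,-110,0])+[x[0],x[1],0];print('hinge',h)
print('caul near top',ray(t,[T(30,255),T(210,280)],20),'caul far',ray(t,[T(40,200),T(217,220)],20))
print('sandblock',ray(t,[T(155,380),T(272,356),T(285,412),T(172,437)],24))
E
python3 fit.py
```

```text
cab [ 685.9 -132.     0. ] 0.871828261460215 [[2.0, 0.5], [1.7, 1.0], [-0.4, -1.0], [-0.4, -0.9], [0.1, -1.2], [1.7, -1.3], [0.1, 0.6], [-1.1, 1.8]]
vent centre px top/scene [[528.0, 131.0], [533.0, 94.0], [537.0, 62.0], [366.0, 157.0], [408.0, 148.0], [444.0, 139.0]]
blank [587.8 212.4 -26.7] -1530.2500946127368 [[0.2, -0.3], [-0.1, 0.6], [0.3, -0.3], [-0.1, 0.1]]
door top free corner [[ 355.14747836 -277.03803615  238.        ]] [[ 353.64765809 -276.9266085   238.        ]] [[ 393.33681512 -235.931634    238.        ]]
hinge [ 572.57044101 -243.7427615     0.        ]
caul near top [[589.04205998 295.6245562   20.        ]
 [595.73803186 125.09959699  20.        ]] caul far [[647.29406709 299.68639835  20.        ]
 [658.44260133 130.78193932  20.        ]]
sandblock [[485.86034322 154.26730615  24.        ]
 [529.36264285  54.10683973  24.        ]
 [477.56356037  32.57866587  24.        ]
 [434.63513442 127.9241755   24.        ]]
```

```bash
cat > p.py <<'E'
from h import *
from scipy.spatial.transform import Rotation as Ro
def down(yaw=180): return Ro.from_euler('xyz',[180,0,yaw],degrees=True)
def pit(p,yaw=0):  # tool pitched p deg below horizontal, heading yaw, tool y to the left
    z=np.array([np.cos(np.radians(p)),0,-np.sin(np.radians(p))]);y=np.array([0,1,0.]);x=np.cross(y,z)
    return Ro.from_euler('z',yaw,degrees=True)*Ro.from_matrix(np.c_[x,y,z])
def plan(P,R,n,start=None):
    s=env.state(); p,r=(start if start else (s['ee_pos'],Ro.from_euler('xyz',s['ee_rot'],degrees=True)))
    w=(r.inv()*R).as_rotvec()/n; d=(np.array(P)-p)/n; st=Ro.from_rotvec(w)
    for i in range(n):
        t=r.inv().apply(d)/10; print({k:round(float(v),3) for k,v in zip(('tx','ty','tz','wx','wy','wz'),[*t,*w]) if abs(v)>6e-4}); r=r*st
    return np.array(P),R
E
python3 - <<'E'
from p import *
from fit import t,s,T,S
from scipy.optimize import least_squares
f=lambda P:np.r_[proj(t,P)[0]-T(525,131),proj(s,P)[0]-S(366,156)]
r=least_squares(f,[650,-130,294]);print(r.x,r.fun)
plan([500,212,240],down(),12)
E
```

```text
cab [ 685.9 -132.     0. ] 0.871828261460215 [[2.0, 0.5], [1.7, 1.0], [-0.4, -1.0], [-0.4, -0.9], [0.1, -1.2], [1.7, -1.3], [0.1, 0.6], [-1.1, 1.8]]
vent centre px top/scene [[528.0, 131.0], [533.0, 94.0], [537.0, 62.0], [366.0, 157.0], [408.0, 148.0], [444.0, 139.0]]
blank [587.8 212.4 -26.7] -1530.2500946127368 [[0.2, -0.3], [-0.1, 0.6], [0.3, -0.3], [-0.1, 0.1]]
door top free corner [[ 355.14747836 -277.03803615  238.        ]] [[ 353.64765809 -276.9266085   238.        ]] [[ 393.33681512 -235.931634    238.        ]]
hinge [ 572.57044101 -243.7427615     0.        ]
caul near top [[589.04205998 295.6245562   20.        ]
 [595.73803186 125.09959699  20.        ]] caul far [[647.29406709 299.68639835  20.        ]
 [658.44260133 130.78193932  20.        ]]
sandblock [[485.86034322 154.26730615  24.        ]
 [529.36264285  54.10683973  24.        ]
 [477.56356037  32.57866587  24.        ]
 [434.63513442 127.9241755   24.        ]]
[ 651.10218819 -129.11661617  293.79793   ] [ 0.00590334  0.05783827  0.04108389 -0.0379069 ]
{'tx': -3.284, 'ty': -1.674, 'tz': -0.221, 'wz': -0.03}
{'tx': -3.233, 'ty': -1.772, 'tz': -0.221, 'wz': -0.03}
{'tx': -3.178, 'ty': -1.867, 'tz': -0.221, 'wz': -0.03}
{'tx': -3.121, 'ty': -1.961, 'tz': -0.221, 'wz': -0.03}
{'tx': -3.062, 'ty': -2.053, 'tz': -0.221, 'wz': -0.03}
{'tx': -2.999, 'ty': -2.144, 'tz': -0.222, 'wz': -0.03}
{'tx': -2.934, 'ty': -2.232, 'tz': -0.222, 'wz': -0.03}
{'tx': -2.866, 'ty': -2.318, 'tz': -0.222, 'wz': -0.03}
{'tx': -2.795, 'ty': -2.403, 'tz': -0.222, 'wz': -0.03}
{'tx': -2.723, 'ty': -2.485, 'tz': -0.222, 'wz': -0.03}
{'tx': -2.647, 'ty': -2.565, 'tz': -0.223, 'wz': -0.03}
{'tx': -2.57, 'ty': -2.643, 'tz': -0.223, 'wz': -0.03}
```

Request:
move_arm --plan '[{"tx": -3.28, "ty": -1.67, "tz": -0.22, "wz": -0.03}, {"tx": -3.23, "ty": -1.77, "tz": -0.22, "wz": -0.03}, {"tx": -3.18, "ty": -1.87, "tz": -0.22, "wz": -0.03}, {"tx": -3.12, "ty": -1.96, "tz": -0.22, "wz": -0.03}, {"tx": -3.06, "ty": -2.05, "tz": -0.22, "wz": -0.03}, {"tx": -3.0, "ty": -2.14, "tz": -0.22, "wz": -0.03}, {"tx": -2.93, "ty": -2.23, "tz": -0.22, "wz": -0.03}, {"tx": -2.87, "ty": -2.32, "tz": -0.22, "wz": -0.03}, {"tx": -2.8, "ty": -2.4, "tz": -0.22, "wz": -0.03}, {"tx": -2.72, "ty": -2.49, "tz": -0.22, "wz": -0.03}, {"tx": -2.65, "ty": -2.57, "tz": -0.22, "wz": -0.03}, {"tx": -2.57, "ty": -2.64, "tz": -0.22, "wz": -0.03}]' --gripper 6

```text
schema error: expected keys tx, ty, tz, wx, wy, wz
```

Run:
```python
from p import *
g=snap('wrist','w1.png'); s=env.state(); print(s['ee_pos'],s['ee_rot'],s['gripper_width'])
cv2.imwrite('pics/w1b.png',cv2.resize(g['color'][:,:,::-1],(800,600),interpolation=cv2.INTER_CUBIC))
```

```text
[201.24946859 538.26025808 213.34174356] [-1.79928694e+02  1.61593444e-04  1.59500635e+02] 91.08520406549002
```

View pics/w1b.png

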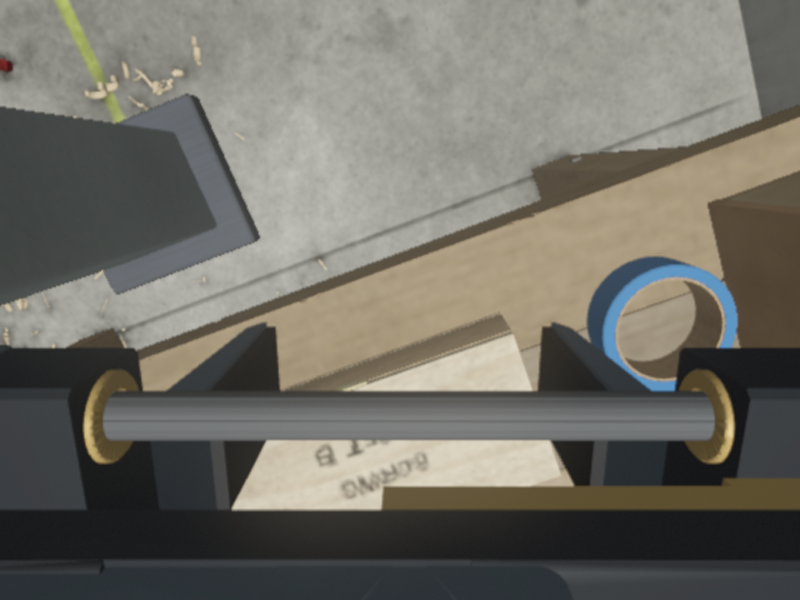

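Run:
```python
s=open('p.py').read()
s=s.replace("y=np.array([0,1,0.])","y=np.array([0,-1,0.])").replace("tool y to the left","tool y to the right").replace("print({k:round(float(v),3) for k,v in zip(('tx','ty','tz','wx','wy','wz'),[*t,*w]) if abs(v)>6e-4})","print(json.dumps({k:round(float(v),q) for k,q,v in zip(('tx','ty','tz','wx','wy','wz'),(2,2,2,3,3,3),[*t,*w])}),end=',\\n')").replace("from h","import json\nfrom h").replace("yaw=180","yaw=0")
open('p.py','w').write(s)
s=open('fit.py').read().split("x,r=fit(cab")[0]; open('fit.py','w').write(s)
from p import *
plan([470,212,260],down(),24)
```

```text
{"tx": -1.52, "ty": -0.88, "tz": -0.19, "wx": -0.0, "wy": 0.0, "wz": 0.116},
{"tx": -1.62, "ty": -0.7, "tz": -0.19, "wx": -0.0, "wy": 0.0, "wz": 0.116},
{"tx": -1.69, "ty": -0.51, "tz": -0.19, "wx": -0.0, "wy": 0.0, "wz": 0.116},
{"tx": -1.73, "ty": -0.31, "tz": -0.19, "wx": -0.0, "wy": 0.0, "wz": 0.116},
{"tx": -1.76, "ty": -0.11, "tz": -0.19, "wx": -0.0, "wy": 0.0, "wz": 0.116},
{"tx": -1.76, "ty": 0.1, "tz": -0.19, "wx": -0.0, "wy": 0.0, "wz": 0.116},
{"tx": -1.74, "ty": 0.3, "tz": -0.19, "wx": -0.0, "wy": 0.0, "wz": 0.116},
{"tx": -1.69, "ty": 0.5, "tz": -0.19, "wx": -0.0, "wy": 0.0, "wz": 0.116},
{"tx": -1.62, "ty": 0.69, "tz": -0.19, "wx": -0.0, "wy": 0.0, "wz": 0.116},
{"tx": -1.53, "ty": 0.87, "tz": -0.19, "wx": -0.0, "wy": 0.0, "wz": 0.116},
{"tx": -1.42, "ty": 1.05, "tz": -0.19, "wx": -0.0, "wy": 0.0, "wz": 0.116},
{"tx": -1.29, "ty": 1.2, "tz": -0.19, "wx": -0.0, "wy": 0.0, "wz": 0.116},
{"tx": -1.14, "ty": 1.34, "tz": -0.19, "wx": -0.0, "wy": 0.0, "wz": 0.116},
{"tx": -0.98, "ty": 1.47, "tz": -0.19, "wx": -0.0, "wy": 0.0, "wz": 0.116},
{"tx": -0.8, "ty": 1.57, "tz": -0.19, "wx": -0.0, "wy": 0.0, "wz": 0.116},
{"tx": -0.61, "ty": 1.65, "tz": -0.19, "wx": -0.0, "wy": 0.0, "wz": 0.116},
{"tx": -0.42, "ty": 1.71, "tz": -0.19, "wx": -0.0, "wy": 0.0, "wz": 0.116},
{"tx": -0.22, "ty": 1.75, "tz": -0.19, "wx": -0.0, "wy": 0.0, "wz": 0.116},
{"tx": -0.01, "ty": 1.76, "tz": -0.19, "wx": -0.0, "wy": 0.0, "wz": 0.116},
{"tx": 0.19, "ty": 1.75, "tz": -0.19, "wx": -0.0, "wy": 0.0, "wz": 0.116},
{"tx": 0.39, "ty": 1.72, "tz": -0.19, "wx": -0.0, "wy": 0.0, "wz": 0.116},
{"tx": 0.59, "ty": 1.66, "tz": -0.19, "wx": -0.0, "wy": 0.0, "wz": 0.116},
{"tx": 0.78, "ty": 1.58, "tz": -0.19, "wx": -0.0, "wy": 0.0, "wz": 0.116},
{"tx": 0.95, "ty": 1.48, "tz": -0.19, "wx": -0.0, "wy": 0.0, "wz": 0.116},
```

Request:
move_arm --plan '[{"tx": -1.52, "ty": -0.88, "tz": -0.19, "wx": 0, "wy": 0, "wz": 0.116}, {"tx": -1.62, "ty": -0.7, "tz": -0.19, "wx": 0, "wy": 0, "wz": 0.116}, {"tx": -1.69, "ty": -0.51, "tz": -0.19, "wx": 0, "wy": 0, "wz": 0.116}, {"tx": -1.73, "ty": -0.31, "tz": -0.19, "wx": 0, "wy": 0, "wz": 0.116}, {"tx": -1.76, "ty": -0.11, "tz": -0.19, "wx": 0, "wy": 0, "wz": 0.116}, {"tx": -1.76, "ty": 0.1, "tz": -0.19, "wx": 0, "wy": 0, "wz": 0.116}, {"tx": -1.74, "ty": 0.3, "tz": -0.19, "wx": 0, "wy": 0, "wz": 0.116}, {"tx": -1.69, "ty": 0.5, "tz": -0.19, "wx": 0, "wy": 0, "wz": 0.116}, {"tx": -1.62, "ty": 0.69, "tz": -0.19, "wx": 0, "wy": 0, "wz": 0.116}, {"tx": -1.53, "ty": 0.87, "tz": -0.19, "wx": 0, "wy": 0, "wz": 0.116}, {"tx": -1.42, "ty": 1.05, "tz": -0.19, "wx": 0, "wy": 0, "wz": 0.116}, {"tx": -1.29, "ty": 1.2, "tz": -0.19, "wx": 0, "wy": 0, "wz": 0.116}]' --gripper 6

```text
time_s: 1.15
ee_pos: [336.0, 374.4, 236.6]
ee_rot: [-180.0, 0.0, 79.4]
force: [0.6, -0.1, 0.2]
gripper_width: 60.0
gripper_force: 0.0
```

Request:
move_arm --plan '[{"tx": -1.14, "ty": 1.34, "tz": -0.19, "wx": 0, "wy": 0, "wz": 0.116}, {"tx": -0.98, "ty": 1.47, "tz": -0.19, "wx": 0, "wy": 0, "wz": 0.116}, {"tx": -0.8, "ty": 1.57, "tz": -0.19, "wx": 0, "wy": 0, "wz": 0.116}, {"tx": -0.61, "ty": 1.65, "tz": -0.19, "wx": 0, "wy": 0, "wz": 0.116}, {"tx": -0.42, "ty": 1.71, "tz": -0.19, "wx": 0, "wy": 0, "wz": 0.116}, {"tx": -0.22, "ty": 1.75, "tz": -0.19, "wx": 0, "wy": 0, "wz": 0.116}, {"tx": -0.01, "ty": 1.76, "tz": -0.19, "wx": 0, "wy": 0, "wz": 0.116}, {"tx": 0.19, "ty": 1.75, "tz": -0.19, "wx": 0, "wy": 0, "wz": 0.116}, {"tx": 0.39, "ty": 1.72, "tz": -0.19, "wx": 0, "wy": 0, "wz": 0.116}, {"tx": 0.59, "ty": 1.66, "tz": -0.19, "wx": 0, "wy": 0, "wz": 0.116}, {"tx": 0.78, "ty": 1.58, "tz": -0.19, "wx": 0, "wy": 0, "wz": 0.116}, {"tx": 0.95, "ty": 1.48, "tz": -0.19, "wx": 0, "wy": 0, "wz": 0.116}]'

```text
time_s: 2.15
ee_pos: [470.2, 211.1, 259.4]
ee_rot: [180.0, 0.0, -0.3]
force: [-0.0, 1.5, 0.6]
gripper_width: 59.9
gripper_force: 0.0
```

Run:
```python
from p import *
g=snap('wrist','w2.png'); s=env.state(); print(s['ee_pos'],s['ee_rot'],s['gripper_width'],s['qpos'],s['time_s'])
cv2.imwrite('pics/w2b.png',cv2.resize(g['color'][:,:,::-1],(800,600),interpolation=cv2.INTER_CUBIC))
```

```text
[472.34822229 209.03858348 259.67080817] [ 1.79874492e+02 -1.21145356e-01 -6.64999120e-01] 59.84934672306995 [ 22.70227271  11.44674236  92.50506064  -0.1682712   75.98682551
 113.40806314] 2.2
```

View pics/w2b.png

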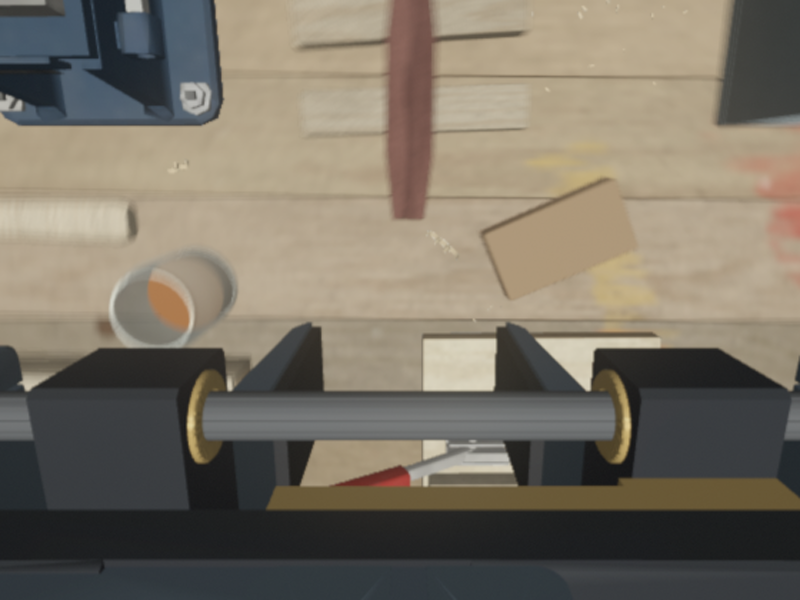

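Run:
```python
from p import *
g=ld('w2.png'); W=lambda *p:[np.array(q)*.7-.15 for q in p]
print('blank end, l/r at 100, top', ray(g,W((393,217),(425,217),(387,100),(435,100),(391,2),(432,2)),30).round(1).tolist())
print('caul edge',ray(g,W((303,133),(528,127)),20).round(1).tolist())
print('sand',ray(g,W((482,233),(612,179),(636,247),(510,297)),24).round(1).tolist())
print('jar base',ray(g,W((237,290),(200,250)),0).round(1).tolist())
```

```text
blank end, l/r at 100, top [[501.0, 223.3, 30.0], [500.8, 198.9, 30.0], [585.0, 226.6, 30.0], [584.8, 191.8, 30.0], [648.8, 222.8, 30.0], [648.6, 194.4, 30.0]]
caul edge [[563.1, 290.5, 20.0], [566.5, 121.5, 20.0]]
sand [[487.6, 154.2, 24.0], [528.2, 56.5, 24.0], [476.0, 32.9, 24.0], [436.0, 130.1, 24.0]]
jar base [[437.3, 357.6, 0.0], [471.7, 385.5, 0.0]]
```

Run:
```python
from p import *
a=plan([464,210.8,95],pit(40,-1),12); print(); plan([556,209.7,17.5],pit(40,-1),12,a)
```

```text
{"tx": -0.07, "ty": -0.02, "tz": 1.37, "wx": -0.0, "wy": 0.073, "wz": 0.001},
{"tx": -0.17, "ty": -0.02, "tz": 1.36, "wx": -0.0, "wy": 0.073, "wz": 0.001},
{"tx": -0.27, "ty": -0.02, "tz": 1.35, "wx": -0.0, "wy": 0.073, "wz": 0.001},
{"tx": -0.37, "ty": -0.02, "tz": 1.32, "wx": -0.0, "wy": 0.073, "wz": 0.001},
{"tx": -0.46, "ty": -0.02, "tz": 1.29, "wx": -0.0, "wy": 0.073, "wz": 0.001},
{"tx": -0.55, "ty": -0.02, "tz": 1.26, "wx": -0.0, "wy": 0.073, "wz": 0.001},
{"tx": -0.64, "ty": -0.02, "tz": 1.21, "wx": -0.0, "wy": 0.073, "wz": 0.001},
{"tx": -0.73, "ty": -0.02, "tz": 1.16, "wx": -0.0, "wy": 0.073, "wz": 0.001},
{"tx": -0.81, "ty": -0.02, "tz": 1.11, "wx": -0.0, "wy": 0.073, "wz": 0.001},
{"tx": -0.89, "ty": -0.01, "tz": 1.05, "wx": -0.0, "wy": 0.073, "wz": 0.001},
{"tx": -0.96, "ty": -0.01, "tz": 0.98, "wx": -0.0, "wy": 0.073, "wz": 0.001},
{"tx": -1.03, "ty": -0.01, "tz": 0.91, "wx": -0.0, "wy": 0.073, "wz": 0.001},

{"tx": -0.0, "ty": -0.0, "tz": 1.0, "wx": 0.0, "wy": 0.0, "wz": 0.0},
{"tx": -0.0, "ty": -0.0, "tz": 1.0, "wx": 0.0, "wy": 0.0, "wz": 0.0},
{"tx": -0.0, "ty": -0.0, "tz": 1.0, "wx": 0.0, "wy": 0.0, "wz": 0.0},
{"tx": -0.0, "ty": -0.0, "tz": 1.0, "wx": 0.0, "wy": 0.0, "wz": 0.0},
{"tx": -0.0, "ty": -0.0, "tz": 1.0, "wx": 0.0, "wy": 0.0, "wz": 0.0},
{"tx": -0.0, "ty": -0.0, "tz": 1.0, "wx": 0.0, "wy": 0.0, "wz": 0.0},
{"tx": -0.0, "ty": -0.0, "tz": 1.0, "wx": 0.0, "wy": 0.0, "wz": 0.0},
{"tx": -0.0, "ty": -0.0, "tz": 1.0, "wx": 0.0, "wy": 0.0, "wz": 0.0},
{"tx": -0.0, "ty": -0.0, "tz": 1.0, "wx": 0.0, "wy": 0.0, "wz": 0.0},
{"tx": -0.0, "ty": -0.0, "tz": 1.0, "wx": 0.0, "wy": 0.0, "wz": 0.0},
{"tx": -0.0, "ty": -0.0, "tz": 1.0, "wx": 0.0, "wy": 0.0, "wz": 0.0},
{"tx": -0.0, "ty": -0.0, "tz": 1.0, "wx": 0.0, "wy": 0.0, "wz": 0.0},
```

Request:
move_arm --plan '[{"tx": -0.07, "ty": -0.02, "tz": 1.37, "wx": 0, "wy": 0.073, "wz": 0.001}, {"tx": -0.17, "ty": -0.02, "tz": 1.36, "wx": 0, "wy": 0.073, "wz": 0.001}, {"tx": -0.27, "ty": -0.02, "tz": 1.35, "wx": 0, "wy": 0.073, "wz": 0.001}, {"tx": -0.37, "ty": -0.02, "tz": 1.32, "wx": 0, "wy": 0.073, "wz": 0.001}, {"tx": -0.46, "ty": -0.02, "tz": 1.29, "wx": 0, "wy": 0.073, "wz": 0.001}, {"tx": -0.55, "ty": -0.02, "tz": 1.26, "wx": 0, "wy": 0.073, "wz": 0.001}, {"tx": -0.64, "ty": -0.02, "tz": 1.21, "wx": 0, "wy": 0.073, "wz": 0.001}, {"tx": -0.73, "ty": -0.02, "tz": 1.16, "wx": 0, "wy": 0.073, "wz": 0.001}, {"tx": -0.81, "ty": -0.02, "tz": 1.11, "wx": 0, "wy": 0.073, "wz": 0.001}, {"tx": -0.89, "ty": -0.01, "tz": 1.05, "wx": 0, "wy": 0.073, "wz": 0.001}, {"tx": -0.96, "ty": -0.01, "tz": 0.98, "wx": 0, "wy": 0.073, "wz": 0.001}, {"tx": -1.03, "ty": -0.01, "tz": 0.91, "wx": 0, "wy": 0.073, "wz": 0.001}]'

```text
time_s: 3.2
ee_pos: [491.2, 149.0, 178.0]
ee_rot: [-174.0, -41.0, 1.5]
force: [0.5, 0.0, 0.3]
gripper_width: 59.9
gripper_force: 0.0
```

Request:
move_arm --plan '[{"tx": 0, "ty": 0, "tz": 0, "wx": 0, "wy": 0, "wz": 0}, {"tx": 0, "ty": 0, "tz": 0, "wx": 0, "wy": 0, "wz": 0}, {"tx": 0, "ty": 0, "tz": 0, "wx": 0, "wy": 0, "wz": 0}]'

```text
time_s: 3.45
ee_pos: [492.1, 149.7, 178.6]
ee_rot: [-174.0, -40.9, 1.3]
force: [-0.1, 1.0, -0.2]
gripper_width: 60.1
gripper_force: 0.0
```

Run:
```python
from p import *
s=env.state(); print(s['ee_pos'],s['ee_rot'],s['qpos'],s['time_s'])
plan([556,209.7,17.5],pit(40,-1),6)
```

```text
[492.12206898 149.6677283  178.59784906] [-173.98614309  -40.90897186    1.3224706 ] [ 19.51801582   0.55208549 132.12444956 -43.08790718   8.74261822
 146.47969433] 3.45
{"tx": -0.94, "ty": -0.68, "tz": 2.83, "wx": -0.022, "wy": 0.027, "wz": 0.003},
{"tx": -1.01, "ty": -0.74, "tz": 2.79, "wx": -0.022, "wy": 0.027, "wz": 0.003},
{"tx": -1.09, "ty": -0.8, "tz": 2.74, "wx": -0.022, "wy": 0.027, "wz": 0.003},
{"tx": -1.17, "ty": -0.86, "tz": 2.69, "wx": -0.022, "wy": 0.027, "wz": 0.003},
{"tx": -1.24, "ty": -0.91, "tz": 2.64, "wx": -0.022, "wy": 0.027, "wz": 0.003},
{"tx": -1.31, "ty": -0.97, "tz": 2.59, "wx": -0.022, "wy": 0.027, "wz": 0.003},
```

```bash
cat > kin.py <<'E'
from p import *
from scipy.optimize import least_squares
D=[([68.3531657,18.3486342,89.6971521,0,72.0428213,-1.14629773],[201.2267,538.1856,213.2131],[-179.911,0,159.49985]),
([22.70227271,11.44674236,92.50506064,-0.1682712,75.98682551,113.40806314],[472.3482,209.0386,259.6708],[179.8745,-.12115,-.665]),
([19.51801582,0.55208549,132.12444956,-43.08790718,8.74261822,146.47969433],[492.122,149.668,178.598],[-173.986,-40.909,1.3225])]
Rt=lambda ax,a:Ro.from_euler(ax,a,degrees=True)
def fk(q,k):
    r0,z0,L2,L3,e,Lt=k; A=Rt('z',q[0]); B=A*Rt('y',q[1]); C=A*Rt('y',q[1]+q[2]); W=C*Rt('z',q[3])*Rt('y',q[4])
    p=A.apply([r0,0,z0])+B.apply([0,0,L2])+C.apply([e,0,L3])+W.apply([0,0,Lt])
    return p, W*Rt('z',q[5]+90)
def res(k): return np.concatenate([fk(q,k)[0]-p for q,p,_ in D]+[(np.array(k)-[0,300,400,350,0,250])*1e-3])
K=least_squares(res,[0,300,400,350,0,250]).x
def ik(P,R,q0):
    def f(q):
        p,r=fk(q,K); return np.r_[p-P,(R.inv()*r).as_rotvec()*200]
    lo=np.array([-177,-48,12.5,-77,3,-146]);hi=np.array([177,115,149,257,150,146])
    s=least_squares(f,np.clip(q0,lo+1,hi-1),bounds=(lo,hi)); return s.x,np.abs(s.fun).max()
E
python3 - <<'E'
from kin import *
print(K.round(1),res(K)[:9].round(2))
for q,p,e in D: print((fk(q,K)[1].inv()*Ro.from_euler('xyz',e,degrees=True)).as_rotvec(degrees=True).round(2))
Rz180=Ro.from_euler('z',180,degrees=True)
for p in(30,40,50,60,70):
  for fl,R in(('camtop',pit(p)),('cambot',pit(p)*Rz180)):
    for P in([465,210,95],[556,210,17.5],[634,-132,52],[520,-132,60]):
      best=[ik(P,R,q0) for q0 in([20,20,100,0,40,110],[20,20,100,0,40,-70],[20,20,100,180,20,-70],[20,20,100,180,20,110])]
      print(p,fl,P,[x[0].round().astype(int).tolist() for x in best if x[1]<.5])
E
```

```text
[ 84.4   7.  545.9 323.1 -39.2 245.5] [ 10.94  -3.6    3.54   3.9  -10.56  -3.06   0.52  -2.09  -0.48]
[ 0. -0. -0.]
[0. 0. 0.]
[ 0.  0. -0.]
30 camtop [465, 210, 95] []
30 camtop [556, 210, 17.5] []
30 camtop [634, -132, 52] [[-17, 29, 141, 160, 50, -86], [-17, 29, 141, 160, 50, -86], [-17, 29, 141, 160, 50, -86]]
30 camtop [520, -132, 60] []
30 cambot [465, 210, 95] []
30 cambot [556, 210, 17.5] []
30 cambot [634, -132, 52] [[-17, 29, 141, 160, 50, 94], [-17, 29, 141, 160, 50, 94], [-17, 29, 141, 160, 50, 94]]
30 cambot [520, -132, 60] []
40 camtop [465, 210, 95] [[37, 12, 147, 233, 35, -112], [37, 12, 147, 233, 35, -112]]
40 camtop [556, 210, 17.5] [[30, 28, 144, 214, 43, -96], [30, 28, 144, 214, 43, -96]]
40 camtop [634, -132, 52] [[-16, 25, 135, 155, 31, -79], [-16, 25, 135, 155, 31, -79], [-16, 25, 135, 155, 31, -79]]
40 camtop [520, -132, 60] []
40 cambot [465, 210, 95] [[37, 12, 147, 233, 35, 68], [37, 12, 147, 233, 35, 68], [37, 12, 147, 233, 35, 68]]
40 cambot [556, 210, 17.5] [[30, 28, 144, 214, 43, 84], [30, 28, 144, 214, 43, 84], [30, 28, 144, 214, 43, 84]]
40 cambot [63
[... 1306 characters left out ...]
mbot [556, 210, 17.5] []
60 cambot [634, -132, 52] []
60 cambot [520, -132, 60] []
70 camtop [465, 210, 95] [[29, 11, 127, -23, 25, 138], [29, 11, 127, -23, 25, 138]]
70 camtop [556, 210, 17.5] [[24, 25, 123, -31, 15, 143], [24, 25, 123, -31, 15, 143]]
70 camtop [634, -132, 52] [[-13, 26, 113, 12, 23, 66], [-13, 26, 113, 12, 23, 66], [-13, 26, 113, 12, 23, 66]]
70 camtop [520, -132, 60] [[-17, 16, 128, 20, 17, 55], [-17, 16, 128, 20, 17, 55], [-17, 16, 128, 20, 17, 55]]
70 cambot [465, 210, 95] [[29, 11, 127, -23, 25, -42]]
70 cambot [556, 210, 17.5] [[24, 25, 123, -31, 15, -37]]
70 cambot [634, -132, 52] [[-13, 26, 113, 12, 23, -114]]
70 cambot [520, -132, 60] [[-17, 16, 128, 20, 17, -125]]
```

Run:
```python
s=open('kin.py').read()
s=s.replace("r0,z0,L2,L3,e,Lt=k","r0,z0,L2,L3,e,Lt,d=k").replace("[r0,0,z0]","[r0,d,z0]").replace("[0,300,400,350,0,250]","[84,7,546,323,-39,245,0]").replace("*1e-3","*1e-4")
s+='''
from scipy.spatial.transform import Slerp
def follow(wps,q,n=12):
    for (P0,R0),(P1,R1) in zip(wps[:-1],wps[1:]):
        S=Slerp([0,1],Ro.concatenate([R0,R1])); mx=0; em=0; Q=[q]
        for t in np.linspace(0,1,n+1)[1:]:
            q1,e=ik(np.array(P0)*(1-t)+np.array(P1)*t,S(t),q); mx=np.maximum(mx,abs(q1-q)); em=max(e,em); q=q1; Q.append(q)
        print(P1,q.round(0).tolist(),'maxstep',mx.round(1).tolist(),'err',round(em,2),'lo',np.min(Q,0).round().tolist()[2:],'hi',np.max(Q,0).round().tolist()[2:])
    return q
'''
open('kin.py','w').write(s)
from kin import *
print(K.round(1),res(K)[:9].round(2))
for p in (40,45):
  T=pit(p,-1); T0=pit(p,0)
  s=env.state()
  w=[(s['ee_pos'],Ro.from_euler('xyz',s['ee_rot'],degrees=True)),([480,60,200],down()),([500,-130,200],down()),([500,-130,200],T0),([530,210,130],T),([556,210,17.5],T),([556,210,140],T),([430,210,150],T),([430,-132,150],T0),([500,-132,110],T0),([634,-132,46],T0)]
  follow(w,s['qpos'],14)
```

```text
[  0.  140.3 591.8 417.   25.2 335.6  11.5] [-0.  0.  0.  0. -0. -0.  0. -0. -0.]
[480, 60, 200] [6.0, 11.0, 102.0, -0.0, 67.0, 96.0] maxstep [1.4, 1.3, 2.2, 20.4, 4.7, 21.1] err 0.0 lo [102.0, -43.0, 9.0, 96.0] hi [132.0, 0.0, 67.0, 146.0]
[500, -130, 200] [-16.0, 14.0, 98.0, -0.0, 68.0, 74.0] maxstep [1.6, 0.4, 0.6, 0.0, 0.2, 1.6] err 0.0 lo [98.0, -0.0, 67.0, 74.0] hi [102.0, -0.0, 68.0, 96.0]
[500, -130, 200] [-31.0, 0.0, 136.0, 94.0, 23.0, -25.0] maxstep [1.4, 1.8, 2.7, 16.8, 4.4, 17.6] err 0.0 lo [98.0, -0.0, 21.0, -25.0] hi [136.0, 94.0, 68.0, 74.0]
[530, 210, 130] [36.0, 15.0, 134.0, 249.0, 30.0, -130.0] maxstep [5.6, 1.8, 1.6, 22.2, 3.2, 18.2] err 0.0 lo [134.0, 94.0, 12.0, -130.0] hi [140.0, 249.0, 30.0, -25.0]
[556, 210, 17.5] [34.0, 31.0, 137.0, 222.0, 41.0, -100.0] maxstep [0.2, 1.2, 0.4, 2.6, 0.9, 2.8] err 0.0 lo [134.0, 222.0, 30.0, -130.0] hi [137.0, 249.0, 41.0, -100.0]
[556, 210, 140] [34.0, 15.0, 130.0, 251.0, 28.0, -135.0] maxstep [0.0, 1.3, 0.6, 2.9, 1.2, 3.2] err 0.0 lo [130.0, 222.0, 28.0, -135.0] hi [137.0, 251.0, 41.0, -100.0]
[430, 210, 150] [48.0, 7.0, 142.
[... 1592 characters left out ...]
hi [134.0, 257.0, 32.0, -108.0]
[430, 210, 150] [44.0, 5.0, 141.0, 257.0, 30.0, -132.0] maxstep [1.1, 0.6, 0.9, 0.0, 0.6, 0.9] err 11.99 lo [129.0, 257.0, 23.0, -142.0] hi [141.0, 257.0, 30.0, -132.0]
[430, -132, 150] [-37.0, -0.0, 142.0, 91.0, 25.0, -30.0] maxstep [7.3, 1.6, 1.2, 42.0, 3.9, 36.5] err 9.14 lo [141.0, 91.0, 7.0, -146.0] hi [146.0, 257.0, 30.0, -30.0]
[500, -132, 110] [-29.0, 11.0, 140.0, 119.0, 23.0, -52.0] maxstep [0.7, 0.8, 0.3, 2.1, 0.4, 1.7] err 0.0 lo [140.0, 91.0, 23.0, -52.0] hi [142.0, 119.0, 25.0, -30.0]
[634, -132, 46] [-20.0, 26.0, 128.0, 141.0, 23.0, -68.0] maxstep [0.9, 1.3, 1.0, 2.6, 0.1, 2.0] err 0.0 lo [128.0, 119.0, 23.0, -68.0] hi [140.0, 141.0, 23.0, -52.0]
```

```bash
cat > chk.py <<'E'
from kin import *
p=40;T=pit(p,-1); T0=pit(p,0); Tc=pit(p,1)
s=env.state()
w=[(s['ee_pos'],Ro.from_euler('xyz',s['ee_rot'],degrees=True)),([480,60,200],down()),([500,-100,200],down()),([500,-100,140],T0),([540,60,100],T0),([550,210,70],T),([556,210,17.5],T),([550,210,70],T),([480,100,100],pit(p,5)),([440,0,110],pit(p,0)),([440,-132,110],pit(p,-5)),([530,-132,90],T0),([628,-132,60],T0),([628,-132,46],T0)]
if __name__=='__main__': follow(w,s['qpos'],14)
E
python3 chk.py
```

```text
[480, 60, 200] [6.0, 11.0, 102.0, -0.0, 67.0, 96.0] maxstep [1.4, 1.3, 2.2, 20.4, 4.7, 21.1] err 0.0 lo [102.0, -43.0, 9.0, 96.0] hi [132.0, 0.0, 67.0, 146.0]
[500, -100, 200] [-13.0, 13.0, 99.0, -0.0, 68.0, 77.0] maxstep [1.4, 0.3, 0.4, 0.0, 0.1, 1.4] err 0.0 lo [99.0, -0.0, 67.0, 77.0] hi [102.0, -0.0, 68.0, 96.0]
[500, -100, 140] [-25.0, 7.0, 142.0, 130.0, 25.0, -60.0] maxstep [1.2, 1.8, 3.2, 28.1, 6.1, 29.0] err 0.0 lo [99.0, -0.0, 15.0, -60.0] hi [142.0, 130.0, 68.0, 77.0]
[540, 60, 100] [10.0, 15.0, 143.0, 196.0, 28.0, -98.0] maxstep [2.6, 0.8, 0.4, 5.5, 0.6, 3.5] err 0.0 lo [142.0, 130.0, 24.0, -98.0] hi [144.0, 196.0, 28.0, -60.0]
[550, 210, 70] [34.0, 23.0, 135.0, 232.0, 34.0, -112.0] maxstep [2.1, 0.6, 0.8, 3.3, 0.5, 1.4] err 0.0 lo [135.0, 196.0, 28.0, -112.0] hi [143.0, 232.0, 34.0, -98.0]
[556, 210, 17.5] [34.0, 31.0, 137.0, 222.0, 41.0, -100.0] maxstep [0.0, 0.6, 0.1, 0.8, 0.5, 1.0] err 0.0 lo [135.0, 222.0, 34.0, -112.0] hi [137.0, 232.0, 41.0, -100.0]
[550, 210, 70] [34.0, 23.0, 135.0, 232.0, 34.0, -112.0] maxstep [0.0, 0.6, 0.1, 0.8, 0.5, 1.0] err 0.0 lo [135.0, 222.
[... 345 characters left out ...]
0] hi [149.0, 197.0, 32.0, -85.0]
[440, -132, 110] [-34.0, 8.0, 149.0, 133.0, 30.0, -67.0] maxstep [2.5, 0.6, 0.0, 5.1, 1.1, 3.4] err 14.72 lo [149.0, 133.0, 18.0, -85.0] hi [149.0, 173.0, 30.0, -66.0]
[530, -132, 90] [-28.0, 18.0, 142.0, 138.0, 33.0, -72.0] maxstep [0.5, 1.1, 0.7, 2.2, 1.1, 2.1] err 2.92 lo [142.0, 133.0, 30.0, -73.0] hi [149.0, 139.0, 33.0, -67.0]
[628, -132, 60] [-21.0, 26.0, 132.0, 147.0, 30.0, -74.0] maxstep [0.6, 0.7, 0.8, 0.8, 0.2, 0.3] err 0.0 lo [132.0, 138.0, 30.0, -74.0] hi [142.0, 147.0, 33.0, -72.0]
[628, -132, 46] [-21.0, 28.0, 132.0, 149.0, 32.0, -77.0] maxstep [0.0, 0.1, 0.0, 0.2, 0.1, 0.2] err 0.0 lo [132.0, 147.0, 30.0, -77.0] hi [132.0, 149.0, 32.0, -74.0]
```

```bash
cat > chk2.py <<'E'
from chk import *
q=ik([556,210,17.5],T,[34,31,137,222,41,-100])[0]
for z in(150,180):
  follow([([556,210,17.5],T),([550,210,70],T),([510,50,120],T0),([440,-10,z],T0),([440,-132,z],T0),([530,-132,110],T0),([628,-132,60],T0)],q,14)
E
python3 chk2.py
```

```text
[550, 210, 70] [34.0, 23.0, 135.0, 232.0, 34.0, -112.0] maxstep [0.0, 0.6, 0.1, 0.8, 0.5, 1.0] err 0.0 lo [135.0, 222.0, 34.0, -112.0] hi [137.0, 232.0, 41.0, -100.0]
[510, 50, 120] [9.0, 10.0, 145.0, 196.0, 25.0, -99.0] maxstep [2.4, 1.0, 1.0, 4.0, 1.0, 1.9] err 0.0 lo [135.0, 196.0, 25.0, -112.0] hi [145.0, 232.0, 34.0, -99.0]
[440, -10, 150] [-7.0, -2.0, 149.0, 162.0, 17.0, -77.0] maxstep [1.5, 1.0, 0.5, 4.6, 1.0, 3.5] err 1.57 lo [145.0, 162.0, 17.0, -99.0] hi [149.0, 196.0, 25.0, -77.0]
[440, -132, 150] [-39.0, 2.0, 145.0, 109.0, 30.0, -49.0] maxstep [2.7, 0.5, 0.5, 6.5, 1.2, 4.5] err 1.38 lo [145.0, 109.0, 17.0, -77.0] hi [149.0, 162.0, 30.0, -49.0]
[530, -132, 110] [-28.0, 14.0, 140.0, 133.0, 30.0, -66.0] maxstep [1.0, 0.9, 0.5, 2.3, 0.3, 1.6] err 0.0 lo [140.0, 109.0, 29.0, -66.0] hi [145.0, 133.0, 30.0, -49.0]
[628, -132, 60] [-21.0, 26.0, 132.0, 147.0, 30.0, -74.0] maxstep [0.6, 0.9, 0.7, 1.4, 0.1, 1.0] err 0.0 lo [132.0, 133.0, 30.0, -74.0] hi [140.0, 147.0, 30.0, -66.0]
[550, 210, 70] [34.0, 23.0, 135.0, 232.0, 34.0, -112.0] maxstep [0.0, 0.6, 0.1, 0.8, 0.5, 1.0] err 0.0 
[... 189 characters left out ...]
-112.0] hi [145.0, 232.0, 34.0, -99.0]
[440, -10, 180] [-7.0, -7.0, 146.0, 150.0, 10.0, -65.0] maxstep [1.5, 1.2, 0.3, 8.6, 1.2, 7.6] err 0.0 lo [145.0, 150.0, 10.0, -99.0] hi [146.0, 196.0, 25.0, -65.0]
[440, -132, 180] [-39.0, -2.0, 142.0, 95.0, 29.0, -33.0] maxstep [2.7, 0.5, 0.5, 9.5, 1.5, 7.6] err 0.0 lo [142.0, 95.0, 10.0, -65.0] hi [146.0, 150.0, 29.0, -33.0]
[530, -132, 110] [-28.0, 14.0, 140.0, 133.0, 30.0, -66.0] maxstep [1.0, 1.2, 0.3, 3.2, 0.5, 2.8] err 0.0 lo [140.0, 95.0, 27.0, -66.0] hi [142.0, 133.0, 30.0, -33.0]
[628, -132, 60] [-21.0, 26.0, 132.0, 147.0, 30.0, -74.0] maxstep [0.6, 0.9, 0.7, 1.4, 0.1, 1.0] err 0.0 lo [132.0, 133.0, 30.0, -74.0] hi [140.0, 147.0, 30.0, -66.0]
```

Run:
```python
from kin import *
s=env.state();R=Ro.from_euler('xyz',s['ee_rot'],degrees=True)
follow([(s['ee_pos'],R),([500,-100,200],down()),([500,-100,160],pit(40,0))],s['qpos'],24)
a=plan([500,-100,200],down(),12);
```

```text
[500, -100, 200] [-13.0, 13.0, 99.0, -0.0, 68.0, 77.0] maxstep [2.1, 1.0, 1.5, 17.5, 2.9, 18.8] err 0.0 lo [99.0, -43.0, 9.0, 77.0] hi [132.0, 6.0, 68.0, 146.0]
[500, -100, 160] [-25.0, 4.0, 141.0, 121.0, 22.0, -50.0] maxstep [0.7, 1.0, 1.8, 15.1, 3.0, 15.6] err 0.0 lo [99.0, -0.0, 15.0, -50.0] hi [141.0, 121.0, 68.0, 77.0]
{"tx": 0.13, "ty": 2.06, "tz": -0.34, "wx": -0.009, "wy": -0.059, "wz": 0.005},
{"tx": 0.12, "ty": 2.06, "tz": -0.33, "wx": -0.009, "wy": -0.059, "wz": 0.005},
{"tx": 0.11, "ty": 2.06, "tz": -0.32, "wx": -0.009, "wy": -0.059, "wz": 0.005},
{"tx": 0.1, "ty": 2.06, "tz": -0.31, "wx": -0.009, "wy": -0.059, "wz": 0.005},
{"tx": 0.1, "ty": 2.07, "tz": -0.29, "wx": -0.009, "wy": -0.059, "wz": 0.005},
{"tx": 0.09, "ty": 2.07, "tz": -0.28, "wx": -0.009, "wy": -0.059, "wz": 0.005},
{"tx": 0.08, "ty": 2.07, "tz": -0.27, "wx": -0.009, "wy": -0.059, "wz": 0.005},
{"tx": 0.08, "ty": 2.07, "tz": -0.25, "wx": -0.009, "wy": -0.059, "wz": 0.005},
{"tx": 0.07, "ty": 2.07, "tz": -0.24, "wx": -0.009, "wy": -0.059, "wz": 0.005},
{"tx": 0.07, "ty": 2.08, "tz": -0.22, "wx": -0.009, "wy": -0.059, "wz": 0.005},
{"tx": 0.07, "ty": 2.08, "tz": -0.21, "wx": -0.009, "wy": -0.059, "wz": 0.005},
{"tx": 0.07, "ty": 2.08, "tz": -0.19, "wx": -0.009, "wy": -0.059, "wz": 0.005},
```

Request:
move_arm --plan '[{"tx": 0.13, "ty": 2.06, "tz": -0.34, "wx": -0.009, "wy": -0.059, "wz": 0.005}, {"tx": 0.12, "ty": 2.06, "tz": -0.33, "wx": -0.009, "wy": -0.059, "wz": 0.005}, {"tx": 0.11, "ty": 2.06, "tz": -0.32, "wx": -0.009, "wy": -0.059, "wz": 0.005}, {"tx": 0.1, "ty": 2.06, "tz": -0.31, "wx": -0.009, "wy": -0.059, "wz": 0.005}, {"tx": 0.1, "ty": 2.07, "tz": -0.29, "wx": -0.009, "wy": -0.059, "wz": 0.005}, {"tx": 0.09, "ty": 2.07, "tz": -0.28, "wx": -0.009, "wy": -0.059, "wz": 0.005}, {"tx": 0.08, "ty": 2.07, "tz": -0.27, "wx": -0.009, "wy": -0.059, "wz": 0.005}, {"tx": 0.08, "ty": 2.07, "tz": -0.25, "wx": -0.009, "wy": -0.059, "wz": 0.005}, {"tx": 0.07, "ty": 2.07, "tz": -0.24, "wx": -0.009, "wy": -0.059, "wz": 0.005}, {"tx": 0.07, "ty": 2.08, "tz": -0.22, "wx": -0.009, "wy": -0.059, "wz": 0.005}, {"tx": 0.07, "ty": 2.08, "tz": -0.21, "wx": -0.009, "wy": -0.059, "wz": 0.005}, {"tx": 0.07, "ty": 2.08, "tz": -0.19, "wx": -0.009, "wy": -0.059, "wz": 0.005}]'

```text
time_s: 4.45
ee_pos: [497.9, -70.7, 197.6]
ee_rot: [179.8, -6.5, -0.4]
force: [1.1, 0.6, -0.7]
gripper_width: 60.1
gripper_force: 0.0
```

Run:
```python
from kin import *
s=env.state();R=Ro.from_euler('xyz',s['ee_rot'],degrees=True);print(s['ee_pos'],s['ee_rot'],s['qpos'].round())
follow([(s['ee_pos'],R),([500,-100,150],pit(40,0))],s['qpos'],24)
a=plan([500,-100,150],pit(40,0),24);
```

```text
[497.88125867 -70.6693197  197.62610631] [179.79256575  -6.47976891  -0.44232458] [-10.   9. 105.   1.  59.  80.]
[500, -100, 150] [-25.0, 5.0, 142.0, 126.0, 23.0, -55.0] maxstep [0.9, 0.9, 1.6, 14.6, 3.2, 15.3] err 0.0 lo [105.0, 1.0, 14.0, -55.0] hi [142.0, 126.0, 59.0, 80.0]
{"tx": -0.01, "ty": 0.12, "tz": 0.2, "wx": 0.0, "wy": 0.032, "wz": -0.0},
{"tx": -0.02, "ty": 0.12, "tz": 0.2, "wx": 0.0, "wy": 0.032, "wz": -0.0},
{"tx": -0.03, "ty": 0.12, "tz": 0.2, "wx": 0.0, "wy": 0.032, "wz": -0.0},
{"tx": -0.03, "ty": 0.12, "tz": 0.2, "wx": 0.0, "wy": 0.032, "wz": -0.0},
{"tx": -0.04, "ty": 0.12, "tz": 0.2, "wx": 0.0, "wy": 0.032, "wz": -0.0},
{"tx": -0.04, "ty": 0.12, "tz": 0.19, "wx": 0.0, "wy": 0.032, "wz": -0.0},
{"tx": -0.05, "ty": 0.12, "tz": 0.19, "wx": 0.0, "wy": 0.032, "wz": -0.0},
{"tx": -0.06, "ty": 0.12, "tz": 0.19, "wx": 0.0, "wy": 0.032, "wz": -0.0},
{"tx": -0.06, "ty": 0.12, "tz": 0.19, "wx": 0.0, "wy": 0.032, "wz": -0.0},
{"tx": -0.07, "ty": 0.12, "tz": 0.19, "wx": 0.0, "wy": 0.032, "wz": -0.0},
{"tx": -0.07, "ty": 0.12, "tz": 0.18, "wx": 0.0, "wy": 0.032, "wz": -0.0},
{
[... 271 characters left out ...]
 "wy": 0.032, "wz": -0.0},
{"tx": -0.1, "ty": 0.12, "tz": 0.17, "wx": 0.0, "wy": 0.032, "wz": -0.0},
{"tx": -0.11, "ty": 0.12, "tz": 0.17, "wx": 0.0, "wy": 0.032, "wz": -0.0},
{"tx": -0.11, "ty": 0.12, "tz": 0.16, "wx": 0.0, "wy": 0.032, "wz": -0.0},
{"tx": -0.12, "ty": 0.12, "tz": 0.16, "wx": 0.0, "wy": 0.032, "wz": -0.0},
{"tx": -0.12, "ty": 0.12, "tz": 0.16, "wx": 0.0, "wy": 0.032, "wz": -0.0},
{"tx": -0.13, "ty": 0.12, "tz": 0.15, "wx": 0.0, "wy": 0.032, "wz": -0.0},
{"tx": -0.13, "ty": 0.12, "tz": 0.15, "wx": 0.0, "wy": 0.032, "wz": -0.0},
{"tx": -0.14, "ty": 0.12, "tz": 0.14, "wx": 0.0, "wy": 0.032, "wz": -0.0},
{"tx": -0.14, "ty": 0.12, "tz": 0.14, "wx": 0.0, "wy": 0.032, "wz": -0.0},
```

Request:
move_arm --plan '[{"tx": -0.03, "ty": 0.24, "tz": 0.4, "wx": 0, "wy": 0.064, "wz": 0}, {"tx": -0.05, "ty": 0.24, "tz": 0.4, "wx": 0, "wy": 0.064, "wz": 0}, {"tx": -0.08, "ty": 0.24, "tz": 0.4, "wx": 0, "wy": 0.064, "wz": 0}, {"tx": -0.11, "ty": 0.24, "tz": 0.38, "wx": 0, "wy": 0.064, "wz": 0}, {"tx": -0.13, "ty": 0.24, "tz": 0.38, "wx": 0, "wy": 0.064, "wz": 0}, {"tx": -0.07, "ty": 0.12, "tz": 0.18, "wx": 0, "wy": 0.032, "wz": 0}, {"tx": -0.08, "ty": 0.12, "tz": 0.18, "wx": 0, "wy": 0.032, "wz": 0}, {"tx": -0.09, "ty": 0.12, "tz": 0.18, "wx": 0, "wy": 0.025, "wz": 0}, {"tx": -0.09, "ty": 0.12, "tz": 0.18, "wx": 0, "wy": 0.025, "wz": 0}, {"tx": -0.1, "ty": 0.12, "tz": 0.17, "wx": 0, "wy": 0.02, "wz": 0}, {"tx": -0.1, "ty": 0.12, "tz": 0.17, "wx": 0, "wy": 0.02, "wz": 0}, {"tx": -0.1, "ty": 0.12, "tz": 0.17, "wx": 0, "wy": 0.02, "wz": 0}]'

```text
time_s: 5.45
ee_pos: [499.3, -90.3, 163.4]
ee_rot: [179.7, -35.0, -0.3]
force: [0.5, 0.4, -1.0]
gripper_width: 59.4
gripper_force: 0.0
```

Request:
move_arm --plan '[{"tx": -0.1, "ty": 0.12, "tz": 0.17, "wx": 0, "wy": 0.02, "wz": 0}, {"tx": -0.1, "ty": 0.12, "tz": 0.17, "wx": 0, "wy": 0.02, "wz": 0}, {"tx": -0.1, "ty": 0.12, "tz": 0.17, "wx": 0, "wy": 0.02, "wz": 0}, {"tx": -0.1, "ty": 0.12, "tz": 0.17, "wx": 0, "wy": 0.02, "wz": 0}, {"tx": -0.1, "ty": 0.12, "tz": 0.17, "wx": 0, "wy": 0.02, "wz": 0}, {"tx": -0.1, "ty": 0, "tz": 0.1, "wx": 0, "wy": 0.02, "wz": 0}, {"tx": -0.1, "ty": 0, "tz": 0.1, "wx": 0, "wy": 0.025, "wz": 0}, {"tx": -0.1, "ty": 0, "tz": 0.1, "wx": 0, "wy": 0.025, "wz": 0}, {"tx": -0.1, "ty": 0, "tz": 0.1, "wx": 0, "wy": 0.025, "wz": 0}]'

```text
time_s: 6.2
ee_pos: [500.6, -96.5, 148.7]
ee_rot: [179.7, -46.0, -0.2]
force: [0.1, 0.2, -0.1]
gripper_width: 59.9
gripper_force: 0.0
```

Run:
```python
from kin import *
s=env.state();R=Ro.from_euler('xyz',s['ee_rot'],degrees=True);print(s['ee_pos'],s['ee_rot'],s['qpos'].round(),s['time_s'])
T=pit(40,-1)
follow([(s['ee_pos'],R),([535,70,100],pit(40,0)),([550,209.7,75],T),([556,209.7,17.5],T)],s['qpos'],12)
a=plan([535,70,100],pit(40,0),10);a=plan([550,209.7,75],T,8,a)
```

```text
[500.61919324 -96.49823678 148.70146251] [179.67656435 -45.95418032  -0.18390415] [-22.   4. 139. 114.  17. -40.] 6.2
[535, 70, 100] [12.0, 15.0, 143.0, 199.0, 29.0, -99.0] maxstep [2.9, 1.2, 0.8, 10.0, 1.7, 7.9] err 0.0 lo [139.0, 114.0, 16.0, -99.0] hi [143.0, 199.0, 29.0, -40.0]
[550, 209.7, 75] [34.0, 23.0, 135.0, 233.0, 34.0, -113.0] maxstep [2.3, 0.7, 0.9, 3.5, 0.5, 1.5] err 0.0 lo [135.0, 199.0, 29.0, -113.0] hi [143.0, 233.0, 34.0, -99.0]
[556, 209.7, 17.5] [34.0, 31.0, 137.0, 222.0, 41.0, -100.0] maxstep [0.0, 0.7, 0.2, 1.1, 0.6, 1.3] err 0.0 lo [135.0, 222.0, 34.0, -113.0] hi [137.0, 233.0, 41.0, -100.0]
{"tx": -0.11, "ty": -1.67, "tz": 0.57, "wx": 0.001, "wy": 0.007, "wz": -0.0},
{"tx": -0.12, "ty": -1.67, "tz": 0.57, "wx": 0.001, "wy": 0.007, "wz": -0.0},
{"tx": -0.12, "ty": -1.67, "tz": 0.57, "wx": 0.001, "wy": 0.007, "wz": -0.0},
{"tx": -0.13, "ty": -1.67, "tz": 0.57, "wx": 0.001, "wy": 0.007, "wz": -0.0},
{"tx": -0.13, "ty": -1.67, "tz": 0.57, "wx": 0.001, "wy": 0.007, "wz": -0.0},
{"tx": -0.13, "ty": -1.67, "tz": 0.57, "wx": 0.001, "wy": 0.007, "wz": -0.0},
{"tx": -0.
[... 225 characters left out ...]
"tx": -0.15, "ty": -1.67, "tz": 0.58, "wx": 0.001, "wy": 0.007, "wz": -0.0},
{"tx": -0.12, "ty": -1.75, "tz": 0.34, "wx": -0.002, "wy": 0.0, "wz": 0.001},
{"tx": -0.12, "ty": -1.75, "tz": 0.34, "wx": -0.002, "wy": 0.0, "wz": 0.001},
{"tx": -0.12, "ty": -1.75, "tz": 0.34, "wx": -0.002, "wy": 0.0, "wz": 0.001},
{"tx": -0.13, "ty": -1.75, "tz": 0.34, "wx": -0.002, "wy": 0.0, "wz": 0.001},
{"tx": -0.13, "ty": -1.75, "tz": 0.33, "wx": -0.002, "wy": 0.0, "wz": 0.001},
{"tx": -0.13, "ty": -1.75, "tz": 0.33, "wx": -0.002, "wy": 0.0, "wz": 0.001},
{"tx": -0.13, "ty": -1.75, "tz": 0.33, "wx": -0.002, "wy": 0.0, "wz": 0.001},
{"tx": -0.14, "ty": -1.75, "tz": 0.32, "wx": -0.002, "wy": 0.0, "wz": 0.001},
```

Request:
move_arm --plan '[{"tx": -0.11, "ty": -1.67, "tz": 0.57, "wx": 0.001, "wy": 0.007, "wz": 0}, {"tx": -0.12, "ty": -1.67, "tz": 0.57, "wx": 0.001, "wy": 0.007, "wz": 0}, {"tx": -0.12, "ty": -1.67, "tz": 0.57, "wx": 0.001, "wy": 0.007, "wz": 0}, {"tx": -0.13, "ty": -1.67, "tz": 0.57, "wx": 0.001, "wy": 0.007, "wz": 0}, {"tx": -0.13, "ty": -1.67, "tz": 0.57, "wx": 0.001, "wy": 0.007, "wz": 0}, {"tx": -0.13, "ty": -1.67, "tz": 0.57, "wx": 0.001, "wy": 0.007, "wz": 0}, {"tx": -0.14, "ty": -1.67, "tz": 0.58, "wx": 0.001, "wy": 0.007, "wz": 0}, {"tx": -0.14, "ty": -1.67, "tz": 0.58, "wx": 0.001, "wy": 0.007, "wz": 0}, {"tx": -0.14, "ty": -1.67, "tz": 0.58, "wx": 0.001, "wy": 0.007, "wz": 0}, {"tx": -0.15, "ty": -1.67, "tz": 0.58, "wx": 0.001, "wy": 0.007, "wz": 0}]'

```text
time_s: 7.03
ee_pos: [534.0, 65.8, 102.0]
ee_rot: [-179.6, -49.8, -0.3]
force: [-0.1, -0.1, 0.3]
gripper_width: 60.0
gripper_force: 0.0
```

Request:
move_arm --plan '[{"tx": -0.12, "ty": -1.75, "tz": 0.34, "wx": -0.002, "wy": 0, "wz": 0.001}, {"tx": -0.12, "ty": -1.75, "tz": 0.34, "wx": -0.002, "wy": 0, "wz": 0.001}, {"tx": -0.12, "ty": -1.75, "tz": 0.34, "wx": -0.002, "wy": 0, "wz": 0.001}, {"tx": -0.13, "ty": -1.75, "tz": 0.34, "wx": -0.002, "wy": 0, "wz": 0.001}, {"tx": -0.13, "ty": -1.75, "tz": 0.33, "wx": -0.002, "wy": 0, "wz": 0.001}, {"tx": -0.13, "ty": -1.75, "tz": 0.33, "wx": -0.002, "wy": 0, "wz": 0.001}, {"tx": -0.13, "ty": -1.75, "tz": 0.33, "wx": -0.002, "wy": 0, "wz": 0.001}, {"tx": -0.14, "ty": -1.75, "tz": 0.32, "wx": -0.002, "wy": 0, "wz": 0.001}, {"tx": 0, "ty": 0, "tz": 0, "wx": 0, "wy": 0, "wz": 0}, {"tx": 0, "ty": 0, "tz": 0, "wx": 0, "wy": 0, "wz": 0}]'

```text
time_s: 7.87
ee_pos: [548.1, 205.8, 77.0]
ee_rot: [-180.0, -49.8, -0.9]
force: [-0.0, -0.4, 0.1]
gripper_width: 59.8
gripper_force: 0.0
```

Run:
```python
from kin import *
s=env.state();print(s['ee_pos'],s['ee_rot'],s['qpos'].round(),s['time_s'])
a=plan([556,209.8,17.5],pit(40,-1),6)
```

```text
[548.10777272 205.77109984  77.04248531] [-179.96521114  -49.7540599    -0.94120355] [  34.   22.  135.  233.   33. -114.] 7.8667
{"tx": -0.67, "ty": -0.07, "tz": 0.74, "wx": -0.0, "wy": 0.001, "wz": 0.0},
{"tx": -0.67, "ty": -0.07, "tz": 0.74, "wx": -0.0, "wy": 0.001, "wz": 0.0},
{"tx": -0.67, "ty": -0.07, "tz": 0.74, "wx": -0.0, "wy": 0.001, "wz": 0.0},
{"tx": -0.67, "ty": -0.07, "tz": 0.74, "wx": -0.0, "wy": 0.001, "wz": 0.0},
{"tx": -0.68, "ty": -0.07, "tz": 0.74, "wx": -0.0, "wy": 0.001, "wz": 0.0},
{"tx": -0.68, "ty": -0.07, "tz": 0.74, "wx": -0.0, "wy": 0.001, "wz": 0.0},
```

Request:
move_arm --plan '[{"tx": -0.67, "ty": -0.07, "tz": 0.74, "wx": 0, "wy": 0.001, "wz": 0}, {"tx": -0.67, "ty": -0.07, "tz": 0.74, "wx": 0, "wy": 0.001, "wz": 0}, {"tx": -0.67, "ty": -0.07, "tz": 0.74, "wx": 0, "wy": 0.001, "wz": 0}, {"tx": -0.67, "ty": -0.07, "tz": 0.74, "wx": 0, "wy": 0.001, "wz": 0}, {"tx": -0.68, "ty": -0.07, "tz": 0.74, "wx": 0, "wy": 0.001, "wz": 0}, {"tx": -0.68, "ty": -0.07, "tz": 0.74, "wx": 0, "wy": 0.001, "wz": 0}, {"tx": 0, "ty": 0, "tz": 0, "wx": 0, "wy": 0, "wz": 0}, {"tx": 0, "ty": 0, "tz": 0, "wx": 0, "wy": 0, "wz": 0}]'

```text
time_s: 8.53
ee_pos: [555.5, 206.8, 17.3]
ee_rot: [179.9, -50.0, -1.1]
force: [0.3, 1.5, -0.5]
gripper_width: 59.5
gripper_force: 0.0
```

Request:
move_arm --plan '[{"tx": 0, "ty": 0, "tz": 0, "wx": 0, "wy": 0, "wz": 0}, {"tx": 0, "ty": 0, "tz": 0, "wx": 0, "wy": 0, "wz": 0}, {"tx": 0, "ty": 0, "tz": 0, "wx": 0, "wy": 0, "wz": 0}, {"tx": 0, "ty": 0, "tz": 0, "wx": 0, "wy": 0, "wz": 0}, {"tx": 0, "ty": 0, "tz": 0, "wx": 0, "wy": 0, "wz": 0}, {"tx": 0, "ty": 0, "tz": 0, "wx": 0, "wy": 0, "wz": 0}, {"tx": 0, "ty": 0, "tz": 0, "wx": 0, "wy": 0, "wz": 0}, {"tx": 0, "ty": 0, "tz": 0, "wx": 0, "wy": 0, "wz": 0}]' --gripper 2.5 --force 35

```text
time_s: 9.2
ee_pos: [555.9, 207.6, 18.2]
ee_rot: [-180.0, -50.1, -1.1]
force: [-2.6, 0.6, 5.5]
gripper_width: 35.1
gripper_force: 34.8
```

Run:
```python
from kin import *
s=env.state();print(s['ee_pos'],s['ee_rot'],s['gripper_width'],s['gripper_force'],s['time_s'])
snap('wrist','w3.png')
R=Ro.from_euler('xyz',s['ee_rot'],degrees=True);T0=pit(40,0)
follow([(s['ee_pos'],R),([552,208,70],R),([510,50,120],T0),([436,-10,162],T0),([436,-132,162],T0)],s['qpos'],12)
a=plan([552,208,70],pit(40,-1),6);a=plan([510,50,120],pit(40,0),10,a)
```

```text
[555.89440642 207.55957293  18.22023325] [-179.99206173  -50.14247603   -1.07713132] 35.12981465816685 34.82317206740845 9.2
[552, 208, 70] [34.0, 23.0, 135.0, 231.0, 34.0, -112.0] maxstep [0.0, 0.7, 0.2, 0.9, 0.6, 1.1] err 0.0 lo [135.0, 222.0, 34.0, -112.0] hi [137.0, 231.0, 41.0, -100.0]
[510, 50, 120] [9.0, 10.0, 145.0, 196.0, 25.0, -99.0] maxstep [2.8, 1.2, 1.1, 4.5, 1.1, 2.1] err 0.0 lo [135.0, 196.0, 25.0, -112.0] hi [145.0, 231.0, 34.0, -99.0]
[436, -10, 162] [-7.0, -4.0, 148.0, 159.0, 15.0, -74.0] maxstep [1.8, 1.3, 0.5, 6.3, 1.0, 5.0] err 0.0 lo [145.0, 159.0, 15.0, -99.0] hi [148.0, 196.0, 25.0, -74.0]
[436, -132, 162] [-39.0, 0.0, 144.0, 103.0, 30.0, -42.0] maxstep [3.2, 0.6, 0.6, 8.8, 1.4, 6.4] err 0.0 lo [144.0, 103.0, 15.0, -74.0] hi [148.0, 159.0, 30.0, -42.0]
{"tx": 0.62, "ty": -0.01, "tz": -0.6, "wx": 0.0, "wy": -0.0, "wz": -0.0},
{"tx": 0.62, "ty": -0.01, "tz": -0.6, "wx": 0.0, "wy": -0.0, "wz": -0.0},
{"tx": 0.62, "ty": -0.01, "tz": -0.6, "wx": 0.0, "wy": -0.0, "wz": -0.0},
{"tx": 0.62, "ty": -0.01, "tz": -0.6, "wx": 0.0, "wy": -0.0, "wz": -0.0},
{"tx": 0.62, "ty"
[... 200 characters left out ...]
0.001},
{"tx": 0.13, "ty": 1.59, "tz": -0.62, "wx": 0.001, "wy": 0.0, "wz": -0.001},
{"tx": 0.13, "ty": 1.59, "tz": -0.63, "wx": 0.001, "wy": 0.0, "wz": -0.001},
{"tx": 0.13, "ty": 1.59, "tz": -0.63, "wx": 0.001, "wy": 0.0, "wz": -0.001},
{"tx": 0.12, "ty": 1.58, "tz": -0.63, "wx": 0.001, "wy": 0.0, "wz": -0.001},
{"tx": 0.12, "ty": 1.58, "tz": -0.63, "wx": 0.001, "wy": 0.0, "wz": -0.001},
{"tx": 0.12, "ty": 1.58, "tz": -0.63, "wx": 0.001, "wy": 0.0, "wz": -0.001},
{"tx": 0.12, "ty": 1.58, "tz": -0.64, "wx": 0.001, "wy": 0.0, "wz": -0.001},
{"tx": 0.12, "ty": 1.58, "tz": -0.64, "wx": 0.001, "wy": 0.0, "wz": -0.001},
{"tx": 0.11, "ty": 1.58, "tz": -0.64, "wx": 0.001, "wy": 0.0, "wz": -0.001},
```

Gripped at 35 mm. Lift and traverse.

Request:
move_arm --plan '[{"tx": 0.62, "ty": 0, "tz": -0.6, "wx": 0, "wy": 0, "wz": 0}, {"tx": 0.62, "ty": 0, "tz": -0.6, "wx": 0, "wy": 0, "wz": 0}, {"tx": 0.62, "ty": 0, "tz": -0.6, "wx": 0, "wy": 0, "wz": 0}, {"tx": 0.62, "ty": 0, "tz": -0.6, "wx": 0, "wy": 0, "wz": 0}, {"tx": 0.62, "ty": 0, "tz": -0.6, "wx": 0, "wy": 0, "wz": 0}, {"tx": 0.62, "ty": 0, "tz": -0.6, "wx": 0, "wy": 0, "wz": 0}]'

```text
time_s: 9.75
ee_pos: [551.3, 207.4, 68.6]
ee_rot: [180.0, -49.9, -1.1]
force: [-0.1, 0.0, -1.4]
gripper_width: 35.1
gripper_force: 34.7
```

Request:
move_arm --plan '[{"tx": 0.13, "ty": 1.0, "tz": -0.62, "wx": 0.001, "wy": 0, "wz": -0.001}, {"tx": 0.13, "ty": 1.59, "tz": -0.62, "wx": 0.001, "wy": 0, "wz": -0.001}, {"tx": 0.13, "ty": 1.59, "tz": -0.63, "wx": 0.001, "wy": 0, "wz": -0.001}, {"tx": 0.13, "ty": 1.59, "tz": -0.63, "wx": 0.001, "wy": 0, "wz": -0.001}, {"tx": 0.12, "ty": 1.58, "tz": -0.63, "wx": 0.001, "wy": 0, "wz": -0.001}, {"tx": 0.12, "ty": 1.58, "tz": -0.63, "wx": 0.001, "wy": 0, "wz": -0.001}, {"tx": 0.12, "ty": 1.58, "tz": -0.63, "wx": 0.001, "wy": 0, "wz": -0.001}, {"tx": 0.12, "ty": 1.58, "tz": -0.64, "wx": 0.001, "wy": 0, "wz": -0.001}, {"tx": 0.12, "ty": 1.58, "tz": -0.64, "wx": 0.001, "wy": 0, "wz": -0.001}, {"tx": 0.11, "ty": 1.58, "tz": -0.64, "wx": 0.001, "wy": 0, "wz": -0.001}]'

```text
time_s: 10.58
ee_pos: [507.9, 54.4, 118.3]
ee_rot: [179.9, -49.9, -0.2]
force: [0.6, -0.3, -0.3]
gripper_width: 35.3
gripper_force: 34.7
```

Run:
```python
from kin import *
s=env.state();print(s['ee_pos'],s['ee_rot'],s['gripper_width'],s['gripper_force'],s['time_s'])
g=snap('wrist','w4.png');a=cv2.imread('pics/w3.png')
b=g['color'][:,:,::-1]; cv2.imwrite('pics/w34.png',cv2.resize(np.hstack([a,b]),(800,300),interpolation=cv2.INTER_AREA))
a=plan([436,0,162],pit(40,0),8);a=plan([436,-132,162],pit(40,0),12,a)
```

```text
[507.86175722  54.37844868 118.32726872] [179.86800981 -49.87473965  -0.19105292] 35.32872677436412 34.69864160462748 10.5833
{"tx": -0.16, "ty": 0.66, "tz": -1.02, "wx": 0.001, "wy": 0.0, "wz": -0.001},
{"tx": -0.16, "ty": 0.66, "tz": -1.02, "wx": 0.001, "wy": 0.0, "wz": -0.001},
{"tx": -0.16, "ty": 0.66, "tz": -1.02, "wx": 0.001, "wy": 0.0, "wz": -0.001},
{"tx": -0.16, "ty": 0.66, "tz": -1.02, "wx": 0.001, "wy": 0.0, "wz": -0.001},
{"tx": -0.16, "ty": 0.66, "tz": -1.02, "wx": 0.001, "wy": 0.0, "wz": -0.001},
{"tx": -0.16, "ty": 0.66, "tz": -1.02, "wx": 0.001, "wy": 0.0, "wz": -0.001},
{"tx": -0.16, "ty": 0.66, "tz": -1.03, "wx": 0.001, "wy": 0.0, "wz": -0.001},
{"tx": -0.16, "ty": 0.66, "tz": -1.03, "wx": 0.001, "wy": 0.0, "wz": -0.001},
{"tx": 0.0, "ty": 1.1, "tz": 0.0, "wx": 0.0, "wy": 0.0, "wz": 0.0},
{"tx": 0.0, "ty": 1.1, "tz": 0.0, "wx": 0.0, "wy": 0.0, "wz": 0.0},
{"tx": 0.0, "ty": 1.1, "tz": 0.0, "wx": 0.0, "wy": 0.0, "wz": 0.0},
{"tx": 0.0, "ty": 1.1, "tz": 0.0, "wx": 0.0, "wy": 0.0, "wz": 0.0},
{"tx": 0.0, "ty": 1.1, "tz": 0.0, "wx": 0.0, "wy": 0.0, "wz": 0.0},
{"tx": 0.0, "ty": 1.1, "tz": 0.0, "wx": 0.0, "wy": 0.0, "wz": 0.0},
{"tx": 0.0, "ty": 1.1, "tz": 0.0, "wx": 0.0, "wy": 0.0, "wz": 0.0},
{"tx": 0.0, "ty": 1.1, "tz": 0.0, "wx": 0.0, "wy": 0.0, "wz": 0.0},
{"tx": 0.0, "ty": 1.1, "tz": 0.0, "wx": 0.0, "wy": 0.0, "wz": 0.0},
{"tx": 0.0, "ty": 1.1, "tz": 0.0, "wx": 0.0, "wy": 0.0, "wz": 0.0},
{"tx": 0.0, "ty": 1.1, "tz": 0.0, "wx": 0.0, "wy": 0.0, "wz": 0.0},
{"tx": 0.0, "ty": 1.1, "tz": 0.0, "wx": 0.0, "wy": 0.0, "wz": 0.0},
```

View pics/w34.png

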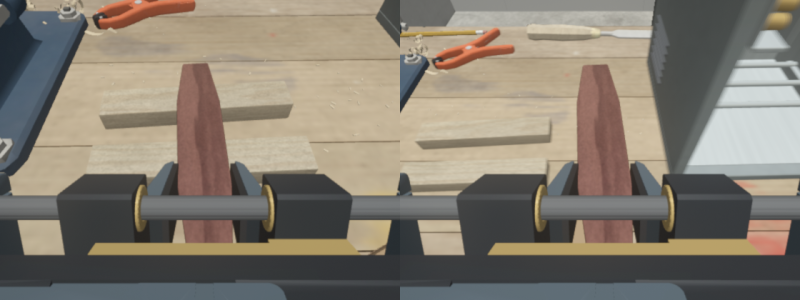

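Run:
```python
from kin import *
g=ld('w4.png');print(ray(g,[[386,252]],0))
a=cv2.imread('pics/w4.png')[60:320,330:560]; cv2.imwrite('pics/w4c.png',cv2.resize(a,None,fx=2.3,fy=2.3,interpolation=cv2.INTER_CUBIC))
s=env.state();R=Ro.from_euler('xyz',s['ee_rot'],degrees=True);T=pit(40,6)
follow([(s['ee_pos'],R),([430,0,168],T),([430,-132,168],pit(40,3))],s['qpos'],12)
a=plan([430,0,168],T,8);a=plan([430,-132,168],pit(40,3),12,a)
```

```text
[[574.99014464 -33.29076818   0.        ]]
[430, 0, 168] [-13.0, -6.0, 148.0, 127.0, 18.0, -50.0] maxstep [2.5, 1.3, 0.5, 9.5, 1.0, 7.3] err 0.0 lo [145.0, 127.0, 17.0, -100.0] hi [148.0, 199.0, 26.0, -50.0]
[430, -132, 168] [-43.0, -0.0, 143.0, 94.0, 33.0, -38.0] maxstep [3.1, 0.6, 0.6, 5.1, 1.5, 3.0] err 0.0 lo [143.0, 94.0, 18.0, -50.0] hi [148.0, 127.0, 33.0, -38.0]
{"tx": -0.15, "ty": 0.66, "tz": -1.13, "wx": 0.011, "wy": 0.0, "wz": -0.009},
{"tx": -0.15, "ty": 0.65, "tz": -1.13, "wx": 0.011, "wy": 0.0, "wz": -0.009},
{"tx": -0.16, "ty": 0.64, "tz": -1.14, "wx": 0.011, "wy": 0.0, "wz": -0.009},
{"tx": -0.16, "ty": 0.62, "tz": -1.15, "wx": 0.011, "wy": 0.0, "wz": -0.009},
{"tx": -0.17, "ty": 0.61, "tz": -1.16, "wx": 0.011, "wy": 0.0, "wz": -0.009},
{"tx": -0.18, "ty": 0.59, "tz": -1.16, "wx": 0.011, "wy": 0.0, "wz": -0.009},
{"tx": -0.18, "ty": 0.58, "tz": -1.17, "wx": 0.011, "wy": 0.0, "wz": -0.009},
{"tx": -0.19, "ty": 0.57, "tz": -1.17, "wx": 0.011, "wy": 0.0, "wz": -0.009},
{"tx": -0.07, "ty": 1.09, "tz": -0.09, "wx": -0.003, "wy": -0.0, "wz": 0.003},
{"tx": -0.07, "ty": 1.09, "tz": -0.08, "wx": -0.003, "wy": -0.0, "wz": 0.003},
{"tx": -0.07, "ty": 1.09, "tz": -0.08, "wx": -0.003, "wy": -0.0, "wz": 0.003},
{"tx": -0.06, "ty": 1.1, "tz": -0.08, "wx": -0.003, "wy": -0.0, "wz": 0.003},
{"tx": -0.06, "ty": 1.1, "tz": -0.07, "wx": -0.003, "wy": -0.0, "wz": 0.003},
{"tx": -0.06, "ty": 1.1, "tz": -0.07, "wx": -0.003, "wy": -0.0, "wz": 0.003},
{"tx": -0.06, "ty": 1.1, "tz": -0.07, "wx": -0.003, "wy": -0.0, "wz": 0.003},
{"tx": -0.05, "ty": 1.1, "tz": -0.06, "wx": -0.003, "wy": -0.0, "wz": 0.003},
{"tx": -0.05, "ty": 1.1, "tz": -0.06, "wx": -0.003, "wy": -0.0, "wz": 0.003},
{"tx": -0.05, "ty": 1.1, "tz": -0.06, "wx": -0.003, "wy": -0.0, "wz": 0.003},
{"tx": -0.04, "ty": 1.1, "tz": -0.05, "wx": -0.003, "wy": -0.0, "wz": 0.003},
{"tx": -0.04, "ty": 1.1, "tz": -0.05, "wx": -0.003, "wy": -0.0, "wz": 0.003},
```

View pics/w4c.png

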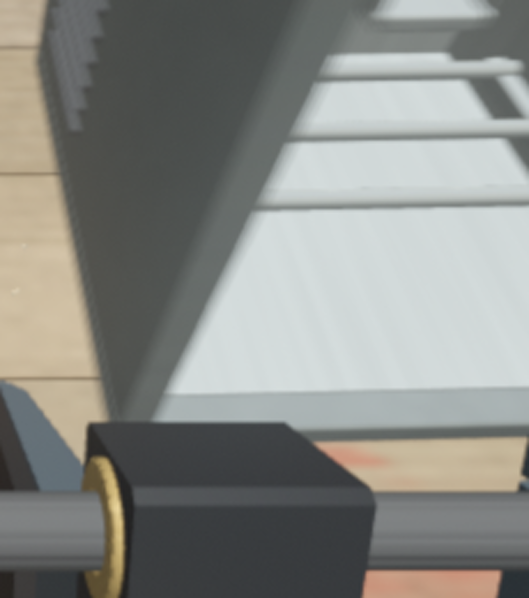

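Run:
```python
from kin import *
g=ld('w4.png');c=lambda x,y:[x/2.3+330-.3,y/2.3+60-.3]
print(ray(g,[c(400,435),c(515,431)],0).round(1).tolist(),'z20',ray(g,[c(167,395),c(520,388)],20).round(1).tolist(),'rods',ray(g,[c(265,198),c(500,193),c(400,128),c(400,66)],46).round(1).tolist())
```

```text
[[577.7, -137.4, 0.0], [579.2, -182.2, 0.0]] z20 [[583.6, -44.0, 20.0], [586.1, -175.0, 20.0]] rods [[658.5, -90.2, 46.0], [660.9, -184.0, 46.0], [699.8, -158.1, 46.0], [742.0, -173.0, 46.0]]
```

Request:
move_arm --plan '[{"tx": -0.15, "ty": 0.66, "tz": -1.13, "wx": 0.011, "wy": 0, "wz": -0.009}, {"tx": -0.15, "ty": 0.65, "tz": -1.13, "wx": 0.011, "wy": 0, "wz": -0.009}, {"tx": -0.16, "ty": 0.64, "tz": -1.14, "wx": 0.011, "wy": 0, "wz": -0.009}, {"tx": -0.16, "ty": 0.62, "tz": -1.15, "wx": 0.011, "wy": 0, "wz": -0.009}, {"tx": -0.17, "ty": 0.61, "tz": -1.16, "wx": 0.011, "wy": 0, "wz": -0.009}, {"tx": -0.18, "ty": 0.59, "tz": -1.16, "wx": 0.011, "wy": 0, "wz": -0.009}, {"tx": -0.18, "ty": 0.58, "tz": -1.17, "wx": 0.011, "wy": 0, "wz": -0.009}, {"tx": -0.19, "ty": 0.57, "tz": -1.17, "wx": 0.011, "wy": 0, "wz": -0.009}, {"tx": 0, "ty": 0, "tz": 0, "wx": 0, "wy": 0, "wz": 0}]'

```text
time_s: 11.38
ee_pos: [436.4, 5.8, 165.3]
ee_rot: [180.0, -50.1, 5.9]
force: [0.3, -0.8, -0.8]
gripper_width: 35.3
gripper_force: 34.7
```

Run:
```python
from kin import *
s=env.state();print(s['ee_pos'],s['ee_rot'],s['qpos'].round())
R=Ro.from_euler('xyz',s['ee_rot'],degrees=True)
T3=pit(40,2); w=[(s['ee_pos'],R),([432,-134,164],T3),([530,-134,108],T3),([610,-134,72],pit(40,1))]
follow(w,s['qpos'],12)
a=plan(*w[1],12);a=plan(*w[2],10,a)
```

```text
[436.44595365   5.77248749 165.26827572] [179.97208031 -50.10983562   5.85144818] [-10.  -5. 148. 135.  17. -57.]
[432, -134, 164] [-42.0, 0.0, 144.0, 97.0, 33.0, -40.0] maxstep [3.2, 0.6, 0.6, 5.8, 1.4, 3.7] err 0.0 lo [144.0, 97.0, 17.0, -57.0] hi [148.0, 135.0, 33.0, -40.0]
[530, -134, 108] [-30.0, 15.0, 140.0, 128.0, 31.0, -64.0] maxstep [1.4, 1.3, 0.5, 3.1, 0.6, 2.4] err 0.0 lo [140.0, 97.0, 30.0, -64.0] hi [144.0, 128.0, 33.0, -40.0]
[610, -134, 72] [-23.0, 24.0, 133.0, 141.0, 30.0, -71.0] maxstep [0.7, 0.8, 0.6, 1.4, 0.1, 0.9] err 0.0 lo [133.0, 128.0, 30.0, -71.0] hi [140.0, 141.0, 31.0, -64.0]
{"tx": -0.11, "ty": 1.15, "tz": -0.11, "wx": -0.004, "wy": -0.0, "wz": 0.004},
{"tx": -0.1, "ty": 1.16, "tz": -0.11, "wx": -0.004, "wy": -0.0, "wz": 0.004},
{"tx": -0.1, "ty": 1.16, "tz": -0.1, "wx": -0.004, "wy": -0.0, "wz": 0.004},
{"tx": -0.1, "ty": 1.16, "tz": -0.1, "wx": -0.004, "wy": -0.0, "wz": 0.004},
{"tx": -0.09, "ty": 1.16, "tz": -0.09, "wx": -0.004, "wy": -0.0, "wz": 0.004},
{"tx": -0.09, "ty": 1.16, "tz": -0.09, "wx": -0.004, "wy": -0.0, "wz": 0.004},
{"tx": -0.08, "ty": 1
[... 452 characters left out ...]

{"tx": 0.2, "ty": 0.03, "tz": 1.11, "wx": 0.0, "wy": 0.0, "wz": 0.0},
{"tx": 0.2, "ty": 0.03, "tz": 1.11, "wx": 0.0, "wy": 0.0, "wz": 0.0},
{"tx": 0.2, "ty": 0.03, "tz": 1.11, "wx": 0.0, "wy": 0.0, "wz": 0.0},
{"tx": 0.2, "ty": 0.03, "tz": 1.11, "wx": 0.0, "wy": 0.0, "wz": 0.0},
{"tx": 0.2, "ty": 0.03, "tz": 1.11, "wx": 0.0, "wy": 0.0, "wz": 0.0},
{"tx": 0.2, "ty": 0.03, "tz": 1.11, "wx": 0.0, "wy": 0.0, "wz": 0.0},
{"tx": 0.2, "ty": 0.03, "tz": 1.11, "wx": 0.0, "wy": 0.0, "wz": 0.0},
{"tx": 0.2, "ty": 0.03, "tz": 1.11, "wx": 0.0, "wy": 0.0, "wz": 0.0},
{"tx": 0.2, "ty": 0.03, "tz": 1.11, "wx": 0.0, "wy": 0.0, "wz": 0.0},
{"tx": 0.2, "ty": 0.03, "tz": 1.11, "wx": 0.0, "wy": 0.0, "wz": 0.0},
```

Request:
move_arm --plan '[{"tx": -0.15, "ty": 1.15, "tz": -0.2, "wx": -0.002, "wy": 0, "wz": 0.002}, {"tx": -0.15, "ty": 1.16, "tz": -0.2, "wx": -0.002, "wy": 0, "wz": 0.002}, {"tx": -0.15, "ty": 1.16, "tz": -0.15, "wx": -0.004, "wy": 0, "wz": 0.004}, {"tx": -0.1, "ty": 1.16, "tz": -0.1, "wx": -0.004, "wy": 0, "wz": 0.004}, {"tx": -0.09, "ty": 1.16, "tz": -0.09, "wx": -0.004, "wy": 0, "wz": 0.004}, {"tx": -0.09, "ty": 1.16, "tz": -0.09, "wx": -0.004, "wy": 0, "wz": 0.004}, {"tx": -0.08, "ty": 1.16, "tz": -0.08, "wx": -0.004, "wy": 0, "wz": 0.004}, {"tx": -0.08, "ty": 1.16, "tz": -0.08, "wx": -0.004, "wy": 0, "wz": 0.004}, {"tx": -0.05, "ty": 1.16, "tz": -0.05, "wx": -0.005, "wy": 0, "wz": 0.005}, {"tx": -0.05, "ty": 1.16, "tz": -0.05, "wx": -0.005, "wy": 0, "wz": 0.005}, {"tx": -0.05, "ty": 1.16, "tz": -0.05, "wx": -0.005, "wy": 0, "wz": 0.005}, {"tx": -0.05, "ty": 1.16, "tz": -0.05, "wx": -0.005, "wy": 0, "wz": 0.005}]'

```text
time_s: 12.38
ee_pos: [433.0, -133.7, 164.0]
ee_rot: [-179.2, -50.2, 1.4]
force: [0.6, 0.7, -0.6]
gripper_width: 35.5
gripper_force: 34.7
```

Request:
move_arm --plan '[{"tx": 0, "ty": 0, "tz": 0, "wx": 0, "wy": 0, "wz": 0}, {"tx": 0, "ty": 0, "tz": 0, "wx": 0, "wy": 0, "wz": 0}]'

```text
time_s: 12.55
ee_pos: [432.9, -133.3, 164.0]
ee_rot: [-179.2, -50.2, 1.4]
force: [-0.1, 0.0, -1.4]
gripper_width: 35.3
gripper_force: 34.7
```

Run:
```python
from kin import *
s=env.state();print(s['ee_pos'],s['ee_rot'],s['force'],s['gripper_width'],s['time_s'])
g=snap('wrist','w5.png');cv2.imwrite('pics/w5b.png',cv2.resize(g['color'][:,:,::-1],(800,600),interpolation=cv2.INTER_CUBIC))
a=plan([540,-134,104],pit(40,1),10);a=plan([615,-134,68],pit(40,1),10,a)
```

```text
[ 432.87747345 -133.33457801  164.01396351] [-179.24898127  -50.16968061    1.377335  ] [-0.05225527  0.04231516 -1.40433266] 35.294586582468625 12.55
{"tx": 0.23, "ty": 0.06, "tz": 1.21, "wx": -0.002, "wy": -0.0, "wz": 0.0},
{"tx": 0.23, "ty": 0.05, "tz": 1.21, "wx": -0.002, "wy": -0.0, "wz": 0.0},
{"tx": 0.23, "ty": 0.05, "tz": 1.21, "wx": -0.002, "wy": -0.0, "wz": 0.0},
{"tx": 0.23, "ty": 0.05, "tz": 1.21, "wx": -0.002, "wy": -0.0, "wz": 0.0},
{"tx": 0.23, "ty": 0.05, "tz": 1.21, "wx": -0.002, "wy": -0.0, "wz": 0.0},
{"tx": 0.23, "ty": 0.04, "tz": 1.21, "wx": -0.002, "wy": -0.0, "wz": 0.0},
{"tx": 0.23, "ty": 0.04, "tz": 1.21, "wx": -0.002, "wy": -0.0, "wz": 0.0},
{"tx": 0.23, "ty": 0.04, "tz": 1.21, "wx": -0.002, "wy": -0.0, "wz": 0.0},
{"tx": 0.23, "ty": 0.04, "tz": 1.21, "wx": -0.002, "wy": -0.0, "wz": 0.0},
{"tx": 0.23, "ty": 0.03, "tz": 1.21, "wx": -0.002, "wy": -0.0, "wz": 0.0},
{"tx": 0.21, "ty": 0.01, "tz": 0.81, "wx": 0.0, "wy": 0.0, "wz": 0.0},
{"tx": 0.21, "ty": 0.01, "tz": 0.81, "wx": 0.0, "wy": 0.0, "wz": 0.0},
{"tx": 0.21, "ty": 0.01, "tz": 0.81, "wx": 0.0, "wy": 0.0, "wz": 0.0},
{"tx": 0.21, "ty": 0.01, "tz": 0.81, "wx": 0.0, "wy": 0.0, "wz": 0.0},
{"tx": 0.21, "ty": 0.01, "tz": 0.81, "wx": 0.0, "wy": 0.0, "wz": 0.0},
{"tx": 0.21, "ty": 0.01, "tz": 0.81, "wx": 0.0, "wy": 0.0, "wz": 0.0},
{"tx": 0.21, "ty": 0.01, "tz": 0.81, "wx": 0.0, "wy": 0.0, "wz": 0.0},
{"tx": 0.21, "ty": 0.01, "tz": 0.81, "wx": 0.0, "wy": 0.0, "wz": 0.0},
{"tx": 0.21, "ty": 0.01, "tz": 0.81, "wx": 0.0, "wy": 0.0, "wz": 0.0},
{"tx": 0.21, "ty": 0.01, "tz": 0.81, "wx": 0.0, "wy": 0.0, "wz": 0.0},
```

View pics/w5b.png

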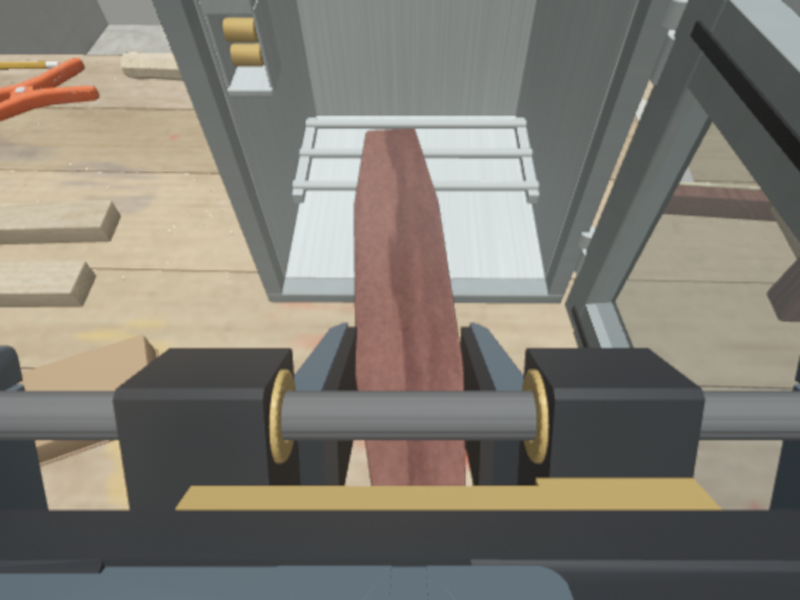

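Run:
```python
from kin import *
g=ld('w5.png');W=lambda *p:[np.array(q)*.7-.15 for q in p]
print('z0',ray(g,W((271,301),(566,301)),0).round(1).tolist(),'z20',ray(g,W((285,279),(546,279)),20).round(1).tolist(),'rod',ray(g,W((296,186),(538,186),(420,153),(420,122)),47).round(1).tolist())
print('blank end & mid',ray(g,W((366,132),(416,132),(354,260),(454,260)),176).round(1).tolist())
```

```text
z0 [[575.5, -19.9, 0.0], [581.8, -247.5, 0.0]] z20 [[581.9, -33.8, 20.0], [587.1, -228.8, 20.0]] rod [[653.8, -35.4, 47.0], [658.4, -225.6, 47.0], [696.3, -132.3, 47.0], [738.4, -131.4, 47.0]]
blank end & mid [[548.5, -109.3, 176.0], [549.0, -132.5, 176.0], [471.0, -111.2, 176.0], [472.0, -148.8, 176.0]]
```

Run:
```python
from kin import *
g=ld('w3.png')
for z in(30,25): print(ray(g,[[x*1.4,y*1.4] for x,y in((182,66),(208,64),(177,105),(223,105),(180,150),(228,150))],z).round(1).tolist())
s=env.state();R=Ro.from_euler('xyz',s['ee_rot'],degrees=True)
w=[(s['ee_pos'],R),([535,-132,104],pit(40,-2)),([612,-132,68],pit(40,-2))]
follow(w,s['qpos'],12)
a=plan(*w[1],10);a=plan(*w[2],10,a)
```

```text
[[672.4, 226.3, 30.0], [674.9, 202.1, 30.0], [621.6, 228.8, 30.0], [620.8, 191.4, 30.0], [576.4, 224.7, 30.0], [575.8, 190.6, 30.0]]
[[679.2, 226.9, 25.0], [681.8, 201.9, 25.0], [626.7, 229.4, 25.0], [625.9, 190.8, 25.0], [580.0, 225.2, 25.0], [579.3, 189.9, 25.0]]
[535, -132, 104] [-26.0, 15.0, 141.0, 140.0, 29.0, -70.0] maxstep [1.7, 1.3, 0.5, 4.0, 1.0, 2.8] err 0.0 lo [141.0, 97.0, 29.0, -70.0] hi [144.0, 140.0, 33.0, -40.0]
[612, -132, 68] [-21.0, 24.0, 134.0, 150.0, 30.0, -76.0] maxstep [0.5, 0.8, 0.6, 1.1, 0.1, 0.7] err 0.0 lo [134.0, 140.0, 29.0, -76.0] hi [141.0, 150.0, 30.0, -70.0]
{"tx": 0.19, "ty": 0.03, "tz": 1.17, "wx": -0.006, "wy": -0.0, "wz": 0.004},
{"tx": 0.2, "ty": 0.03, "tz": 1.17, "wx": -0.006, "wy": -0.0, "wz": 0.004},
{"tx": 0.2, "ty": 0.02, "tz": 1.17, "wx": -0.006, "wy": -0.0, "wz": 0.004},
{"tx": 0.2, "ty": 0.01, "tz": 1.17, "wx": -0.006, "wy": -0.0, "wz": 0.004},
{"tx": 0.2, "ty": 0.0, "tz": 1.17, "wx": -0.006, "wy": -0.0, "wz": 0.004},
{"tx": 0.2, "ty": -0.0, "tz": 1.17, "wx": -0.006, "wy": -0.0, "wz": 0.004},
{"tx": 0.2, "ty": -0.01, "tz": 1.17, "wx": -0.
[... 281 characters left out ...]
-0.03, "tz": 0.82, "wx": 0.0, "wy": 0.0, "wz": 0.0},
{"tx": 0.22, "ty": -0.03, "tz": 0.82, "wx": 0.0, "wy": 0.0, "wz": 0.0},
{"tx": 0.22, "ty": -0.03, "tz": 0.82, "wx": 0.0, "wy": 0.0, "wz": 0.0},
{"tx": 0.22, "ty": -0.03, "tz": 0.82, "wx": 0.0, "wy": 0.0, "wz": 0.0},
{"tx": 0.22, "ty": -0.03, "tz": 0.82, "wx": 0.0, "wy": 0.0, "wz": 0.0},
{"tx": 0.22, "ty": -0.03, "tz": 0.82, "wx": 0.0, "wy": 0.0, "wz": 0.0},
{"tx": 0.22, "ty": -0.03, "tz": 0.82, "wx": 0.0, "wy": 0.0, "wz": 0.0},
{"tx": 0.22, "ty": -0.03, "tz": 0.82, "wx": 0.0, "wy": 0.0, "wz": 0.0},
{"tx": 0.22, "ty": -0.03, "tz": 0.82, "wx": 0.0, "wy": 0.0, "wz": 0.0},
{"tx": 0.22, "ty": -0.03, "tz": 0.82, "wx": 0.0, "wy": 0.0, "wz": 0.0},
```

Request:
move_arm --plan '[{"tx": 0.19, "ty": 0.03, "tz": 1.17, "wx": -0.006, "wy": 0, "wz": 0.004}, {"tx": 0.2, "ty": 0.03, "tz": 1.17, "wx": -0.006, "wy": 0, "wz": 0.004}, {"tx": 0.2, "ty": 0.02, "tz": 1.17, "wx": -0.006, "wy": 0, "wz": 0.004}, {"tx": 0.2, "ty": 0.01, "tz": 1.17, "wx": -0.006, "wy": 0, "wz": 0.004}, {"tx": 0.2, "ty": 0, "tz": 1.17, "wx": -0.006, "wy": 0, "wz": 0.004}, {"tx": 0.2, "ty": 0, "tz": 1.17, "wx": -0.006, "wy": 0, "wz": 0.004}, {"tx": 0.2, "ty": -0.01, "tz": 1.17, "wx": -0.006, "wy": 0, "wz": 0.004}, {"tx": 0.2, "ty": -0.02, "tz": 1.17, "wx": -0.006, "wy": 0, "wz": 0.004}, {"tx": 0.2, "ty": -0.03, "tz": 1.17, "wx": -0.006, "wy": 0, "wz": 0.004}, {"tx": 0.2, "ty": -0.04, "tz": 1.17, "wx": -0.006, "wy": 0, "wz": 0.004}]'

```text
time_s: 13.43
ee_pos: [535.4, -131.6, 104.0]
ee_rot: [180.0, -50.1, -2.1]
force: [-0.1, 0.3, 0.4]
gripper_width: 35.3
gripper_force: 34.7
```

Request:
move_arm --plan '[{"tx": 0.22, "ty": -0.03, "tz": 0.82, "wx": 0, "wy": 0, "wz": 0}, {"tx": 0.22, "ty": -0.03, "tz": 0.82, "wx": 0, "wy": 0, "wz": 0}, {"tx": 0.22, "ty": -0.03, "tz": 0.82, "wx": 0, "wy": 0, "wz": 0}, {"tx": 0.22, "ty": -0.03, "tz": 0.82, "wx": 0, "wy": 0, "wz": 0}, {"tx": 0.22, "ty": -0.03, "tz": 0.82, "wx": 0, "wy": 0, "wz": 0}, {"tx": 0.22, "ty": -0.03, "tz": 0.82, "wx": 0, "wy": 0, "wz": 0}, {"tx": 0.22, "ty": -0.03, "tz": 0.82, "wx": 0, "wy": 0, "wz": 0}, {"tx": 0.22, "ty": -0.03, "tz": 0.82, "wx": 0, "wy": 0, "wz": 0}, {"tx": 0.22, "ty": -0.03, "tz": 0.82, "wx": 0, "wy": 0, "wz": 0}, {"tx": 0.22, "ty": -0.03, "tz": 0.82, "wx": 0, "wy": 0, "wz": 0}, {"tx": 0, "ty": 0, "tz": 0, "wx": 0, "wy": 0, "wz": 0}]'

```text
time_s: 14.35
ee_pos: [613.9, -132.7, 68.7]
ee_rot: [180.0, -50.2, -2.1]
force: [0.6, -1.4, -0.7]
gripper_width: 35.4
gripper_force: 34.7
```

Run:
```python
from kin import *
s=env.state();print(s['ee_pos'],s['ee_rot'],s['force'],s['gripper_width'],s['time_s'])
a=plan([632,-131.5,56],pit(40,-2),6);a=plan([632,-131.5,47.5],pit(40,-2),4,a)
```

```text
[ 613.94964281 -132.69862543   68.73894407] [179.95879268 -50.19316571  -2.05285522] [ 0.55913435 -1.40596667 -0.70442214] 35.372456867636785 14.35
{"tx": 0.03, "ty": -0.03, "tz": 0.37, "wx": 0.0, "wy": -0.001, "wz": -0.0},
{"tx": 0.03, "ty": -0.03, "tz": 0.37, "wx": 0.0, "wy": -0.001, "wz": -0.0},
{"tx": 0.03, "ty": -0.03, "tz": 0.37, "wx": 0.0, "wy": -0.001, "wz": -0.0},
{"tx": 0.03, "ty": -0.03, "tz": 0.37, "wx": 0.0, "wy": -0.001, "wz": -0.0},
{"tx": 0.03, "ty": -0.03, "tz": 0.37, "wx": 0.0, "wy": -0.001, "wz": -0.0},
{"tx": 0.03, "ty": -0.03, "tz": 0.37, "wx": 0.0, "wy": -0.001, "wz": -0.0},
{"tx": -0.16, "ty": 0.0, "tz": 0.14, "wx": 0.0, "wy": 0.0, "wz": 0.0},
{"tx": -0.16, "ty": 0.0, "tz": 0.14, "wx": 0.0, "wy": 0.0, "wz": 0.0},
{"tx": -0.16, "ty": 0.0, "tz": 0.14, "wx": 0.0, "wy": 0.0, "wz": 0.0},
{"tx": -0.16, "ty": 0.0, "tz": 0.14, "wx": 0.0, "wy": 0.0, "wz": 0.0},
```

Request:
move_arm --plan '[{"tx": 0.03, "ty": -0.03, "tz": 0.37, "wx": 0, "wy": 0, "wz": 0}, {"tx": 0.03, "ty": -0.03, "tz": 0.37, "wx": 0, "wy": 0, "wz": 0}, {"tx": 0.03, "ty": -0.03, "tz": 0.37, "wx": 0, "wy": 0, "wz": 0}, {"tx": 0.03, "ty": -0.03, "tz": 0.37, "wx": 0, "wy": 0, "wz": 0}, {"tx": 0.03, "ty": -0.03, "tz": 0.37, "wx": 0, "wy": 0, "wz": 0}, {"tx": 0.03, "ty": -0.03, "tz": 0.37, "wx": 0, "wy": 0, "wz": 0}, {"tx": 0, "ty": 0, "tz": 0, "wx": 0, "wy": 0, "wz": 0}, {"tx": 0, "ty": 0, "tz": 0, "wx": 0, "wy": 0, "wz": 0}]'

```text
time_s: 15.02
ee_pos: [630.7, -131.4, 56.0]
ee_rot: [180.0, -50.1, -2.1]
force: [-0.1, -0.9, -0.5]
gripper_width: 35.3
gripper_force: 34.7
```

Request:
move_arm --plan '[{"tx": -0.15, "ty": 0, "tz": 0.13, "wx": 0, "wy": 0, "wz": 0}, {"tx": -0.15, "ty": 0, "tz": 0.13, "wx": 0, "wy": 0, "wz": 0}, {"tx": -0.15, "ty": 0, "tz": 0.13, "wx": 0, "wy": 0, "wz": 0}, {"tx": -0.15, "ty": 0, "tz": 0.13, "wx": 0, "wy": 0, "wz": 0}, {"tx": 0, "ty": 0, "tz": 0, "wx": 0, "wy": 0, "wz": 0}, {"tx": 0, "ty": 0, "tz": 0, "wx": 0, "wy": 0, "wz": 0}]'

```text
time_s: 15.52
ee_pos: [630.6, -131.5, 48.1]
ee_rot: [180.0, -50.1, -2.1]
force: [0.2, -0.2, -1.5]
gripper_width: 34.9
gripper_force: 34.7
```

Request:
move_arm --plan '[{"tx": -0.08, "ty": 0, "tz": 0.06, "wx": 0, "wy": 0, "wz": 0}, {"tx": -0.06, "ty": 0, "tz": 0.06, "wx": 0, "wy": 0, "wz": 0}, {"tx": 0, "ty": 0, "tz": 0, "wx": 0, "wy": 0, "wz": 0}, {"tx": 0, "ty": 0, "tz": 0, "wx": 0, "wy": 0, "wz": 0}]'

```text
time_s: 15.85
ee_pos: [630.8, -131.5, 46.5]
ee_rot: [180.0, -50.2, -2.1]
force: [-0.6, -0.7, 0.3]
gripper_width: 34.9
gripper_force: 34.7
```

Request:
move_arm --plan '[{"tx": 0, "ty": 0, "tz": 0, "wx": 0, "wy": 0, "wz": 0}, {"tx": 0, "ty": 0, "tz": 0, "wx": 0, "wy": 0, "wz": 0}, {"tx": 0, "ty": 0, "tz": 0, "wx": 0, "wy": 0, "wz": 0}, {"tx": 0, "ty": 0, "tz": 0, "wx": 0, "wy": 0, "wz": 0}, {"tx": 0, "ty": 0, "tz": 0, "wx": 0, "wy": 0, "wz": 0}, {"tx": 0, "ty": 0, "tz": 0, "wx": 0, "wy": 0, "wz": 0}]' --gripper 5.5

```text
time_s: 16.35
ee_pos: [630.8, -131.5, 46.5]
ee_rot: [180.0, -50.2, -2.1]
force: [-1.1, 0.4, 0.7]
gripper_width: 55.0
gripper_force: 0.0
```

Run:
```python
from kin import *
s=env.state();print(s['ee_pos'],s['ee_rot'],s['force'],s['gripper_width'],s['qpos'].round(),s['time_s'])
g=snap('wrist','w6.png');cv2.imwrite('pics/w6b.png',cv2.resize(g['color'][:,:,::-1],(800,600),interpolation=cv2.INTER_CUBIC))
R=Ro.from_euler('xyz',s['ee_rot'],degrees=True);T=pit(40,0)
for p in(55,70):
  print(p);w=[(s['ee_pos'],R),([605,-132,68],T),([500,-132,150],T),([480,-132,250],pit(p,0)),([480,-132,330],down())]
  follow(w,s['qpos'],16)
a=plan(*w[1],4);a=plan(*w[2],8,a)
```

```text
[ 630.81799939 -131.52531502   46.52570472] [179.9579455  -50.16067472  -2.07600289] [-1.07710637  0.35413712  0.73734331] 54.97712920249765 [-20.  28. 133. 154.  32. -79.] 16.35
55
[605, -132, 68] [-23.0, 24.0, 134.0, 145.0, 31.0, -74.0] maxstep [0.2, 0.2, 0.1, 0.6, 0.1, 0.4] err 0.0 lo [133.0, 145.0, 31.0, -79.0] hi [134.0, 154.0, 32.0, -74.0]
[500, -132, 150] [-31.0, 7.0, 140.0, 117.0, 26.0, -50.0] maxstep [0.7, 1.2, 0.5, 2.7, 0.3, 2.4] err 0.0 lo [134.0, 117.0, 26.0, -74.0] hi [140.0, 145.0, 31.0, -50.0]
[480, -132, 250] [-27.0, -5.0, 121.0, 27.0, 35.0, 45.0] maxstep [0.3, 1.3, 1.3, 7.9, 1.9, 8.3] err 0.0 lo [121.0, 27.0, 21.0, -50.0] hi [140.0, 117.0, 35.0, 45.0]
[480, -132, 330] [-17.0, 8.0, 87.0, -0.0, 85.0, 73.0] maxstep [0.8, 1.1, 2.2, 4.1, 3.2, 4.5] err 0.0 lo [87.0, -0.0, 35.0, 45.0] hi [121.0, 27.0, 85.0, 73.0]
70
[605, -132, 68] [-23.0, 24.0, 134.0, 145.0, 31.0, -74.0] maxstep [0.2, 0.2, 0.1, 0.6, 0.1, 0.4] err 0.0 lo [133.0, 145.0, 31.0, -79.0] hi [134.0, 154.0, 32.0, -74.0]
[500, -132, 150] [-31.0, 7.0, 140.0, 117.0, 26.0, -50.0] maxstep [0.7, 1.2, 0.5, 2.7, 0.3, 2.4] 
[... 584 characters left out ...]
4, "wx": 0.007, "wy": -0.001, "wz": -0.006},
{"tx": -0.0, "ty": 0.02, "tz": -0.84, "wx": 0.007, "wy": -0.001, "wz": -0.006},
{"tx": -0.06, "ty": 0.0, "tz": -1.66, "wx": 0.0, "wy": 0.0, "wz": 0.0},
{"tx": -0.06, "ty": 0.0, "tz": -1.66, "wx": 0.0, "wy": 0.0, "wz": 0.0},
{"tx": -0.06, "ty": 0.0, "tz": -1.66, "wx": 0.0, "wy": 0.0, "wz": 0.0},
{"tx": -0.06, "ty": 0.0, "tz": -1.66, "wx": 0.0, "wy": 0.0, "wz": 0.0},
{"tx": -0.06, "ty": 0.0, "tz": -1.66, "wx": 0.0, "wy": 0.0, "wz": 0.0},
{"tx": -0.06, "ty": 0.0, "tz": -1.66, "wx": 0.0, "wy": 0.0, "wz": 0.0},
{"tx": -0.06, "ty": 0.0, "tz": -1.66, "wx": 0.0, "wy": 0.0, "wz": 0.0},
{"tx": -0.06, "ty": 0.0, "tz": -1.66, "wx": 0.0, "wy": 0.0, "wz": 0.0},
```

View pics/w6b.png

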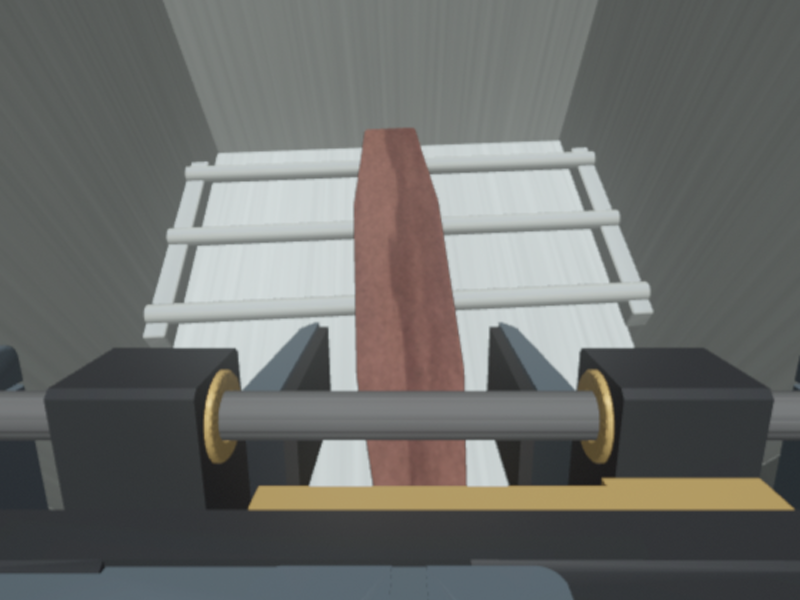

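Run:
```python
from kin import *
g=ld('w6.png');W=lambda *p:[np.array(q)*.7-.15 for q in p]
print(ray(g,W((366,131),(416,129)),58).round(1).tolist(),'rods z47',ray(g,W((380,165),(400,226),(400,300)),47).round(1).tolist(), ray(g,W((188,170),(594,155)),47).round(1).tolist())
print(ray(g,W((354,210),(440,205),(357,380),(464,380)),58).round(1).tolist())
```

```text
[[749.0, -115.6, 58.0], [749.7, -139.0, 58.0]] rods z47 [[738.0, -121.6, 47.0], [698.2, -130.0, 47.0], [659.4, -128.9, 47.0]] [[737.8, -31.9, 47.0], [741.5, -224.1, 47.0]]
[[697.3, -111.3, 58.0], [698.9, -146.6, 58.0], [620.3, -114.2, 58.0], [619.1, -148.5, 58.0]]
```

Request:
move_arm --plan '[{"tx": 0, "ty": 0.04, "tz": -0.84, "wx": 0.007, "wy": 0, "wz": -0.006}, {"tx": 0, "ty": 0.03, "tz": -0.84, "wx": 0.007, "wy": 0, "wz": -0.006}, {"tx": 0, "ty": 0.02, "tz": -0.84, "wx": 0.007, "wy": 0, "wz": -0.006}, {"tx": 0, "ty": 0.02, "tz": -0.84, "wx": 0.007, "wy": 0, "wz": -0.006}, {"tx": -0.06, "ty": 0, "tz": -1.66, "wx": 0, "wy": 0, "wz": 0}, {"tx": -0.06, "ty": 0, "tz": -1.66, "wx": 0, "wy": 0, "wz": 0}, {"tx": -0.06, "ty": 0, "tz": -1.66, "wx": 0, "wy": 0, "wz": 0}, {"tx": -0.06, "ty": 0, "tz": -1.66, "wx": 0, "wy": 0, "wz": 0}, {"tx": -0.06, "ty": 0, "tz": -1.66, "wx": 0, "wy": 0, "wz": 0}, {"tx": -0.06, "ty": 0, "tz": -1.66, "wx": 0, "wy": 0, "wz": 0}, {"tx": -0.06, "ty": 0, "tz": -1.66, "wx": 0, "wy": 0, "wz": 0}, {"tx": -0.06, "ty": 0, "tz": -1.66, "wx": 0, "wy": 0, "wz": 0}]'

```text
time_s: 17.4
ee_pos: [499.1, -131.7, 149.8]
ee_rot: [179.9, -50.1, 0.1]
force: [-0.6, -0.5, 0.3]
gripper_width: 54.9
gripper_force: 0.0
```

Run:
```python
from kin import *
s=env.state();print(s['ee_pos'],s['ee_rot'],s['force'],s['gripper_width'],s['qpos'].round(),s['time_s'])
R=Ro.from_euler('xyz',s['ee_rot'],degrees=True)
w=[(s['ee_pos'],R),([480,-132,230],pit(52,0)),([500,-132,340],down())]
follow(w,s['qpos'],16)
a=plan(*w[1],12);a=plan(*w[2],12,a)
```

```text
[ 499.13096954 -131.73648927  149.78333489] [ 1.79919654e+02 -5.01399463e+01  7.47192136e-02] [-0.58093337 -0.46665019  0.26243829] 54.91658692819002 [-31.   7. 140. 117.  26. -51.] 17.4
[480, -132, 230] [-28.0, -4.0, 125.0, 36.0, 29.0, 35.0] maxstep [0.2, 1.1, 1.0, 6.3, 1.5, 6.6] err 0.0 lo [125.0, 36.0, 21.0, -51.0] hi [140.0, 117.0, 29.0, 35.0]
[500, -132, 340] [-16.0, 10.0, 83.0, -0.0, 87.0, 74.0] maxstep [1.1, 1.3, 2.6, 6.6, 3.7, 7.2] err 0.0 lo [83.0, -0.0, 29.0, 35.0] hi [125.0, 36.0, 87.0, 74.0]
{"tx": 0.41, "ty": 0.0, "tz": -0.55, "wx": 0.0, "wy": -0.018, "wz": 0.0},
{"tx": 0.4, "ty": 0.0, "tz": -0.56, "wx": 0.0, "wy": -0.018, "wz": 0.0},
{"tx": 0.39, "ty": 0.0, "tz": -0.56, "wx": 0.0, "wy": -0.018, "wz": 0.0},
{"tx": 0.38, "ty": 0.0, "tz": -0.57, "wx": 0.0, "wy": -0.018, "wz": 0.0},
{"tx": 0.37, "ty": 0.0, "tz": -0.58, "wx": 0.0, "wy": -0.018, "wz": 0.0},
{"tx": 0.36, "ty": 0.0, "tz": -0.58, "wx": 0.0, "wy": -0.018, "wz": 0.0},
{"tx": 0.35, "ty": 0.0, "tz": -0.59, "wx": 0.0, "wy": -0.018, "wz": 0.0},
{"tx": 0.34, "ty": 0.0, "tz": -0.6, "wx": 0.0, "wy": -0.018, "wz": 0.0},
{
[... 502 characters left out ...]
055, "wz": -0.0},
{"tx": 0.58, "ty": 0.0, "tz": -0.73, "wx": -0.0, "wy": -0.055, "wz": -0.0},
{"tx": 0.54, "ty": 0.0, "tz": -0.76, "wx": -0.0, "wy": -0.055, "wz": -0.0},
{"tx": 0.5, "ty": 0.0, "tz": -0.79, "wx": -0.0, "wy": -0.055, "wz": -0.0},
{"tx": 0.46, "ty": 0.0, "tz": -0.81, "wx": -0.0, "wy": -0.055, "wz": -0.0},
{"tx": 0.41, "ty": 0.0, "tz": -0.84, "wx": -0.0, "wy": -0.055, "wz": -0.0},
{"tx": 0.36, "ty": 0.0, "tz": -0.86, "wx": -0.0, "wy": -0.055, "wz": -0.0},
{"tx": 0.32, "ty": 0.0, "tz": -0.88, "wx": -0.0, "wy": -0.055, "wz": -0.0},
{"tx": 0.27, "ty": 0.0, "tz": -0.89, "wx": -0.0, "wy": -0.055, "wz": -0.0},
{"tx": 0.22, "ty": 0.0, "tz": -0.91, "wx": -0.0, "wy": -0.055, "wz": -0.0},
```

Run:
```python
from kin import *
s=env.state()
R=Ro.from_euler('xyz',s['ee_rot'],degrees=True);T=pit(40,1)
w=[(s['ee_pos'],R),([540,-131.5,41.5],T),([571,-131,41.5],T)]
follow(w,s['qpos'],16)
a=plan(*w[1],10);a=plan(*w[2],8,a)
```

```text
[540, -131.5, 41.5] [-28.0, 26.0, 143.0, 146.0, 41.0, -82.0] maxstep [0.2, 1.2, 0.3, 2.8, 1.0, 3.0] err 0.0 lo [140.0, 117.0, 26.0, -82.0] hi [143.0, 146.0, 41.0, -51.0]
[571, -131, 41.5] [-25.0, 27.0, 139.0, 147.0, 38.0, -80.0] maxstep [0.2, 0.1, 0.2, 0.1, 0.2, 0.1] err 0.0 lo [139.0, 146.0, 38.0, -82.0] hi [143.0, 147.0, 41.0, -80.0]
{"tx": -0.57, "ty": -0.0, "tz": 1.01, "wx": 0.001, "wy": -0.0, "wz": -0.001},
{"tx": -0.57, "ty": -0.0, "tz": 1.01, "wx": 0.001, "wy": -0.0, "wz": -0.001},
{"tx": -0.57, "ty": -0.0, "tz": 1.01, "wx": 0.001, "wy": -0.0, "wz": -0.001},
{"tx": -0.57, "ty": -0.0, "tz": 1.01, "wx": 0.001, "wy": -0.0, "wz": -0.001},
{"tx": -0.57, "ty": -0.0, "tz": 1.01, "wx": 0.001, "wy": -0.0, "wz": -0.001},
{"tx": -0.57, "ty": 0.0, "tz": 1.01, "wx": 0.001, "wy": -0.0, "wz": -0.001},
{"tx": -0.57, "ty": 0.0, "tz": 1.01, "wx": 0.001, "wy": -0.0, "wz": -0.001},
{"tx": -0.57, "ty": 0.0, "tz": 1.01, "wx": 0.001, "wy": -0.0, "wz": -0.001},
{"tx": -0.57, "ty": 0.0, "tz": 1.01, "wx": 0.001, "wy": -0.0, "wz": -0.001},
{"tx": -0.57, "ty": 0.0, "tz": 1.01, "wx": 0.001, "wy": -0.0, "wz": -0.001},
{"tx": 0.25, "ty": 0.0, "tz": 0.3, "wx": 0.0, "wy": 0.0, "wz": 0.0},
{"tx": 0.25, "ty": 0.0, "tz": 0.3, "wx": 0.0, "wy": 0.0, "wz": 0.0},
{"tx": 0.25, "ty": 0.0, "tz": 0.3, "wx": 0.0, "wy": 0.0, "wz": 0.0},
{"tx": 0.25, "ty": 0.0, "tz": 0.3, "wx": 0.0, "wy": 0.0, "wz": 0.0},
{"tx": 0.25, "ty": 0.0, "tz": 0.3, "wx": 0.0, "wy": 0.0, "wz": 0.0},
{"tx": 0.25, "ty": 0.0, "tz": 0.3, "wx": 0.0, "wy": 0.0, "wz": 0.0},
{"tx": 0.25, "ty": 0.0, "tz": 0.3, "wx": 0.0, "wy": 0.0, "wz": 0.0},
{"tx": 0.25, "ty": 0.0, "tz": 0.3, "wx": 0.0, "wy": 0.0, "wz": 0.0},
```

Request:
move_arm --plan '[{"tx": -0.57, "ty": 0, "tz": 1.01, "wx": 0.001, "wy": 0, "wz": -0.001}, {"tx": -0.57, "ty": 0, "tz": 1.01, "wx": 0.001, "wy": 0, "wz": -0.001}, {"tx": -0.57, "ty": 0, "tz": 1.01, "wx": 0.001, "wy": 0, "wz": -0.001}, {"tx": -0.57, "ty": 0, "tz": 1.01, "wx": 0.001, "wy": 0, "wz": -0.001}, {"tx": -0.57, "ty": 0, "tz": 1.01, "wx": 0.001, "wy": 0, "wz": -0.001}, {"tx": -0.57, "ty": 0, "tz": 1.01, "wx": 0.001, "wy": 0, "wz": -0.001}, {"tx": -0.57, "ty": 0, "tz": 1.01, "wx": 0.001, "wy": 0, "wz": -0.001}, {"tx": -0.57, "ty": 0, "tz": 1.01, "wx": 0.001, "wy": 0, "wz": -0.001}, {"tx": -0.57, "ty": 0, "tz": 1.01, "wx": 0.001, "wy": 0, "wz": -0.001}, {"tx": -0.57, "ty": 0, "tz": 1.01, "wx": 0.001, "wy": 0, "wz": -0.001}, {"tx": 0, "ty": 0, "tz": 0, "wx": 0, "wy": 0, "wz": 0}, {"tx": 0, "ty": 0, "tz": 0, "wx": 0, "wy": 0, "wz": 0}]' --gripper 0

```text
time_s: 18.4
ee_pos: [540.8, -131.7, 40.4]
ee_rot: [179.9, -50.1, 0.9]
force: [0.0, 0.9, -0.3]
gripper_width: 0.6
gripper_force: 0.0
```

Request:
move_arm --plan '[{"tx": 0.24, "ty": 0, "tz": 0.28, "wx": 0, "wy": 0, "wz": 0}, {"tx": 0.24, "ty": 0, "tz": 0.28, "wx": 0, "wy": 0, "wz": 0}, {"tx": 0.24, "ty": 0, "tz": 0.28, "wx": 0, "wy": 0, "wz": 0}, {"tx": 0.24, "ty": 0, "tz": 0.28, "wx": 0, "wy": 0, "wz": 0}, {"tx": 0.24, "ty": 0, "tz": 0.28, "wx": 0, "wy": 0, "wz": 0}, {"tx": 0.24, "ty": 0, "tz": 0.28, "wx": 0, "wy": 0, "wz": 0}, {"tx": 0.24, "ty": 0, "tz": 0.28, "wx": 0, "wy": 0, "wz": 0}, {"tx": 0, "ty": 0, "tz": 0, "wx": 0, "wy": 0, "wz": 0}, {"tx": 0, "ty": 0, "tz": 0, "wx": 0, "wy": 0, "wz": 0}]'

```text
time_s: 19.15
ee_pos: [567.0, -131.4, 41.3]
ee_rot: [179.8, -50.2, 1.0]
force: [0.6, 0.1, -0.3]
gripper_width: 0.5
gripper_force: 0.0
```

Run:
```python
from kin import *
s=env.state();print(s['ee_pos'],s['ee_rot'],s['force'],s['gripper_width'])
g=snap('wrist','w7.png');c=g['color'].astype(int)
for f in('w6.png','w7.png'):
  c=cv2.imread('pics/'+f)[:,:,::-1].astype(int); m=((c[:,:,0]-c[:,:,2]>35)&(c[:,:,0]-c[:,:,1]>35)).astype(np.uint8)
  n,l,st,ce=cv2.connectedComponentsWithStats(m); i=1+st[1:,4].argmax(); r=np.where(l==i); top=r[0].min(); gg=ld(f)
  for v in(top,top+20,top+60): 
    u=r[1][r[0]==min(v+1,r[0].max())]; print(f,v,u.min(),u.max(),ray(gg,[[u.mean(),v]],58).round(1).tolist())
```

```text
[ 566.97896815 -131.37827782   41.31005026] [179.7969405  -50.15942285   0.9829083 ] [ 0.61799332  0.07389808 -0.25247031] 0.4832549055942729
w6.png 92 256 265 [[748.4, -118.5, 58.0]]
w6.png 112 254 272 [[728.0, -121.2, 58.0]]
w6.png 152 254 274 [[692.8, -120.9, 58.0]]
w7.png 327 164 166 [[525.4, -83.3, 58.0]]
w7.png 347 157 168 [[517.7, -84.0, 58.0]]
w7.png 387 157 168 [[503.6, -87.0, 58.0]]
```

Run:
```python
from kin import *
b=cv2.imread('pics/w6.png').astype(int); print('sample',b[130:150:10,270:310:15].tolist())
for f in('w6.png','w7.png'):
  c=cv2.imread('pics/'+f); h=cv2.cvtColor(c,cv2.COLOR_BGR2HSV); m=(((h[...,0]<8)|(h[...,0]>170))&(h[...,1]>70)).astype(np.uint8)
  m[270:]=0; n,l,st,ce=cv2.connectedComponentsWithStats(m); i=1+st[1:,4].argmax(); r=np.where(l==i); top=r[0].min(); gg=ld(f); print(st[i])
  for v in(top+1,top+20,top+60,top+90):
    u=r[1][r[0]==v]
    if len(u): print(f,v,u.min(),u.max(),ray(gg,[[u.mean(),v]],58).round(1).tolist())
```

```text
sample [[[97, 105, 140], [90, 97, 131], [86, 93, 124]], [[101, 110, 147], [86, 92, 124], [90, 96, 130]]]
[  249    90    75   180 10778]
w6.png 91 257 289 [[749.2, -126.9, 58.0]]
w6.png 110 254 295 [[729.7, -127.6, 58.0]]
w6.png 150 249 306 [[694.1, -128.6, 58.0]]
w6.png 180 249 311 [[671.3, -129.5, 58.0]]
[ 259   30   60  193 9802]
w7.png 31 270 299 [[751.5, -127.2, 58.0]]
w7.png 50 265 305 [[725.4, -128.0, 58.0]]
w7.png 90 261 312 [[678.9, -129.7, 58.0]]
w7.png 120 260 315 [[649.9, -130.7, 58.0]]
```

Request:
move_arm --plan '[{"tx": 0.13, "ty": 0, "tz": 0.15, "wx": 0, "wy": 0, "wz": 0}, {"tx": 0.13, "ty": 0, "tz": 0.15, "wx": 0, "wy": 0, "wz": 0}, {"tx": 0.13, "ty": 0, "tz": 0.15, "wx": 0, "wy": 0, "wz": 0}, {"tx": 0.13, "ty": 0, "tz": 0.15, "wx": 0, "wy": 0, "wz": 0}, {"tx": 0, "ty": 0, "tz": 0, "wx": 0, "wy": 0, "wz": 0}, {"tx": 0, "ty": 0, "tz": 0, "wx": 0, "wy": 0, "wz": 0}]'

```text
time_s: 19.7
ee_pos: [574.9, -131.3, 41.5]
ee_rot: [179.8, -50.2, 1.0]
force: [0.2, -0.6, 0.4]
gripper_width: 0.5
gripper_force: 0.0
```

```bash
cat > tip.py <<'E'
from kin import *
def tip(f):
  c=cv2.imread('pics/'+f); h=cv2.cvtColor(c,cv2.COLOR_BGR2HSV); m=(((h[...,0]<8)|(h[...,0]>170))&(h[...,1]>70)).astype(np.uint8)
  m[270:]=0; n,l,st,ce=cv2.connectedComponentsWithStats(m); i=1+st[1:,4].argmax(); r=np.where(l==i); top=r[0].min(); gg=ld(f)
  for v in(top+1,top+50,top+90):
    u=r[1][r[0]==v]
    if len(u): print(f,v,u.min(),u.max(),ray(gg,[[u.mean(),v]],58).round(1).tolist())
E
python3 - <<'E'
from tip import *
s=env.state();print(s['ee_pos'],s['force'],s['time_s'])
snap('wrist','w8.png');tip('w8.png')
R=Ro.from_euler('xyz',s['ee_rot'],degrees=True)
w=[(s['ee_pos'],R),([500,-132,150],pit(40,0)),([480,-132,230],pit(52,0)),([500,-132,340],down())]
follow(w,s['qpos'],16);a=plan(*w[1],8)
E
```

```text
[ 574.93835284 -131.327865     41.48960752] [ 0.24276537 -0.58599956  0.37647263] 19.7
w8.png 32 270 299 [[758.5, -127.2, 58.0]]
w8.png 81 262 311 [[696.8, -129.6, 58.0]]
w8.png 121 260 315 [[657.2, -130.7, 58.0]]
[500, -132, 150] [-31.0, 7.0, 140.0, 117.0, 26.0, -50.0] maxstep [0.5, 1.3, 0.3, 3.2, 0.8, 3.1] err 0.0 lo [139.0, 117.0, 26.0, -81.0] hi [141.0, 147.0, 38.0, -50.0]
[480, -132, 230] [-28.0, -4.0, 125.0, 36.0, 29.0, 35.0] maxstep [0.2, 1.0, 1.0, 6.3, 1.4, 6.6] err 0.0 lo [125.0, 36.0, 21.0, -50.0] hi [140.0, 117.0, 29.0, 35.0]
[500, -132, 340] [-16.0, 10.0, 83.0, -0.0, 87.0, 74.0] maxstep [1.1, 1.3, 2.6, 6.6, 3.7, 7.2] err 0.0 lo [83.0, -0.0, 29.0, 35.0] hi [125.0, 36.0, 87.0, 74.0]
{"tx": 0.44, "ty": -0.0, "tz": -1.59, "wx": -0.001, "wy": -0.0, "wz": 0.001},
{"tx": 0.44, "ty": -0.0, "tz": -1.59, "wx": -0.001, "wy": -0.0, "wz": 0.001},
{"tx": 0.44, "ty": 0.0, "tz": -1.59, "wx": -0.001, "wy": -0.0, "wz": 0.001},
{"tx": 0.44, "ty": 0.0, "tz": -1.59, "wx": -0.001, "wy": -0.0, "wz": 0.001},
{"tx": 0.44, "ty": 0.0, "tz": -1.59, "wx": -0.001, "wy": -0.0, "wz": 0.001},
{"tx": 0.44, "ty": 0.0, "tz": -1.59, "wx": -0.001, "wy": -0.0, "wz": 0.001},
{"tx": 0.44, "ty": 0.01, "tz": -1.59, "wx": -0.001, "wy": -0.0, "wz": 0.001},
{"tx": 0.44, "ty": 0.01, "tz": -1.59, "wx": -0.001, "wy": -0.0, "wz": 0.001},
```

Request:
move_arm --plan '[{"tx": 0.44, "ty": 0, "tz": -1.59, "wx": -0.001, "wy": 0, "wz": 0.001}, {"tx": 0.44, "ty": 0, "tz": -1.59, "wx": -0.001, "wy": 0, "wz": 0.001}, {"tx": 0.44, "ty": 0, "tz": -1.59, "wx": -0.001, "wy": 0, "wz": 0.001}, {"tx": 0.44, "ty": 0, "tz": -1.59, "wx": -0.001, "wy": 0, "wz": 0.001}, {"tx": 0.44, "ty": 0, "tz": -1.59, "wx": -0.001, "wy": 0, "wz": 0.001}, {"tx": 0.44, "ty": 0, "tz": -1.59, "wx": -0.001, "wy": 0, "wz": 0.001}, {"tx": 0.44, "ty": 0, "tz": -1.59, "wx": -0.001, "wy": 0, "wz": 0.001}, {"tx": 0.44, "ty": 0, "tz": -1.59, "wx": -0.001, "wy": 0, "wz": 0.001}]'

```text
time_s: 20.42
ee_pos: [498.9, -131.7, 150.5]
ee_rot: [179.9, -50.1, 0.2]
force: [1.4, 0.6, 0.8]
gripper_width: 0.3
gripper_force: 0.0
```

Request:
move_arm --plan '[{"tx": 0.41, "ty": 0, "tz": -0.55, "wx": 0, "wy": -0.018, "wz": 0}, {"tx": 0.4, "ty": 0, "tz": -0.56, "wx": 0, "wy": -0.018, "wz": 0}, {"tx": 0.39, "ty": 0, "tz": -0.56, "wx": 0, "wy": -0.018, "wz": 0}, {"tx": 0.38, "ty": 0, "tz": -0.57, "wx": 0, "wy": -0.018, "wz": 0}, {"tx": 0.37, "ty": 0, "tz": -0.58, "wx": 0, "wy": -0.018, "wz": 0}, {"tx": 0.36, "ty": 0, "tz": -0.58, "wx": 0, "wy": -0.018, "wz": 0}, {"tx": 0.35, "ty": 0, "tz": -0.59, "wx": 0, "wy": -0.018, "wz": 0}, {"tx": 0.34, "ty": 0, "tz": -0.6, "wx": 0, "wy": -0.018, "wz": 0}, {"tx": 0.33, "ty": 0, "tz": -0.6, "wx": 0, "wy": -0.018, "wz": 0}, {"tx": 0.32, "ty": 0, "tz": -0.61, "wx": 0, "wy": -0.018, "wz": 0}, {"tx": 0.31, "ty": 0, "tz": -0.61, "wx": 0, "wy": -0.018, "wz": 0}, {"tx": 0.3, "ty": 0, "tz": -0.62, "wx": 0, "wy": -0.018, "wz": 0}]' --gripper 5

```text
time_s: 21.42
ee_pos: [480.0, -131.5, 230.1]
ee_rot: [179.9, -37.7, 0.2]
force: [1.0, -0.3, 0.4]
gripper_width: 49.8
gripper_force: 0.0
```

Run:
```python
from tip import *
s=env.state();print(s['ee_pos'],s['ee_rot'],s['qpos'].round(),s['time_s'])
snap('wrist','w9.png')
R=Ro.from_euler('xyz',s['ee_rot'],degrees=True)
w=[(s['ee_pos'],R),([540,-131,350],down())]
follow(w,s['qpos'],12);a=plan(*w[1],12)
```

```text
[ 479.96051732 -131.45269183  230.07004029] [179.94634154 -37.66166474   0.21502619] [-28.  -4. 125.  35.  30.  36.] 21.4167
[540, -131, 350] [-15.0, 14.0, 77.0, -0.0, 89.0, 75.0] maxstep [1.7, 2.1, 4.2, 8.5, 5.1, 9.5] err 0.0 lo [77.0, -0.0, 30.0, 36.0] hi [125.0, 35.0, 89.0, 75.0]
{"tx": 0.99, "ty": -0.01, "tz": -0.47, "wx": 0.0, "wy": -0.055, "wz": 0.0},
{"tx": 0.96, "ty": -0.01, "tz": -0.53, "wx": 0.0, "wy": -0.055, "wz": 0.0},
{"tx": 0.93, "ty": -0.01, "tz": -0.58, "wx": 0.0, "wy": -0.055, "wz": 0.0},
{"tx": 0.9, "ty": -0.01, "tz": -0.63, "wx": 0.0, "wy": -0.055, "wz": 0.0},
{"tx": 0.86, "ty": -0.01, "tz": -0.68, "wx": 0.0, "wy": -0.055, "wz": 0.0},
{"tx": 0.82, "ty": -0.01, "tz": -0.72, "wx": 0.0, "wy": -0.055, "wz": 0.0},
{"tx": 0.78, "ty": -0.01, "tz": -0.77, "wx": 0.0, "wy": -0.055, "wz": 0.0},
{"tx": 0.74, "ty": -0.01, "tz": -0.81, "wx": 0.0, "wy": -0.055, "wz": 0.0},
{"tx": 0.69, "ty": -0.01, "tz": -0.85, "wx": 0.0, "wy": -0.055, "wz": 0.0},
{"tx": 0.64, "ty": -0.01, "tz": -0.89, "wx": 0.0, "wy": -0.055, "wz": 0.0},
{"tx": 0.59, "ty": -0.01, "tz": -0.92, "wx": 0.0, "wy": -0.055, "wz": 0.0},
{"tx": 0.54, "ty": -0.01, "tz": -0.95, "wx": 0.0, "wy": -0.055, "wz": 0.0},
```

Request:
move_arm --plan '[{"tx": 0.99, "ty": -0.01, "tz": -0.47, "wx": 0, "wy": -0.055, "wz": 0}, {"tx": 0.96, "ty": -0.01, "tz": -0.53, "wx": 0, "wy": -0.055, "wz": 0}, {"tx": 0.93, "ty": -0.01, "tz": -0.58, "wx": 0, "wy": -0.055, "wz": 0}, {"tx": 0.9, "ty": -0.01, "tz": -0.63, "wx": 0, "wy": -0.055, "wz": 0}, {"tx": 0.86, "ty": -0.01, "tz": -0.68, "wx": 0, "wy": -0.055, "wz": 0}, {"tx": 0.82, "ty": -0.01, "tz": -0.72, "wx": 0, "wy": -0.055, "wz": 0}, {"tx": 0.78, "ty": -0.01, "tz": -0.77, "wx": 0, "wy": -0.055, "wz": 0}, {"tx": 0.74, "ty": -0.01, "tz": -0.81, "wx": 0, "wy": -0.055, "wz": 0}, {"tx": 0.69, "ty": -0.01, "tz": -0.85, "wx": 0, "wy": -0.055, "wz": 0}, {"tx": 0.64, "ty": -0.01, "tz": -0.89, "wx": 0, "wy": -0.055, "wz": 0}, {"tx": 0.59, "ty": -0.01, "tz": -0.92, "wx": 0, "wy": -0.055, "wz": 0}, {"tx": 0.54, "ty": -0.01, "tz": -0.95, "wx": 0, "wy": -0.055, "wz": 0}]'

```text
time_s: 22.47
ee_pos: [539.4, -129.7, 347.6]
ee_rot: [-180.0, 0.2, 0.3]
force: [1.1, -0.1, -0.1]
gripper_width: 50.0
gripper_force: 0.0
```

```bash
cat > vent.py <<'E'
from tip import *
def vent(f):
  c=cv2.imread('pics/'+f); h=cv2.cvtColor(c,cv2.COLOR_BGR2HSV); m=((h[...,0]>5)&(h[...,0]<18)&(h[...,1]>170)&(h[...,2]>120)).astype(np.uint8)
  n,l,st,ce=cv2.connectedComponentsWithStats(m); g=ld(f)
  for i in range(1,n):
    if st[i,4]>15:
      p=np.argwhere(l==i)[:,::-1].astype(float); (cx,cy),(w,hh),a=cv2.minAreaRect(p.astype(np.float32)); print('orange',st[i,4],ce[i].round(1),'z294',ray(g,[ce[i]],294)[0].round(1),'z247',ray(g,[ce[i]],247)[0].round(1),'rect',(round(w),round(hh)))
      q=ray(g,p,294)[:,:2]; u,sv,vt=np.linalg.svd(q-q.mean(0)); print('   dir',np.degrees(np.arctan2(vt[0,1],vt[0,0])).round(1),'len',(sv/np.sqrt(len(q))*3.46).round(1))
  v=h[...,2]; m=((v<45)).astype(np.uint8); m[230:]=0
  n,l,st,ce=cv2.connectedComponentsWithStats(m)
  for i in range(1,n):
    if st[i,4]>150: print('dark',st[i],ce[i].round(1),ray(g,[ce[i]],294)[0].round(1))
E
python3 - <<'E'
from vent import *
s=env.state();print(s['ee_pos'],s['ee_rot'],s['qpos'].round(),s['time_s'])
snap('wrist','w10.png');vent('w10.png')
print('t0');vent('t0.png')
E
```

```text
[ 539.3828801  -129.69716505  347.60605691] [-179.97098493    0.23909224    0.2531117 ] [-15.  14.  77.  -0.  89.  75.] 22.4667
t0
orange 120 [253.9 165.5] z294 [665.9 232.6 294. ] z247 [693.5 241.5 247. ] rect (16, 30)
   dir -55.6 len [99.3 54.1]
orange 54 [200.7 245.8] z294 [351.2 330.9 294. ] z247 [369.  342.8 247. ] rect (10, 6)
   dir -55.7 len [29.5 18. ]
dark [185 145  46  71 761] [206.9 177.1] [592.4 374.6 294. ]
```

```bash
sed -i 's/>170)&(h\[...,2\]>120)/>120)\&(h[...,2]>90)/' vent.py
python3 - <<'E'
from vent import *
for f in('w10.png','w9.png','t0.png'): print(f);vent(f)
c=cv2.imread('pics/w10.png'); g=ld('w10.png'); print(proj(g,[[651,-129,294],[630,-129,294],[682,-129,294],[571,-20,245],[571,-240,245]]).round())
print(cv2.resize(cv2.cvtColor(c,cv2.COLOR_BGR2HSV),(14,10),interpolation=cv2.INTER_AREA)[...,0:3].tolist()[:6])
E
```

```text
w10.png
orange 458 [284.1  68.7] z294 [ 634.2 -127.9  294. ] z247 [ 639.6 -127.6  247. ] rect (11, 44)
   dir 175.2 len [24.1  5.9]
orange 126 [281.9 104.9] z294 [ 614.1 -126.6  294. ] z247 [ 615.2 -126.1  247. ] rect (7, 17)
   dir 174.0 len [9.7 4.4]
orange 159 [233. 112.] z294 [609.9 -97.6 294. ] z247 [610.2 -90.9 247. ] rect (7, 23)
   dir 136.2 len [13.9  3.9]
w9.png
orange 180 [278.3  11.3] z294 [ 573.5 -127.4  294. ] z247 [ 633.4 -125.8  247. ] rect (10, 18)
   dir 177.2 len [10.8  4.5]
orange 1045 [19.1 53.5] z294 [548.2 -20.2 294. ] z247 [597.6  26.1 247. ] rect (40, 50)
   dir -151.6 len [23.9 16.5]
orange 210 [219.7  40.5] z294 [ 555.9 -102.9  294. ] z247 [608.4 -91.  247. ] rect (8, 28)
   dir 136.5 len [12.4  4.1]
dark [469 139  40  91 551] [488.3 187.1] [ 486.9 -201.4  294. ]
t0.png
orange 207 [253.3 165.4] z294 [665.9 234.8 294. ] z247 [693.5 243.7 247. ] rect (17, 33)
   dir -53.7 len [102.4  55.7]
orange 19 [359.8 191.3] z294 [ 636.1 -127.5  294. ] z247 [ 662.8 -129.8  247. ] rect (3, 7)
   dir 172.2 len [25.8  8.6]
orange 17 [ 11.3 216.1] z294 [336.2 944.9 294. ] z2
[... 1736 characters left out ...]
8], [81, 13, 160], [19, 56, 190], [18, 64, 180], [21, 45, 186]], [[20, 49, 189], [20, 50, 188], [20, 55, 181], [49, 39, 178], [88, 13, 166], [88, 13, 167], [86, 14, 167], [83, 15, 170], [85, 15, 168], [87, 14, 164], [79, 20, 162], [22, 54, 184], [15, 74, 146], [20, 42, 168]], [[18, 55, 183], [18, 56, 183], [18, 62, 181], [18, 73, 178], [18, 60, 177], [18, 53, 186], [12, 78, 190], [11, 85, 190], [16, 64, 187], [49, 29, 142], [50, 17, 111], [44, 38, 178], [18, 63, 179], [24, 26, 170]], [[22, 49, 178], [18, 53, 184], [18, 61, 158], [18, 62, 156], [20, 69, 179], [29, 43, 138], [17, 55, 187], [15, 64, 188], [23, 59, 148], [53, 29, 136], [40, 19, 104], [43, 31, 151], [21, 49, 175], [25, 19, 164]]]
```

Run:
```python
from vent import *
s=env.state()
a=plan([651,-129.2,320],down(-5),8);a=plan([651,-129.2,267],down(-5),6,a)
R=down(-5);follow([([651,-129.2,267],R),([651,-129.2,267],down(-43.8))],ik([651,-129.2,267],R,s['qpos'])[0],8)
```

```text
{"tx": 1.35, "ty": -0.0, "tz": 0.35, "wx": 0.0, "wy": 0.0, "wz": 0.012},
{"tx": 1.35, "ty": -0.02, "tz": 0.35, "wx": 0.0, "wy": 0.0, "wz": 0.012},
{"tx": 1.35, "ty": -0.03, "tz": 0.35, "wx": 0.0, "wy": 0.0, "wz": 0.012},
{"tx": 1.35, "ty": -0.05, "tz": 0.35, "wx": 0.0, "wy": 0.0, "wz": 0.012},
{"tx": 1.35, "ty": -0.06, "tz": 0.35, "wx": 0.0, "wy": 0.0, "wz": 0.012},
{"tx": 1.35, "ty": -0.08, "tz": 0.35, "wx": 0.0, "wy": 0.0, "wz": 0.012},
{"tx": 1.35, "ty": -0.1, "tz": 0.35, "wx": 0.0, "wy": 0.0, "wz": 0.012},
{"tx": 1.35, "ty": -0.11, "tz": 0.35, "wx": 0.0, "wy": 0.0, "wz": 0.012},
{"tx": 0.0, "ty": -0.0, "tz": 0.88, "wx": 0.0, "wy": 0.0, "wz": 0.0},
{"tx": 0.0, "ty": -0.0, "tz": 0.88, "wx": 0.0, "wy": 0.0, "wz": 0.0},
{"tx": 0.0, "ty": -0.0, "tz": 0.88, "wx": 0.0, "wy": 0.0, "wz": 0.0},
{"tx": 0.0, "ty": -0.0, "tz": 0.88, "wx": 0.0, "wy": 0.0, "wz": 0.0},
{"tx": 0.0, "ty": -0.0, "tz": 0.88, "wx": 0.0, "wy": 0.0, "wz": 0.0},
{"tx": 0.0, "ty": -0.0, "tz": 0.88, "wx": 0.0, "wy": 0.0, "wz": 0.0},
[651, -129.2, 267] [-12.0, 25.0, 71.0, -0.0, 83.0, 122.0] maxstep [0.0, 0.0, 0.0, 0.0, 0.0, 4.9] err 0.0 lo [71.0, -0.0, 83.0, 83.0] hi [71.0, -0.0, 83.0, 122.0]
```

Request:
move_arm --plan '[{"tx": 1.35, "ty": 0, "tz": 0.35, "wx": 0, "wy": 0, "wz": 0.012}, {"tx": 1.35, "ty": -0.02, "tz": 0.35, "wx": 0, "wy": 0, "wz": 0.012}, {"tx": 1.35, "ty": -0.03, "tz": 0.35, "wx": 0, "wy": 0, "wz": 0.012}, {"tx": 1.35, "ty": -0.05, "tz": 0.35, "wx": 0, "wy": 0, "wz": 0.012}, {"tx": 1.35, "ty": -0.06, "tz": 0.35, "wx": 0, "wy": 0, "wz": 0.012}, {"tx": 1.35, "ty": -0.08, "tz": 0.35, "wx": 0, "wy": 0, "wz": 0.012}, {"tx": 1.35, "ty": -0.1, "tz": 0.35, "wx": 0, "wy": 0, "wz": 0.012}, {"tx": 1.35, "ty": -0.11, "tz": 0.35, "wx": 0, "wy": 0, "wz": 0.012}, {"tx": 0, "ty": 0, "tz": 0, "wx": 0, "wy": 0, "wz": 0}, {"tx": 0, "ty": 0, "tz": 0, "wx": 0, "wy": 0, "wz": 0}]'

```text
time_s: 23.35
ee_pos: [647.6, -129.9, 317.8]
ee_rot: [180.0, 0.2, -5.3]
force: [-0.3, -0.1, -0.0]
gripper_width: 50.4
gripper_force: 0.0
```

Run:
```python
from vent import *
s=env.state(); print(s['ee_pos'],s['ee_rot'])
a=plan([651,-129.2,267],down(-5),8)
```

```text
[ 647.56297163 -129.90553205  317.76024015] [179.96450099   0.20002916  -5.31901128]
{"tx": 0.04, "ty": -0.01, "tz": 0.63, "wx": 0.0, "wy": 0.0, "wz": -0.001},
{"tx": 0.04, "ty": -0.01, "tz": 0.63, "wx": 0.0, "wy": 0.0, "wz": -0.001},
{"tx": 0.04, "ty": -0.01, "tz": 0.63, "wx": 0.0, "wy": 0.0, "wz": -0.001},
{"tx": 0.04, "ty": -0.01, "tz": 0.63, "wx": 0.0, "wy": 0.0, "wz": -0.001},
{"tx": 0.04, "ty": -0.01, "tz": 0.63, "wx": 0.0, "wy": 0.0, "wz": -0.001},
{"tx": 0.04, "ty": -0.01, "tz": 0.63, "wx": 0.0, "wy": 0.0, "wz": -0.001},
{"tx": 0.04, "ty": -0.01, "tz": 0.63, "wx": 0.0, "wy": 0.0, "wz": -0.001},
{"tx": 0.04, "ty": -0.01, "tz": 0.63, "wx": 0.0, "wy": 0.0, "wz": -0.001},
```

Request:
move_arm --plan '[{"tx": 0.04, "ty": -0.01, "tz": 0.63, "wx": 0, "wy": 0, "wz": 0}, {"tx": 0.04, "ty": -0.01, "tz": 0.63, "wx": 0, "wy": 0, "wz": 0}, {"tx": 0.04, "ty": -0.01, "tz": 0.63, "wx": 0, "wy": 0, "wz": 0}, {"tx": 0.04, "ty": -0.01, "tz": 0.63, "wx": 0, "wy": 0, "wz": 0}, {"tx": 0.04, "ty": -0.01, "tz": 0.63, "wx": 0, "wy": 0, "wz": 0}, {"tx": 0.04, "ty": -0.01, "tz": 0.63, "wx": 0, "wy": 0, "wz": 0}, {"tx": 0.04, "ty": -0.01, "tz": 0.63, "wx": 0, "wy": 0, "wz": 0}, {"tx": 0.04, "ty": -0.01, "tz": 0.63, "wx": 0, "wy": 0, "wz": 0}, {"tx": 0, "ty": 0, "tz": 0, "wx": 0, "wy": 0, "wz": 0}]'

```text
time_s: 24.1
ee_pos: [650.2, -129.4, 267.3]
ee_rot: [179.9, 0.2, -5.3]
force: [-0.4, -0.9, -1.2]
gripper_width: 50.2
gripper_force: 0.0
```

Request:
move_arm --plan '[{"tx": 0, "ty": 0, "tz": 0, "wx": 0, "wy": 0, "wz": 0}, {"tx": 0, "ty": 0, "tz": 0, "wx": 0, "wy": 0, "wz": 0}, {"tx": 0, "ty": 0, "tz": 0, "wx": 0, "wy": 0, "wz": 0}, {"tx": 0, "ty": 0, "tz": 0, "wx": 0, "wy": 0, "wz": 0}, {"tx": 0, "ty": 0, "tz": 0, "wx": 0, "wy": 0, "wz": 0}, {"tx": 0, "ty": 0, "tz": 0, "wx": 0, "wy": 0, "wz": 0}, {"tx": 0, "ty": 0, "tz": 0, "wx": 0, "wy": 0, "wz": 0}, {"tx": 0, "ty": 0, "tz": 0, "wx": 0, "wy": 0, "wz": 0}]' --gripper 0.8 --force 20

```text
time_s: 24.77
ee_pos: [650.9, -129.7, 269.4]
ee_rot: [179.9, 0.0, -5.3]
force: [0.0, 0.4, 1.2]
gripper_width: 12.1
gripper_force: 20.0
```

Request:
move_arm --plan '[{"tx": 0, "ty": 0, "tz": 0, "wx": 0, "wy": 0, "wz": 0.084}, {"tx": 0, "ty": 0, "tz": 0, "wx": 0, "wy": 0, "wz": 0.084}, {"tx": 0, "ty": 0, "tz": 0, "wx": 0, "wy": 0, "wz": 0.084}, {"tx": 0, "ty": 0, "tz": 0, "wx": 0, "wy": 0, "wz": 0.084}, {"tx": 0, "ty": 0, "tz": 0, "wx": 0, "wy": 0, "wz": 0.084}, {"tx": 0, "ty": 0, "tz": 0, "wx": 0, "wy": 0, "wz": 0.084}, {"tx": 0, "ty": 0, "tz": 0, "wx": 0, "wy": 0, "wz": 0.084}, {"tx": 0, "ty": 0, "tz": 0, "wx": 0, "wy": 0, "wz": 0.084}, {"tx": 0, "ty": 0, "tz": 0, "wx": 0, "wy": 0, "wz": 0}, {"tx": 0, "ty": 0, "tz": 0, "wx": 0, "wy": 0, "wz": 0}]'

```text
time_s: 25.6
ee_pos: [651.1, -129.3, 269.4]
ee_rot: [180.0, -0.0, -43.7]
force: [1.0, 0.2, 0.7]
gripper_width: 11.4
gripper_force: 20.0
```

Request:
move_arm --plan '[{"tx": 0, "ty": 0, "tz": 0, "wx": 0, "wy": 0, "wz": 0}, {"tx": 0, "ty": 0, "tz": 0, "wx": 0, "wy": 0, "wz": 0}, {"tx": 0, "ty": 0, "tz": 0, "wx": 0, "wy": 0, "wz": 0}, {"tx": 0, "ty": 0, "tz": 0, "wx": 0, "wy": 0, "wz": 0}, {"tx": 0, "ty": 0, "tz": -0.8, "wx": 0, "wy": 0, "wz": 0}, {"tx": 0, "ty": 0, "tz": -1.5, "wx": 0, "wy": 0, "wz": 0}, {"tx": 0, "ty": 0, "tz": -2, "wx": 0, "wy": 0, "wz": 0}, {"tx": 0, "ty": 0, "tz": -2, "wx": 0, "wy": 0, "wz": 0}, {"tx": 0, "ty": 0, "tz": -2, "wx": 0, "wy": 0, "wz": 0}]' --gripper 4.5

```text
time_s: 26.35
ee_pos: [650.7, -129.5, 353.7]
ee_rot: [179.9, -0.0, -43.8]
force: [1.0, -0.6, -0.2]
gripper_width: 44.6
gripper_force: 0.0
```

Run:
```python
from vent import *
s=env.state(); print(s['ee_pos'],s['ee_rot'],s['qpos'].round())
a=plan([500,-200,350],down(0),12)
```

```text
[ 650.73047226 -129.53408922  353.73478716] [ 1.79929079e+02 -3.85467903e-02 -4.38202784e+01] [-12.  25.  61.  -0.  95. 122.]
{"tx": -0.5, "ty": 1.29, "tz": 0.03, "wx": 0.0, "wy": -0.0, "wz": -0.064},
{"tx": -0.58, "ty": 1.26, "tz": 0.03, "wx": 0.0, "wy": -0.0, "wz": -0.064},
{"tx": -0.66, "ty": 1.22, "tz": 0.03, "wx": 0.0, "wy": -0.0, "wz": -0.064},
{"tx": -0.74, "ty": 1.17, "tz": 0.03, "wx": 0.0, "wy": -0.0, "wz": -0.064},
{"tx": -0.81, "ty": 1.13, "tz": 0.03, "wx": 0.0, "wy": -0.0, "wz": -0.064},
{"tx": -0.88, "ty": 1.07, "tz": 0.03, "wx": 0.0, "wy": -0.0, "wz": -0.064},
{"tx": -0.95, "ty": 1.01, "tz": 0.03, "wx": 0.0, "wy": -0.0, "wz": -0.064},
{"tx": -1.01, "ty": 0.95, "tz": 0.03, "wx": 0.0, "wy": -0.0, "wz": -0.064},
{"tx": -1.07, "ty": 0.88, "tz": 0.03, "wx": 0.0, "wy": -0.0, "wz": -0.064},
{"tx": -1.12, "ty": 0.82, "tz": 0.03, "wx": 0.0, "wy": -0.0, "wz": -0.064},
{"tx": -1.17, "ty": 0.74, "tz": 0.03, "wx": 0.0, "wy": -0.0, "wz": -0.064},
{"tx": -1.22, "ty": 0.67, "tz": 0.03, "wx": 0.0, "wy": -0.0, "wz": -0.064},
```

Run:
```python
from vent import *
a=plan([530,-140,352],down(-15),5);a=plan([380,-340,330],down(0),10,a);plan([380,-340,212],down(0),5,a)
```

```text
{"tx": -1.6, "ty": 1.82, "tz": 0.04, "wx": 0.0, "wy": -0.0, "wz": -0.101},
{"tx": -1.77, "ty": 1.65, "tz": 0.04, "wx": 0.0, "wy": -0.0, "wz": -0.101},
{"tx": -1.93, "ty": 1.47, "tz": 0.04, "wx": 0.0, "wy": -0.0, "wz": -0.101},
{"tx": -2.07, "ty": 1.27, "tz": 0.03, "wx": 0.0, "wy": -0.0, "wz": -0.101},
{"tx": -2.18, "ty": 1.05, "tz": 0.03, "wx": 0.0, "wy": -0.0, "wz": -0.101},
{"tx": -0.93, "ty": 2.32, "tz": 0.22, "wx": 0.0, "wy": 0.0, "wz": -0.026},
{"tx": -0.99, "ty": 2.29, "tz": 0.22, "wx": 0.0, "wy": 0.0, "wz": -0.026},
{"tx": -1.05, "ty": 2.27, "tz": 0.22, "wx": 0.0, "wy": 0.0, "wz": -0.026},
{"tx": -1.11, "ty": 2.24, "tz": 0.22, "wx": 0.0, "wy": 0.0, "wz": -0.026},
{"tx": -1.17, "ty": 2.21, "tz": 0.22, "wx": 0.0, "wy": 0.0, "wz": -0.026},
{"tx": -1.23, "ty": 2.18, "tz": 0.22, "wx": 0.0, "wy": 0.0, "wz": -0.026},
{"tx": -1.28, "ty": 2.15, "tz": 0.22, "wx": 0.0, "wy": 0.0, "wz": -0.026},
{"tx": -1.34, "ty": 2.11, "tz": 0.22, "wx": 0.0, "wy": 0.0, "wz": -0.026},
{"tx": -1.39, "ty": 2.08, "tz": 0.22, "wx": 0.0, "wy": 0.0, "wz": -0.026},
{"tx": -1.45, "ty": 2.04, "tz": 0.22, "wx": 0.0, "wy": 0.0, "wz": -0.026},
{"tx": 0.0, "ty": -0.0, "tz": 2.36, "wx": 0.0, "wy": 0.0, "wz": 0.0},
{"tx": 0.0, "ty": -0.0, "tz": 2.36, "wx": 0.0, "wy": 0.0, "wz": 0.0},
{"tx": 0.0, "ty": -0.0, "tz": 2.36, "wx": 0.0, "wy": 0.0, "wz": 0.0},
{"tx": 0.0, "ty": -0.0, "tz": 2.36, "wx": 0.0, "wy": 0.0, "wz": 0.0},
{"tx": 0.0, "ty": -0.0, "tz": 2.36, "wx": 0.0, "wy": 0.0, "wz": 0.0},
```

Request:
move_arm --plan '[{"tx": -1.6, "ty": 1.82, "tz": 0.04, "wx": 0, "wy": 0, "wz": -0.1}, {"tx": -1.77, "ty": 1.65, "tz": 0.04, "wx": 0, "wy": 0, "wz": -0.1}, {"tx": -1.93, "ty": 1.47, "tz": 0.04, "wx": 0, "wy": 0, "wz": -0.1}, {"tx": -2.07, "ty": 1.27, "tz": 0.03, "wx": 0, "wy": 0, "wz": -0.1}, {"tx": -2.18, "ty": 1.05, "tz": 0.03, "wx": 0, "wy": 0, "wz": -0.1}, {"tx": 0, "ty": 0, "tz": 0, "wx": 0, "wy": 0, "wz": 0}]' --gripper 0

```text
time_s: 26.85
ee_pos: [526.4, -140.0, 352.4]
ee_rot: [179.9, 0.0, -15.1]
force: [0.5, -0.0, 0.7]
gripper_width: 8.2
gripper_force: 0.0
```

Run:
```python
from vent import *
snap('wrist','w11.png');vent('w11.png')
t=snap('top','t1.png'); s=env.state(); print(s['ee_pos'],s['ee_rot'])
```

```text
orange 511 [199.2  54.7] z294 [ 639.2 -117.9  294. ] z247 [ 648.7 -109.7  247. ] rect (12, 44)
   dir 136.5 len [24.5  6.6]
orange 124 [198.4  88.9] z294 [ 621.2 -111.4  294. ] z247 [ 627.1 -101.9  247. ] rect (8, 16)
   dir 136.1 len [9.4 4.5]
orange 151 [191.6 115.4] z294 [ 607.7 -102.5  294. ] z247 [610.8 -91.2 247. ] rect (7, 22)
   dir 136.2 len [13.6  3.9]
orange 100 [466.2 347. ] z294 [ 403.4 -241.1  294. ] z247 [ 364.4 -258.4  247. ] rect (7, 16)
   dir 89.9 len [10.4  5.7]
dark [221   0  27  43 451] [233.5  18.7] [ 652.3 -142.9  294. ]
[ 529.91827374 -139.9663233   351.80165283] [ 1.79926071e+02 -1.19646328e-01 -1.52750704e+01]
```

Request:
move_arm --plan '[{"tx": -0.93, "ty": 2.32, "tz": 0.22, "wx": 0, "wy": 0, "wz": -0.026}, {"tx": -0.99, "ty": 2.29, "tz": 0.22, "wx": 0, "wy": 0, "wz": -0.026}, {"tx": -1.05, "ty": 2.27, "tz": 0.22, "wx": 0, "wy": 0, "wz": -0.026}, {"tx": -1.11, "ty": 2.24, "tz": 0.22, "wx": 0, "wy": 0, "wz": -0.026}, {"tx": -1.17, "ty": 2.21, "tz": 0.22, "wx": 0, "wy": 0, "wz": -0.026}, {"tx": -1.23, "ty": 2.18, "tz": 0.22, "wx": 0, "wy": 0, "wz": -0.026}, {"tx": -1.28, "ty": 2.15, "tz": 0.22, "wx": 0, "wy": 0, "wz": -0.026}, {"tx": -1.34, "ty": 2.11, "tz": 0.22, "wx": 0, "wy": 0, "wz": -0.026}, {"tx": -1.39, "ty": 2.08, "tz": 0.22, "wx": 0, "wy": 0, "wz": -0.026}, {"tx": -1.45, "ty": 2.04, "tz": 0.22, "wx": 0, "wy": 0, "wz": -0.026}, {"tx": 0, "ty": 0, "tz": 0, "wx": 0, "wy": 0, "wz": 0}]'

```text
time_s: 27.87
ee_pos: [378.1, -342.6, 328.3]
ee_rot: [179.9, 0.1, -0.5]
force: [0.0, -0.2, 0.1]
gripper_width: 0.0
gripper_force: 0.0
```

```bash
cat > door.py <<'E'
from vent import *
H=np.array([571.8,-244.4])
def dp(ph,off=32,r=202):
    a=np.radians(ph);u=np.array([np.cos(a),np.sin(a)]);n=np.array([-u[1],u[0]]);return H+r*u+off*n
def rows(phs,p0,off=32):
    p=np.array(p0)
    for f in phs:
        q=dp(f,off); d=q-p; p=q; print(f'{f:.0f}: tx {d[0]/10:.2f} ty {-d[1]/10:.2f}')
    print('end',p)
E
python3 - <<'E'
from door import *
s=env.state(); print(s['ee_pos'],s['ee_rot'],dp(188),dp(184))
plan([*dp(190),212],down(0),6)
rows(np.arange(186,115,-4),dp(190))
E
```

```text
[ 378.05890247 -342.61414701  328.25976191] [ 1.79851145e+02  1.45514911e-01 -5.08031751e-01] [ 376.21938934 -304.20154459] [ 372.52426901 -290.4128573 ]
{"tx": 0.01, "ty": -0.53, "tz": 1.94, "wx": 0.0, "wy": 0.0, "wz": -0.001},
{"tx": 0.01, "ty": -0.53, "tz": 1.94, "wx": 0.0, "wy": 0.0, "wz": -0.001},
{"tx": 0.01, "ty": -0.53, "tz": 1.94, "wx": 0.0, "wy": 0.0, "wz": -0.001},
{"tx": 0.01, "ty": -0.53, "tz": 1.94, "wx": 0.0, "wy": 0.0, "wz": -0.001},
{"tx": 0.01, "ty": -0.53, "tz": 1.94, "wx": 0.0, "wy": 0.0, "wz": -0.001},
{"tx": 0.01, "ty": -0.53, "tz": 1.94, "wx": 0.0, "wy": 0.0, "wz": -0.001},
186: tx -0.42 ty -1.37
182: tx -0.32 ty -1.39
178: tx -0.22 ty -1.41
174: tx -0.12 ty -1.42
170: tx -0.02 ty -1.43
166: tx 0.07 ty -1.43
162: tx 0.17 ty -1.42
158: tx 0.27 ty -1.40
154: tx 0.37 ty -1.38
150: tx 0.46 ty -1.35
146: tx 0.56 ty -1.31
142: tx 0.65 ty -1.27
138: tx 0.74 ty -1.22
134: tx 0.82 ty -1.17
130: tx 0.90 ty -1.11
126: tx 0.97 ty -1.04
122: tx 1.04 ty -0.97
118: tx 1.11 ty -0.90
end [448.71242135 -81.06767625]
```

Request:
move_arm --plan '[{"tx": 0.01, "ty": -0.3, "tz": 1.94, "wx": 0, "wy": 0, "wz": -0.001}, {"tx": 0.01, "ty": -0.3, "tz": 1.94, "wx": 0, "wy": 0, "wz": -0.001}, {"tx": 0.01, "ty": -0.3, "tz": 1.94, "wx": 0, "wy": 0, "wz": -0.001}, {"tx": 0.01, "ty": -0.53, "tz": 1.94, "wx": 0, "wy": 0, "wz": -0.001}, {"tx": 0.01, "ty": -0.53, "tz": 1.94, "wx": 0, "wy": 0, "wz": -0.001}, {"tx": 0.01, "ty": -0.53, "tz": 1.94, "wx": 0, "wy": 0, "wz": -0.001}]'

```text
time_s: 28.37
ee_pos: [381.3, -314.4, 211.5]
ee_rot: [179.9, -0.0, 0.0]
force: [1.0, 0.1, -0.0]
gripper_width: 0.1
gripper_force: 0.0
```

Request:
move_arm --plan '[{"tx": -0.2, "ty": -0.7, "tz": 0, "wx": 0, "wy": 0, "wz": 0}, {"tx": -0.2, "ty": -0.7, "tz": 0, "wx": 0, "wy": 0, "wz": 0}, {"tx": -0.2, "ty": -0.7, "tz": 0, "wx": 0, "wy": 0, "wz": 0}, {"tx": -0.16, "ty": -0.7, "tz": 0, "wx": 0, "wy": 0, "wz": 0}, {"tx": -0.16, "ty": -0.7, "tz": 0, "wx": 0, "wy": 0, "wz": 0}, {"tx": -0.16, "ty": -0.9, "tz": 0, "wx": 0, "wy": 0, "wz": 0}, {"tx": -0.12, "ty": -0.9, "tz": 0, "wx": 0, "wy": 0, "wz": 0}, {"tx": -0.1, "ty": -0.9, "tz": 0, "wx": 0, "wy": 0, "wz": 0}, {"tx": 0, "ty": -0.9, "tz": 0, "wx": 0, "wy": 0, "wz": 0}]'

```text
time_s: 29.12
ee_pos: [366.6, -242.6, 212.6]
ee_rot: [179.9, 0.0, 0.0]
force: [-0.1, -0.5, 0.2]
gripper_width: 0.2
gripper_force: 0.2
```

Run:
```python
from door import *
s=env.state(); p=s['ee_pos']; print(p,s['ee_rot'],s['force'],s['time_s'])
g=snap('scene','s2.png')
# measure angle: assume contact
from scipy.optimize import minimize_scalar
f=minimize_scalar(lambda x:abs(np.cross(np.r_[dp(x,0,1)-H,0],np.r_[p[:2]-H,0])[2]-32),bounds=(90,200),method='bounded').x;print('phi if in contact',f)
rows(np.arange(f-4,f-50,-4),p[:2])
```

```text
[ 366.62103615 -242.60926706  212.58592647] [1.79917662e+02 1.80854294e-02 4.47462853e-02] [-0.06754012 -0.51982512  0.22173538] 29.1167
phi if in contact 170.52774108893354
167: tx 0.13 ty -1.42
163: tx 0.16 ty -1.42
159: tx 0.26 ty -1.40
155: tx 0.36 ty -1.38
151: tx 0.45 ty -1.35
147: tx 0.55 ty -1.32
143: tx 0.64 ty -1.28
139: tx 0.72 ty -1.23
135: tx 0.81 ty -1.18
131: tx 0.89 ty -1.12
127: tx 0.96 ty -1.05
123: tx 1.03 ty -0.98
end [436.20280719 -91.29415001]
```

Request:
move_arm --plan '[{"tx": 0.13, "ty": -1.2, "tz": 0, "wx": 0, "wy": 0, "wz": 0}, {"tx": 0.16, "ty": -1.42, "tz": 0, "wx": 0, "wy": 0, "wz": 0}, {"tx": 0.26, "ty": -1.4, "tz": 0, "wx": 0, "wy": 0, "wz": 0}, {"tx": 0.36, "ty": -1.38, "tz": 0, "wx": 0, "wy": 0, "wz": 0}, {"tx": 0.45, "ty": -1.35, "tz": 0, "wx": 0, "wy": 0, "wz": 0}, {"tx": 0.55, "ty": -1.32, "tz": 0, "wx": 0, "wy": 0, "wz": 0}, {"tx": 0.64, "ty": -1.28, "tz": 0, "wx": 0, "wy": 0, "wz": 0}, {"tx": 0.72, "ty": -1.23, "tz": 0, "wx": 0, "wy": 0, "wz": 0}, {"tx": 0.81, "ty": -1.18, "tz": 0, "wx": 0, "wy": 0, "wz": 0}, {"tx": 0.89, "ty": -1.12, "tz": 0, "wx": 0, "wy": 0, "wz": 0}, {"tx": 0.9, "ty": -1.0, "tz": 0, "wx": 0, "wy": 0, "wz": 0}, {"tx": 0.8, "ty": -0.7, "tz": 0, "wx": 0, "wy": 0, "wz": 0}]'

```text
time_s: 30.17
ee_pos: [433.6, -96.3, 212.0]
ee_rot: [179.9, 0.1, 0.1]
force: [-0.8, -1.1, 1.0]
gripper_width: 0.7
gripper_force: 0.2
```

Run:
```python
from door import *
s=env.state(); p=s['ee_pos']; print(p,s['ee_rot'],s['force'],s['time_s'],s['qpos'].round())
f=125.
print(dp(92,34),dp(94,34),dp(98,34),dp(125,38))
rows(np.arange(122,91,-3),p[:2],36)
```

```text
[433.62179849 -96.32324371 212.00862069] [1.79949989e+02 7.04012880e-02 9.62588422e-02] [-0.77250598 -1.05465691  0.9841057 ] 30.1667 [-14.   7. 106.  -0.  68.  76.]
[530.77101355 -43.70963583] [523.79201459 -45.26378195] [510.01791927 -49.09773555] [ 424.80978217 -100.72719163]
122: tx 0.06 ty -0.42
119: tx 0.82 ty -0.70
116: tx 0.85 ty -0.66
113: tx 0.88 ty -0.61
110: tx 0.91 ty -0.56
107: tx 0.94 ty -0.51
104: tx 0.97 ty -0.46
101: tx 0.99 ty -0.41
98: tx 1.01 ty -0.36
95: tx 1.03 ty -0.31
92: tx 1.04 ty -0.25
end [528.77223189 -43.77943482]
```

Request:
move_arm --plan '[{"tx": 0.4, "ty": -0.4, "tz": 0, "wx": 0, "wy": 0, "wz": 0}, {"tx": 0.8, "ty": -0.65, "tz": 0, "wx": 0, "wy": 0, "wz": 0}, {"tx": 0.85, "ty": -0.66, "tz": 0, "wx": 0, "wy": 0, "wz": 0}, {"tx": 0.88, "ty": -0.61, "tz": 0, "wx": 0, "wy": 0, "wz": 0}, {"tx": 0.91, "ty": -0.56, "tz": 0, "wx": 0, "wy": 0, "wz": 0}, {"tx": 0.94, "ty": -0.51, "tz": 0, "wx": 0, "wy": 0, "wz": 0}, {"tx": 0.97, "ty": -0.46, "tz": 0, "wx": 0, "wy": 0, "wz": 0}, {"tx": 0.8, "ty": -0.41, "tz": 0, "wx": 0, "wy": 0, "wz": 0}, {"tx": 0.6, "ty": -0.36, "tz": 0, "wx": 0, "wy": 0, "wz": 0}, {"tx": 0.4, "ty": -0.1, "tz": 0, "wx": 0, "wy": 0, "wz": 0}, {"tx": 0, "ty": 0, "tz": 0, "wx": 0, "wy": 0, "wz": 0}]'

```text
time_s: 31.08
ee_pos: [509.7, -50.1, 211.8]
ee_rot: [179.9, 0.0, 0.1]
force: [-0.8, 0.5, -0.5]
gripper_width: 0.6
gripper_force: 0.0
```

Request:
move_arm --plan '[{"tx": 0.2, "ty": -0.1, "tz": 0, "wx": 0, "wy": 0, "wz": 0}, {"tx": 0.2, "ty": -0.1, "tz": 0, "wx": 0, "wy": 0, "wz": 0}, {"tx": 0.2, "ty": -0.1, "tz": 0, "wx": 0, "wy": 0, "wz": 0}, {"tx": 0.2, "ty": 0, "tz": 0, "wx": 0, "wy": 0, "wz": 0}, {"tx": 0.2, "ty": 0, "tz": 0, "wx": 0, "wy": 0, "wz": 0}, {"tx": 0, "ty": 0, "tz": 0, "wx": 0, "wy": 0, "wz": 0}]'

```text
time_s: 31.58
ee_pos: [519.2, -47.5, 212.0]
ee_rot: [179.9, 0.0, 0.0]
force: [0.1, -0.3, 0.1]
gripper_width: 0.3
gripper_force: 0.0
```

Request:
move_arm --plan '[{"tx": 0.15, "ty": 0, "tz": 0, "wx": 0, "wy": 0, "wz": 0}, {"tx": 0.15, "ty": 0, "tz": 0, "wx": 0, "wy": 0, "wz": 0}, {"tx": 0.15, "ty": 0, "tz": 0, "wx": 0, "wy": 0, "wz": 0}, {"tx": 0.15, "ty": 0, "tz": 0, "wx": 0, "wy": 0, "wz": 0}, {"tx": 0, "ty": 0, "tz": 0, "wx": 0, "wy": 0, "wz": 0}]'

```text
time_s: 32.0
ee_pos: [521.7, -47.3, 212.0]
ee_rot: [179.9, 0.5, 0.1]
force: [-9.4, 1.0, 5.1]
gripper_width: 0.3
gripper_force: 4.5
```

Request:
move_arm --plan '[{"tx": 0.15, "ty": 0, "tz": 0, "wx": 0, "wy": 0, "wz": 0}, {"tx": 0.15, "ty": 0, "tz": 0, "wx": 0, "wy": 0, "wz": 0}, {"tx": 0.15, "ty": 0, "tz": 0, "wx": 0, "wy": 0, "wz": 0}, {"tx": 0, "ty": 0, "tz": 0, "wx": 0, "wy": 0, "wz": 0}]'

```text
time_s: 32.33
ee_pos: [522.1, -47.2, 212.1]
ee_rot: [180.0, 1.0, 0.1]
force: [-20.4, -0.2, 12.9]
gripper_width: 0.7
gripper_force: 9.7
```

Request:
move_arm --plan '[{"tx": 0.15, "ty": 0, "tz": 0, "wx": 0, "wy": 0, "wz": 0}, {"tx": 0.15, "ty": 0, "tz": 0, "wx": 0, "wy": 0, "wz": 0}, {"tx": 0.15, "ty": 0, "tz": 0, "wx": 0, "wy": 0, "wz": 0}, {"tx": 0, "ty": 0, "tz": 0, "wx": 0, "wy": 0, "wz": 0}]'

```text
time_s: 32.67
ee_pos: [531.7, -46.6, 212.0]
ee_rot: [-180.0, 0.3, 0.1]
force: [-1.6, -0.3, -0.3]
gripper_width: 0.2
gripper_force: 0.6
```

Request:
move_arm --plan '[{"tx": 0.1, "ty": 0, "tz": 0, "wx": 0, "wy": 0, "wz": 0}, {"tx": 0.1, "ty": 0, "tz": 0, "wx": 0, "wy": 0, "wz": 0}, {"tx": 0.1, "ty": 0, "tz": 0, "wx": 0, "wy": 0, "wz": 0}, {"tx": 0, "ty": 0, "tz": 0, "wx": 0, "wy": 0, "wz": 0}]'

```text
time_s: 33.0
ee_pos: [532.3, -46.6, 212.0]
ee_rot: [-180.0, 0.6, 0.1]
force: [-13.2, 2.4, 7.9]
gripper_width: 0.4
gripper_force: 6.6
```

Request:
move_arm --plan '[{"tx": 0.1, "ty": 0, "tz": 0, "wx": 0, "wy": 0, "wz": 0}, {"tx": 0.1, "ty": 0, "tz": 0, "wx": 0, "wy": 0, "wz": 0}, {"tx": 0.1, "ty": 0, "tz": 0, "wx": 0, "wy": 0, "wz": 0}, {"tx": 0, "ty": 0, "tz": 0, "wx": 0, "wy": 0, "wz": 0}]'

```text
time_s: 33.33
ee_pos: [532.3, -46.6, 212.0]
ee_rot: [-180.0, 1.0, 0.1]
force: [-21.4, 2.9, 12.6]
gripper_width: 1.0
gripper_force: 10.4
```

Request:
move_arm --plan '[{"tx": -0.3, "ty": 0, "tz": 0, "wx": 0, "wy": 0, "wz": 0}, {"tx": -0.6, "ty": 0, "tz": 0, "wx": 0, "wy": 0, "wz": 0}, {"tx": -1.5, "ty": 0, "tz": 0, "wx": 0, "wy": 0, "wz": 0}, {"tx": -2, "ty": 0, "tz": 0, "wx": 0, "wy": 0, "wz": 0}, {"tx": -2, "ty": 0, "tz": -1, "wx": 0, "wy": 0, "wz": 0}, {"tx": -2, "ty": 0, "tz": -2.5, "wx": 0, "wy": 0, "wz": 0}, {"tx": -1, "ty": 0, "tz": -3, "wx": 0, "wy": 0, "wz": 0}, {"tx": -1, "ty": 0, "tz": -3, "wx": 0, "wy": 0, "wz": 0}, {"tx": 0, "ty": 0, "tz": -2, "wx": 0, "wy": 0, "wz": 0}, {"tx": 0, "ty": 0, "tz": 0, "wx": 0, "wy": 0, "wz": 0}]'

```text
time_s: 34.17
ee_pos: [438.4, -47.8, 332.0]
ee_rot: [179.8, -0.6, 0.0]
force: [0.9, -0.9, -0.0]
gripper_width: 0.6
gripper_force: 0.0
```

Run:
```python
from door import *
s=env.state(); print(s['ee_pos'],s['force'],s['time_s'])
snap('wrist','w12.png');snap('top','t2.png');snap('scene','s3.png')
vent('w12.png')
# door angle: dark seam/door top strip edges in the wrist view -> predicted door-front top corners at shut
g=ld('w12.png'); P=lambda a,off,r:np.r_[dp(91.2+np.degrees(a),off,r),238]
for a in(0,.06,.1): print(a,proj(g,[P(a,18,30),P(a,18,110),P(a,18,220)]).round(1).tolist())
c=cv2.cvtColor(cv2.imread('pics/w12.png'),cv2.COLOR_BGR2GRAY).astype(int)
q=proj(g,[P(0,18,60),P(0,18,110),P(0,18,190)])
for u,v in q:
  u=int(u);v=int(v); 
  if 0<=u<560: d=np.diff(c[max(0,v-40):v+40,u-3:u+4].mean(1)); o=np.argsort(-abs(d))[:5]; print(u,v,[(int(k+max(0,v-40)),int(d[k])) for k in sorted(o)])
```

```text
[438.38360305 -47.84799228 331.99850809] [ 0.88564046 -0.85100387 -0.04272883] 34.1667
orange 54 [342.6 132.8] z294 [498.2 -79.5 294. ] z247 [496.7 -86.8 247. ] rect (9, 10)
   dir -83.1 len [6.5 4.5]
0 [[532.6, 47.5], [414.4, 49.9], [252.3, 53.3]]
0.06 [[533.9, 50.2], [415.7, 60.2], [255.2, 73.8]]
0.1 [[534.9, 52.0], [416.8, 67.0], [257.7, 87.1]]
488 48 [(20, 30), (49, -36), (50, -32), (67, 33), (68, 35)]
414 49 [(19, 59), (20, 36), (51, -38), (79, -43), (82, 47)]
296 52 [(25, 35), (53, -27), (81, -34), (84, 50), (85, 28)]
```

```bash
python3 -c "
from workcell import env
print(env.job_done())"
```

```text
the job is handed in; nothing more can be done
None
```

I handed the job in at about 34 s. The blank lies flat on the rack rods running front to back. The door is seated on its catch, and the vent pointer reads within about 0.3° of the orange mark. I didn't touch the other tools, and the hand-in gave no verdict back.

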